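# Refill the sprung cake-board dispenser and latch it down

## Robot

A 6-joint arm with a two-finger parallel gripper is mounted at the origin on the work surface. World frame = base frame: x ahead of the robot, y to its left, z up, the work surface at z = 0. Lengths are in m, angles in rad, forces in N, time in s.
With the tool pointing down it reaches from about 0.35 to 0.975 m from the base axis. Payload 4.9 kg.
Tool frame: the origin (TCP) lies at the very end of the fingers, on their centre line; the grasp point (between the pads) lies 19 mm behind it; z points along the fingers, y is the direction in which the jaws open and shut (so a half turn about z gives the same grasp; the last joint's range is limited). The gripper opens to 85 mm and grips with 20 to 120 N. Pads are 22 mm wide; open, the fingers measure 114 mm over their backs; the gripper's body (76 mm by 85 mm) begins 54 mm behind the grasp point. The pads swing forward as they close: fully open they stand 13 mm farther back than shut.
Start: joints at [1.025, 0.053, 1.613, -0, 1.476, -0.119], TCP at [0.259, 0.569, 0.195] pointing down, gripper open.
Joint ranges: [-3.01, 3.01], [-1.01, 2.22], [0.06, 2.58], [-1.02, 4.17], [0.09, 2.62], [-3.14, 3.14]. Speed limits (rad/s): [2.57, 2.57, 3.14, 3.14, 3.14, 3.14].

## Interface

Orientations are given as a unit quaternion [w, x, y, z].
In Python, from bench import get_state, get_image, job_done gives the robot as it stands.
- The arm moves only by the tool jog_arm, never from a script. Its argument "commands" is a list of rows, each a list of 7 numbers: the shift along the tool's x, y, z as a fraction of full scale, then the turn, a rotation vector about the tool's x, y, z as a fraction of full scale, then the opening, from 0 (shut) to 1 (fully open). A call has exactly 5 rows; each row is the pose to reach, as a shift and turn from the pose measured when the call began, along the tool's axes at that moment; what a row does not reach only later rows make up. Full scale, the value 1, is 0.4 m for a shift and 45 degrees for a turn. A row lasts 1/10 s, in which the tool goes at most 50 mm and 8.59 degrees, less where a joint would pass 70% of its speed; a pose out of reach is approached as far as the arm can. A call with a number of a shift or a turn outside -1 to 1 is refused whole. A call with a gripper value outside its range is refused whole. The fingers move at their own pace and stop on an object; "squeeze" is the grip in N (left out, the last holds). Time passes only in rows, so rows that repeat a pose let the fingers close, or fill a call up. It gives the time, the measured TCP pose, the force and the opening at its end, in the units of the state.
- get_state(): the state, without advancing time (a new reading comes with each control period).
- get_image(name): name is "scene" or "top" or "wrist"; returns a dict with "pixels" (400x640x3 uint8, red, green, blue), "K" (3x3 intrinsics, pixels), "distortion" ([k1, k2, p1, p2, k3] as OpenCV has them; the pictures are not rectified), "extrinsics" (4x4, takes a point from camera to world coordinates); the wrist camera has in their place "hand_eye" (4x4, takes a point from camera to tool coordinates, whose origin is the TCP and whose axes are the flange's). Camera axes: x right, y up, looking along -z (the intrinsics and any distortion apply to the point x, -y, -z); pixel columns grow to the right and rows downward; lengths in m; the calibration is good to about 2 mm. A picture is of the moment at which its call begins: read the wrist's pose just before it. There is no depth.
- job_done(): hands the job in, once; it reports no verdict.
The state is a dict: "time": time; "joints": joint angles; "qvel": joint speeds; "joint_efforts": joint torques, N m; "tool_pos": TCP position; "ee_rot": TCP orientation; "wrist_force": force on the tool from outside, world axes, zero at the start; "torque": the same for the moment, N m; "opening": finger opening in m.
Only numpy, scipy, OpenCV 4.12 (cv2) and the standard library are available. Lean on these libraries where they do the work, as an engineer would, in place of code of your own. Each camera call takes 0.05 s, during which the arm holds its last target.

## Task

Refill the cake-board dispenser: press its carriage down and let go so that the push-push catch frees it, and see that it has come up. Then stack the loose boards on it one at a time, longest first, each centred and in line with the carriage, and press each one gently, until the carriage gives about a centimetre but not so far that the catch takes hold, to be sure it lies flat before adding the next. Last set the keeper weight centred and in line on top while the carriage is still up, press the pile fully down and let go, and check that the catch holds it down; leave everything else on the counter where it is.

Things in the scene. Friction and masses are not known exactly. Their poses are not given: they have to be found in the camera images.
- dispenser: base of the sprung board dispenser, fixed: a low steel box 240 x 110 x 42 mm. Origin at the centre of its underside, on the table; x along its length. Above its middle stands the carriage. The carriage spring: about 6 N downwards starts the raised carriage moving, 11 N brings it to its bottom stop, less the weight piled on it; pressing at 20 mm/s takes 1 N more. It rises at about 0.2 m/s.
- carriage (a joint): m the carriage is down from fully raised (0; bottom stop 0.036). Push-push catch: starts shut, caught at 0.021. To free it press past 0.034 (best to the stop) and let go: it rises to 0. To shut it press from 0 past 0.0315, where it meets a hard stop at 0.032, and let go: it is caught at 0.021. A shorter press changes nothing: it springs back. If a press did not take, press again.
- carriage_top (a point): the centre of the upper face of the carriage plate, 86 mm above the table when raised, 65 mm when shut, 50 mm at the bottom stop; axes as the dispenser's. The plate is aluminium, 212 x 50 x 8 mm, narrower than the boards, on a grey column of 64 x 34 mm, with a lip 7 mm high and 4 mm thick across each end (204 mm clear between the lips; a board lying on a lip is not flat).
- keeper: the keeper weight, about 0.2 kg: a dark steel plate 95 x 60 x 8 mm with a black upright grip bar along its length on top, 60 x 18 mm and 32 mm high (top 40 mm above its underside). Origin at the centre of its underside, x along the plate's and bar's length, z up.
- board_a: a stiff plain brown log-cake board, 190 x 60 x 12 mm, about 57 g, the longest of the four kinds. Three or all four kinds are present. Lies flat on the table. Origin at the centre of its underside, x along its length, z up (through its thickness).
- board_b: a stiff plain brown log-cake board, 160 x 60 x 12 mm, about 48 g, the second longest of the four kinds. Three or all four kinds are present. Lies flat on the table. Origin at the centre of its underside, x along its length, z up (through its thickness).
- board_c: a stiff plain brown log-cake board, 130 x 60 x 12 mm, about 39 g, the third longest of the four kinds. Three or all four kinds are present. Lies flat on the table. Origin at the centre of its underside, x along its length, z up (through its thickness).
- board_d: a stiff plain brown log-cake board, 105 x 60 x 12 mm, about 32 g, the shortest of the four kinds. Three or all four kinds are present. Lies flat on the table. Origin at the centre of its underside, x along its length, z up (through its thickness).
- wrapped_bar1: bystander: a wrapped cake bar 120 x 66 x 32 mm, origin at the centre of its underside
- wrapped_bar2: bystander: another wrapped cake bar 120 x 66 x 32 mm, origin at the centre of its underside
- sprinkle_jar: bystander: a jar, 60 mm across, 85 mm high, origin at the centre of its underside
- tin: bystander: a tin, 72 mm across, 70 mm high, origin at the centre of its underside
- cake_slice: bystander: a cake slice (spatula) 280 mm long, lying flat; origin near its middle
Not all that is in view belongs to the job. Leave any pink look-alike of the board_c alone.

How it is judged:
By the outcome, as a careful person would: the job done as asked, in the order asked, and still so for the second after the job is handed in, with the robot touching nothing.
Of board_a, board_b, board_c, board_d only 3 to 4 are there at a start; the rules pass over those that are not, and their reading is None.
At some moment in a run one of keeper may be knocked a few centimetres aside while the robot is not near it.
Once in a run the grip may slacken for a moment while it holds something.
It also fails if it takes over 210 s, if anything falls off the work surface, if the arm or the gripper's body presses on something with over 40 N, if the wrist force passes 120 N, or if a joint passes its speed limit or range.

## Working session

There is one attempt and no reset: what is moved stays moved. The work goes in short steps, Python scripts to look and compute and a tool call to move; the robot and the scene stay as the last step left them, time stands still between calls to the robot, and variables do not carry over. Pictures are saved under pics/ and viewed, and the job is handed in when it is done.

Besides the shell and the picture viewer there is one more tool, called as name(argument=value, ...), one argument or row to a line, values as JSON. jog_arm: Moves the arm, as the interface text tells. Its arguments: {"type":"object","properties":{"commands":{"type":"array","items":{"type":"array","items":{"type":"number"}}},"squeeze":{"type":"number"}},"required":["commands"]}

```bash
ls; mkdir -p pics; cat > h.py <<'E'
import numpy as np, cv2
from bench import get_state,get_image
from scipy.spatial.transform import Rotation as R
def save(n,f,crop=None,scale=1):
    im=get_image(n); p=im["pixels"][:,:,::-1].copy()
    np.savez('pics/'+f+'.npz',**{k:np.array(v) for k,v in im.items() if k!='name'},st=np.array(str(get_state())))
    if crop: p=p[crop[1]:crop[3],crop[0]:crop[2]]
    if scale!=1: p=cv2.resize(p,None,fx=scale,fy=scale,interpolation=cv2.INTER_CUBIC)
    cv2.imwrite('pics/'+f+'.png',p); return im
E
python3 - <<'E'
from h import *
s=get_state(); print(s)
for n in ("scene","top","wrist"):
    im=save(n,n+"0"); print(n,im["K"],im["distortion"],im.get("extrinsics",im.get("hand_eye")))
E
```

```text
pics
{'time': 0.0, 'joints': array([ 1.02499850e+00,  5.33412251e-02,  1.61428341e+00,  1.90411688e-05,
        1.47597882e+00, -1.18990707e-01]), 'qvel': array([ 0.00031309, -0.00158003,  0.00013277, -0.00091778, -0.00177617,
        0.00048018]), 'joint_efforts': array([ 9.44128733e-04, -3.93686306e+01, -3.70179141e+01,  1.20095306e-04,
        7.04934428e-03, -1.90685569e-05]), 'tool_pos': array([0.25835974, 0.56834797, 0.1933791 ]), 'ee_rot': array([-3.37027207e-04,  2.11788258e-01,  9.77315058e-01, -9.47275228e-04]), 'wrist_force': array([ 0.05181865, -0.02152765, -0.66506387]), 'torque': array([0.00619518, 0.04905563, 0.02948249]), 'opening': 0.08519084473112322}
scene [[469.6349394    0.         315.62405241]
 [  0.         469.6349394  192.42479198]
 [  0.           0.           1.        ]] [-0.13760999  0.          0.          0.          0.        ] [[-0.23155519 -0.83903204  0.49234888  1.21249926]
 [ 0.97280392 -0.19664055  0.12241334  0.17274098]
 [-0.00589296  0.50730437  0.8617468   1.28065588]
 [ 0.          0.          0.          1.        ]]
top [[374.12699527   0.         318.61810731]
 [  0.         374.12699527 196.33019059]
 [  0.           0.           1.        ]] [-0.0803401  0.         0.         0.         0.       ] [[ 0.02746404  0.98526668 -0.16880552  0.36860153]
 [-0.99962135  0.02678289 -0.00631111 -0.01818988]
 [-0.00169703  0.16891493  0.98562917  1.12076967]
 [ 0.          0.          0.          1.        ]]
wrist [[306.11995095   0.         319.91692188]
 [  0.         306.11995095 200.74182299]
 [  0.           0.           1.        ]] [-0.00669364  0.          0.          0.          0.        ] [[-9.18824352e-04  9.51997995e-01  3.06102880e-01  7.74683842e-02]
 [ 9.99999363e-01  6.73828090e-04  9.06037783e-04 -1.11744839e-04]
 [ 6.56285433e-04  3.06103518e-01 -9.51998007e-01 -1.78856389e-01]
 [ 0.00000000e+00  0.00000000e+00  0.00000000e+00  1.00000000e+00]]
```

View pics/scene0.png

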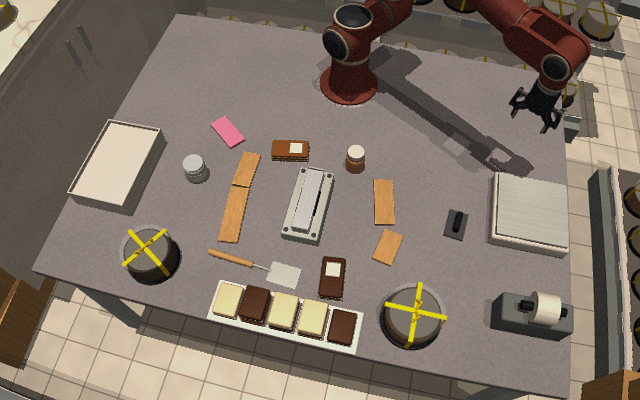

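View pics/top0.png

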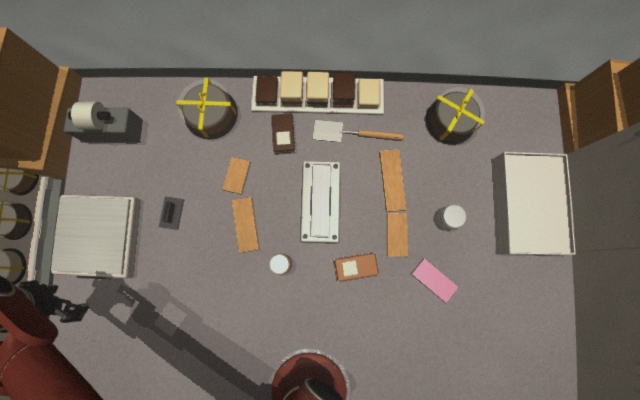

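View pics/wrist0.png

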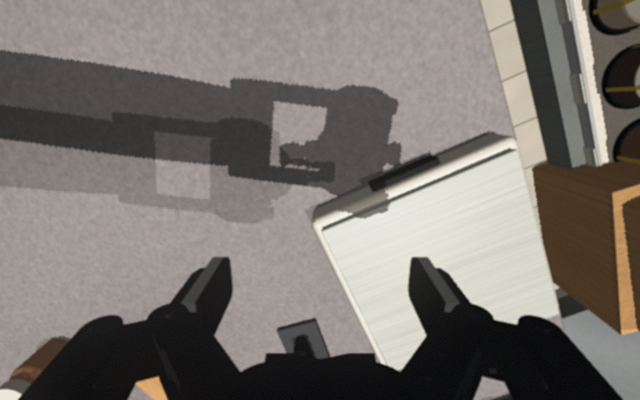

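The scene shows a dispenser at top(320,202), with its carriage in the middle. There are four brown boards at top(236,175), (245,224), (393,180) and (397,233). The keeper is at top(171,212), and the pink look-alike at top(435,280) is to be left alone. Next I'll measure the boards, keeper and dispenser in both cameras.

```bash
cat >> h.py <<'E'
def rays(im,uv):
    uv=np.asarray(uv,float).reshape(-1,1,2)
    n=cv2.undistortPoints(uv,np.array(im["K"]),np.array(im["distortion"])).reshape(-1,2)
    d=np.c_[n[:,0],-n[:,1],-np.ones(len(n))]
    if "extrinsics" in im: T=np.array(im["extrinsics"])
    else: T=np.array(im["T"])
    return T[:3,3],d@T[:3,:3].T
def wristT(im,s):
    T=np.eye(4); q=s["ee_rot"]; T[:3,:3]=R.from_quat([q[1],q[2],q[3],q[0]]).as_matrix(); T[:3,3]=s["tool_pos"]
    return T@np.array(im["hand_eye"])
def onz(im,uv,z):
    o,d=rays(im,uv); return o+d*((z-o[2])/d[:,2])[:,None]
def proj(im,P):
    T=np.linalg.inv(np.array(im["extrinsics"] if "extrinsics" in im else im["T"]))
    p=np.asarray(P,float).reshape(-1,3)@T[:3,:3].T+T[:3,3]
    return cv2.projectPoints(np.c_[p[:,0],-p[:,1],-p[:,2]].reshape(-1,1,3),np.zeros(3),np.zeros(3),np.array(im["K"]),np.array(im["distortion"]))[0].reshape(-1,2)
def tri(ims,uvs):
    A=np.zeros((3,3));b=np.zeros(3)
    for im,uv in zip(ims,uvs):
        o,d=rays(im,uv);d=d[0]/np.linalg.norm(d[0]);M=np.eye(3)-np.outer(d,d);A+=M;b+=M@o
    return np.linalg.solve(A,b)
def load(f):
    z=np.load('pics/'+f+'.npz'); return {k:z[k] for k in z.files}
def rect(im,mask,z):
    c=max(cv2.findContours(mask,cv2.RETR_EXTERNAL,cv2.CHAIN_APPROX_NONE)[0],key=cv2.contourArea)
    P=onz(im,c.reshape(-1,2),z)[:,:2]
    (cx,cy),(w,h),a=cv2.minAreaRect((P*1000).astype(np.float32))
    if w<h: w,h,a=h,w,a-90
    return np.round([cx,cy,w,h,(a+90)%180-90],1)
E
python3 - <<'E'
from h import *
for n in("top0","scene0"):
    im=load(n); hsv=cv2.cvtColor(im["pixels"],cv2.COLOR_RGB2HSV)
    m=cv2.inRange(hsv,(8,90,110),(20,255,255)); 
    N,l,st,c=cv2.connectedComponentsWithStats(m)
    for i in range(1,N):
        if 200<st[i,4]<3000: print(n,c[i].round(),st[i],rect(im,(l==i).astype(np.uint8),0.012))
im=load("top0");im2=load("scene0")
a=cv2.resize(im["pixels"][140:270,150:450,::-1],None,fx=2.6,fy=2.6,interpolation=cv2.INTER_CUBIC);cv2.imwrite('pics/t1.png',a)
b=cv2.resize(im2["pixels"][140:280,200:480,::-1],None,fx=2.8,fy=2.8,interpolation=cv2.INTER_CUBIC);cv2.imwrite('pics/s1.png',b)
E
```

```text
top0 [617.  89.] [610  59  22  73 430] [  942.9 -1009.9   275.2    80.4   -16.5]
top0 [ 49. 121.] [ 18  66  51 104 877] [805.3 908.1 361.5  95.5  -5.5]
top0 [381. 134.] [359 130  45  10 247] [ 759.5 -199.3  138.1   18.6   85.8]
top0 [392. 180.] [ 380  149   26   63 1214] [ 616.7 -233.9  190.1   61.1    6.1]
top0 [236. 175.] [223 157  27  37 670] [617.6 242.6 105.3  61.  -11.8]
top0 [245. 224.] [ 232  197   27   56 1087] [468.7 206.4 160.   60.8  11.2]
top0 [397. 234.] [387 213  21  44 887] [ 450.7 -246.8  128.5   59.8   -0. ]
top0 [358. 266.] [335 253  44  28 704] [ 353.1 -126.9  119.5   65.7  -79. ]
scene0 [288. 148.] [271 140  38  17 449] [ 339.  -131.2  121.8   65.2  -79.7]
scene0 [246. 169.] [231 151  30  36 628] [ 4.508e+02 -2.484e+02  1.299e+02  6.120e+01 -1.000e-01]
scene0 [384. 201.] [374 179  21  46 869] [468.4 205.  160.8  60.1  11.4]
scene0 [233. 214.] [ 218  186   32   57 1080] [ 616.9 -236.2  191.    61.3    6.5]
scene0 [387. 247.] [372 229  31  37 673] [618.6 241.3 105.2  60.6 -11.6]
scene0 [230. 257.] [208 248  45  19 279] [ 757.8 -201.5  140.2   19.2   85.5]
scene0 [628. 381.] [622 369  18  31 268] [889.2 978.1  86.2  51.3  -4.8]
```

View pics/t1.png

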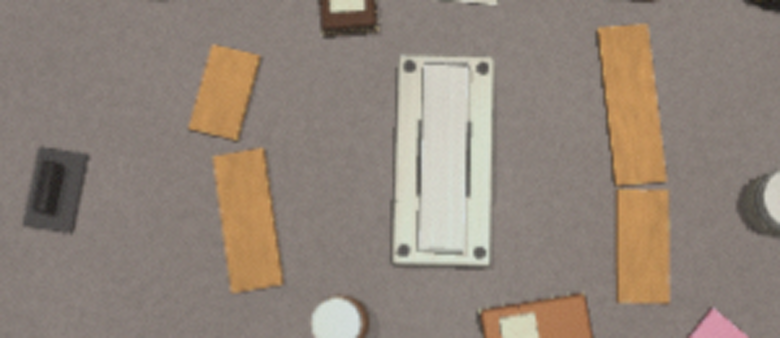

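View pics/s1.png

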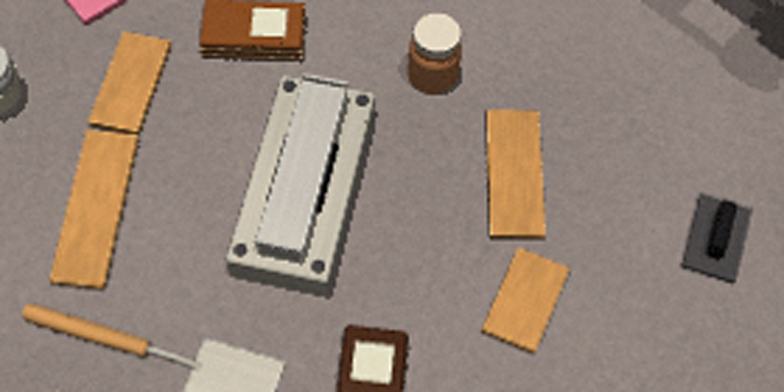

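All four kinds are present. The measured lengths are 190 (A, top(392,180)), 160 (B, (245,224)), 128–130 (C, (397,234)) and 105 (D, (236,175)), and the two views agree at 12 mm height. Next come the dispenser and keeper.

```bash
python3 - <<'E'
from h import *
for n,box in(("top0",(290,150,350,255)),("scene0",(270,155,345,255))):
    im=load(n); hsv=cv2.cvtColor(im["pixels"],cv2.COLOR_RGB2HSV)
    print(hsv[200 if n=="top0" else 205,box[0]:box[2]:3].tolist())
    m=np.zeros(hsv.shape[:2],np.uint8); x0,y0,x1,y1=box
    m[y0:y1,x0:x1]=cv2.inRange(hsv,(0,0,165),(180,60,255))[y0:y1,x0:x1]
    m=cv2.morphologyEx(m,cv2.MORPH_CLOSE,np.ones((7,7)))
    print(n,"box z42",rect(im,m,0.042))
for n,box in(("top0",(150,190,190,235)),("scene0",(430,200,480,250))):
    im=load(n); g=cv2.cvtColor(im["pixels"],cv2.COLOR_RGB2GRAY);x0,y0,x1,y1=box
    m=np.zeros(g.shape,np.uint8);m[y0:y1,x0:x1]=((g<85)*255).astype(np.uint8)[y0:y1,x0:x1]
    m=cv2.morphologyEx(m,cv2.MORPH_OPEN,np.ones((3,3)))
    print(n,"keeper z8",rect(im,m,0.008))
    m2=((g<30)&(m>0)).astype(np.uint8); print("bar z40",rect(im,m2,0.04),rect(im,m2,0.02))
im=load("top0");c=cv2.resize(im["pixels"][150:255,290:350,::-1],None,fx=5.5,fy=5.5,interpolation=cv2.INTER_CUBIC)
im=load("scene0");d=cv2.resize(im["pixels"][155:255,270:345,::-1],None,fx=5.5,fy=5.5,interpolation=cv2.INTER_CUBIC)
h=min(len(c),len(d));cv2.imwrite('pics/d1.png',np.hstack([c[:h],d[:h]]))
E
```

```text
[[13, 30, 137], [11, 27, 134], [11, 26, 137], [15, 26, 136], [24, 25, 162], [25, 23, 211], [36, 23, 215], [38, 10, 98], [25, 16, 212], [25, 14, 212], [24, 17, 213], [38, 13, 217], [28, 14, 214], [40, 12, 126], [41, 19, 218], [41, 19, 218], [30, 18, 201], [11, 27, 133], [10, 27, 140], [10, 28, 139]]
top0 box z42 [541.7 -16.4 235.7 106.6   0. ]
[[14, 36, 141], [12, 33, 141], [10, 39, 144], [11, 35, 151], [6, 27, 150], [8, 35, 144], [8, 34, 119], [22, 31, 204], [22, 31, 203], [19, 23, 154], [17, 21, 199], [19, 21, 205], [21, 18, 198], [16, 22, 199], [20, 23, 197], [20, 17, 46], [20, 35, 196], [22, 35, 194], [20, 28, 200], [15, 28, 73], [12, 34, 148], [13, 34, 141], [11, 36, 142], [8, 32, 142], [7, 30, 144]]
scene0 box z42 [537.3 -18.7 245.4 107.    0. ]
top0 keeper z8 [496.1 435.2  91.4  59.   -5.9]Traceback (most recent call last):
  File "<stdin>", line 14, in <module>
  File "h.py", line 34, in rect
    c=max(cv2.findContours(mask,cv2.RETR_EXTERNAL,cv2.CHAIN_APPROX_NONE)[0],key=cv2.contourArea)
ValueError: max() iterable argument is empty
```

```bash
cat >> h.py <<'E'
def Rt(psi):
    c,s=np.cos(np.deg2rad(psi)),np.sin(np.deg2rad(psi)); return np.array([[-c,-s,0],[-s,c,0],[0,0,-1.]])
def go(x,y,z,psi=None):
    s=get_state();q=s["ee_rot"];A=R.from_quat([q[1],q[2],q[3],q[0]]).as_matrix()
    x0=A[:,0]; cp=np.rad2deg(np.arctan2(-x0[1],-x0[0]))
    if psi is None: psi=cp
    d=A.T@(np.array([x,y,z])-s["tool_pos"]); rv=np.rad2deg(R.from_matrix(A.T@Rt(psi)).as_rotvec())
    print("t%.1f"%s["time"],"pos",s["tool_pos"].round(4),"psi",cp.round(2),"op",round(s["opening"],4),"F",s["wrist_force"].round(2),"| shift/0.4",(d/.4).round(4),"rot/45",(rv/45).round(4),"|d| mm",(np.linalg.norm(d)*1000).round(1))
E
python3 -c "
from h import *
go(.53,-.017,.28,0)"
```

```text
t0.1 pos [0.2584 0.5685 0.1936] psi -24.46 op 0.0852 F [ 0.2  -0.08  0.5 ] | shift/0.4 [-1.2239 -1.0516 -0.2145] rot/45 [-0.002  -0.0007 -0.5435] |d| mm 651.1
```

jog_arm(
  commands=[
    [-0.09,-0.08,-0.08,0,0,-0.1,0],
    [-0.18,-0.16,-0.16,0,0,-0.2,0],
    [-0.27,-0.24,-0.21,0,0,-0.32,0],
    [-0.36,-0.32,-0.21,0,0,-0.44,0],
    [-0.45,-0.4,-0.21,0,0,-0.54,0],
  ],
)

```text
time: 0.65
tool_pos: [0.3519, 0.3585, 0.2791]
ee_rot: [0.001, -0.001, 1.0, 0.0]
wrist_force: [1.0, 0.1, -0.6]
opening: 0.0123
```

```bash
python3 -c "
from h import *
go(.53,-.017,.28,0)"
```

```text
t0.7 pos [0.3519 0.3585 0.2791] psi 0.1 op 0.0123 F [ 1.01  0.09 -0.55] | shift/0.4 [-0.4437 -0.9395 -0.0018] rot/45 [0.0003 0.002  0.0022] |d| mm 415.6
```

jog_arm(
  commands=[
    [-0.05,-0.11,0,0,0,0,0],
    [-0.1,-0.22,0,0,0,0,0],
    [-0.15,-0.33,0,0,0,0,0],
    [-0.2,-0.44,0,0,0,0,0],
    [-0.25,-0.55,0,0,0,0,0],
  ],
)

```text
time: 1.15
tool_pos: [0.4525, 0.1368, 0.2791]
ee_rot: [0.001, -0.001, 1.0, 0.0]
wrist_force: [1.0, 0.6, -0.0]
opening: 0.0001
```

```bash
python3 -c "
from h import *
go(.53,-.017,.28,0)"
```

```text
t1.1 pos [0.4525 0.1368 0.2791] psi 0.11 op 0.0001 F [ 0.95  0.65 -0.01] | shift/0.4 [-0.193  -0.3848 -0.0021] rot/45 [0.0005 0.0024 0.0023] |d| mm 172.2
```

jog_arm(
  commands=[
    [-0.05,-0.1,0,0,0,0,0],
    [-0.1,-0.2,0,0,0,0,0],
    [-0.15,-0.3,0,0,0,0,0],
    [-0.19,-0.385,0,0,0,0,0],
    [-0.19,-0.385,0,0,0,0,0],
  ],
)

```text
time: 1.65
tool_pos: [0.5295, -0.0207, 0.2782]
ee_rot: [0.0, 0.002, 1.0, -0.0]
wrist_force: [0.1, 0.4, 0.0]
opening: 0.0
```

```bash
python3 -c "
from h import *
go(.53,-.017,.28,0)
save('wrist','w1'); save('top','top1')"
```

```text
t1.6 pos [ 0.5295 -0.0207  0.2782] psi -0.2 op 0.0 F [0.05 0.43 0.04] | shift/0.4 [-0.0011  0.0092 -0.0046] rot/45 [-0.0006  0.0005 -0.0044] |d| mm 4.1
```

View pics/w1.png

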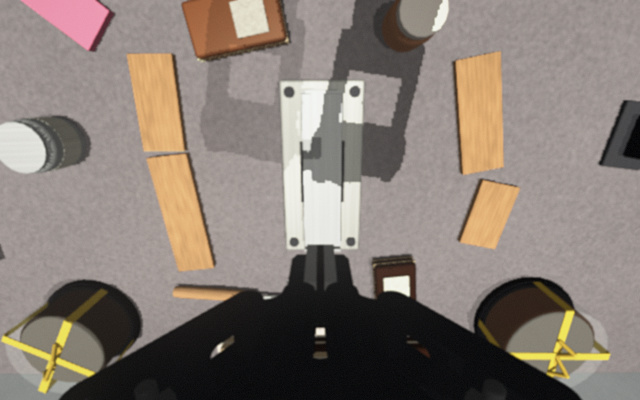

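```bash
python3 - <<'E'
from h import *
im=load("w1");c=cv2.resize(im["pixels"][70:260,270:375,::-1],None,fx=3.1,fy=3.1,interpolation=cv2.INTER_CUBIC)
im=load("top0");e=cv2.resize(im["pixels"][153:251,292:350,::-1],None,fx=6,fy=6,interpolation=cv2.INTER_CUBIC)
h=min(len(c),len(e));print(c.shape,e.shape);cv2.imwrite('pics/d2.png',np.hstack([c[:h],e[:h]]))
E
```

```text
(589, 326, 3) (588, 348, 3)
```

View pics/d2.png

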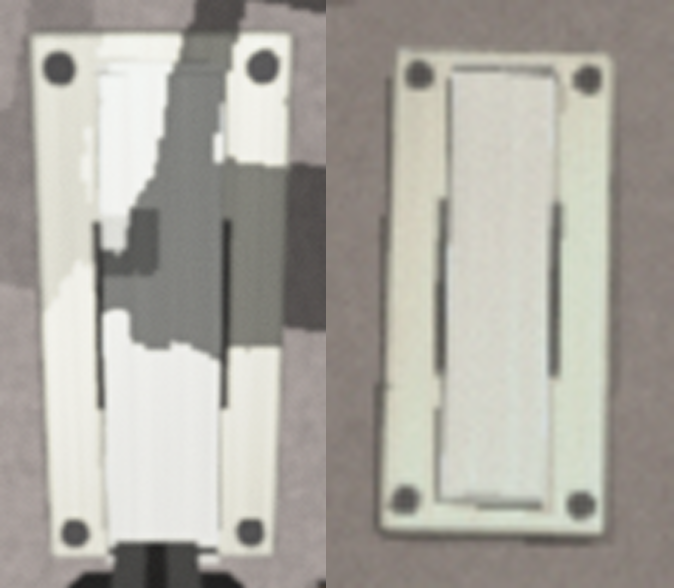

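```bash
python3 - <<'E'
from h import *
w=load("w1"); 
from numpy import array
st=eval(str(w["st"])); w["T"]=wristT(w,st)
t=load("top0")
def cw(x,y): return (270+(x+.5)/3.1-.5,70+(y+.5)/3.1-.5)
def ct(x,y): return (292+(x+.5)/6-.5,153+(y+.5)/6-.5)
# order: rear-left(+x?) wrist image rotated 180 wrt top
W=[(31,34),(293,33),(275,555),(52,555),(59,68),(263,67),(250,532),(76,532)]
T=[(281,536),(55,531),(73,51),(287,53),(255,504),(78,500),(93,76),(263,79)]
Pw=[];Pt=[]
for a,b in zip(W,T):
    print(tri([w,t],[cw(*a),ct(*b)]).round(4), onz(w,cw(*a),.042)[0].round(4), onz(t,ct(*b),.042)[0].round(4))
    Pw.append(onz(w,cw(*a),.042)[0]);Pt.append(onz(t,ct(*b),.042)[0])
for P in(Pw,Pt):
    P=np.array(P)
    for i in (0,4):
        v=((P[i+3]-P[i])+(P[i+2]-P[i+1])); x=(P[i+1]-P[i])+(P[i+2]-P[i+3])
        print("ctr",P[i:i+4].mean(0).round(4),"len",np.linalg.norm(v)/2,np.linalg.norm(x)/2,"yaw",np.rad2deg(np.arctan2(v[1],v[0])),np.rad2deg(np.arctan2(x[1],x[0]))-90)
E
```

```text
[ 0.4234 -0.0728  0.02  ] [ 0.4248 -0.0702  0.042 ] [ 0.4222 -0.0717  0.042 ]
[0.4231 0.038  0.0266] [0.4247 0.0368 0.042 ] [0.4217 0.0364 0.042 ]
[0.6557 0.036  0.0517] [0.6604 0.0379 0.042 ] [0.6585 0.0359 0.042 ]
[ 0.6608 -0.0703  0.0405] [ 0.6601 -0.07    0.042 ] [ 0.6604 -0.0703  0.042 ]
[ 0.4376 -0.0594  0.0373] [ 0.4379 -0.0592  0.042 ] [ 0.4372 -0.059   0.042 ]
[0.4374 0.0263 0.0306] [0.4378 0.025  0.042 ] [0.4368 0.0259 0.042 ]
[0.6439 0.0249 0.0506] [0.6481 0.0254 0.042 ] [0.646  0.0255 0.042 ]
[ 0.6458 -0.0581  0.0462] [ 0.6479 -0.0581  0.042 ] [ 0.6468 -0.0586  0.042 ]
ctr [ 0.5425 -0.0164  0.042 ] len 0.2355006423254514 0.10746125586795793 yaw 0.1439511287475656 -0.04245522265289026
ctr [ 0.5429 -0.0167  0.042 ] len 0.2101728751696017 0.08383662158953616 yaw 0.2104679778598083 -0.011255590795357762
ctr [ 0.5407 -0.0174  0.042 ] len 0.2375220319451242 0.10713539531125964 yaw 0.11159291171175954 0.6492915367080059
ctr [ 0.5417 -0.0165  0.042 ] len 0.20943566853718576 0.08450141521366997 yaw -0.0021865635210765086 0.3925657596920189
```

```bash
cat >> h.py <<'E'
from numpy import array
def boards(f,z=0.012,box=None,hi=3000000):
    im=load(f)
    if "hand_eye" in im: im["T"]=wristT(im,eval(str(im["st"])))
    hsv=cv2.cvtColor(im["pixels"],cv2.COLOR_RGB2HSV)
    m=cv2.inRange(hsv,(8,90,110),(20,255,255))
    N,l,st,c=cv2.connectedComponentsWithStats(m)
    for i in range(1,N):
        if 400<st[i,4]<hi:
            r=rect(im,(l==i).astype(np.uint8),z)
            if 45<r[3]<75 and 90<r[2]<210: print(f,c[i].round(),r)
E
python3 -c "
from h import *
boards('w1');go(.542,-.017,.075,0)"
```

```text
w1 [225.  26.] [ 349.8 -131.   120.9   67.4  -78.1]
w1 [480. 112.] [469.9 205.6 159.4  60.9  11.3]
w1 [156. 101.] [ 4.526e+02 -2.460e+02  1.278e+02  6.090e+01  3.000e-01]
w1 [181. 211.] [ 617.6 -233.9  189.8   60.9    6.2]
w1 [489. 214.] [618.2 242.3 105.5  61.  -11.6]
t1.8 pos [ 0.5286 -0.0175  0.2786] psi 0.01 op 0.0002 F [ 0.58  0.91 -0.16] | shift/0.4 [-0.0332  0.0008  0.5089] rot/45 [0.0013 0.0007 0.0002] |d| mm 204.0
```

jog_arm(
  commands=[
    [-0.033,0,0.12,0,0,0,0],
    [-0.033,0,0.24,0,0,0,0],
    [-0.033,0,0.36,0,0,0,0],
    [-0.033,0,0.44,0,0,0,0],
    [-0.033,0,0.495,0,0,0,0],
  ],
)

```text
time: 2.25
tool_pos: [0.5393, -0.0153, 0.0771]
ee_rot: [-0.002, -0.001, 1.0, 0.001]
wrist_force: [0.3, 0.0, -0.1]
opening: -0.0002
```

```bash
python3 -c "
from h import *
go(.542,-.017,.0495,0)"
```

```text
t2.2 pos [ 0.5393 -0.0153  0.0771] psi 0.14 op -0.0002 F [ 0.35  0.01 -0.08] | shift/0.4 [-0.0069 -0.0044  0.0689] rot/45 [ 0.0027 -0.0051  0.003 ] |d| mm 27.8
```

jog_arm(
  commands=[
    [-0.007,-0.004,0.018,0,0,0,0],
    [-0.007,-0.004,0.036,0,0,0,0],
    [-0.007,-0.004,0.05,0,0,0,0],
    [-0.007,-0.004,0.06,0,0,0,0],
    [-0.007,-0.004,0.066,0,0,0,0],
  ],
)

```text
time: 2.75
tool_pos: [0.5427, -0.0169, 0.0514]
ee_rot: [-0.001, -0.001, 1.0, 0.001]
wrist_force: [-0.1, 1.2, 0.6]
opening: 0.0001
```

```bash
python3 -c "
from h import *
for i in range(4):
  go(.542,-.017,.0495,0); get_image('top')"
```

```text
t2.8 pos [ 0.5427 -0.0169  0.0514] psi 0.14 op 0.0001 F [-0.1   1.22  0.59] | shift/0.4 [ 0.0018 -0.0003  0.0048] rot/45 [ 0.0024 -0.0032  0.0031] |d| mm 2.0
t2.8 pos [ 0.5424 -0.0169  0.051 ] psi 0.13 op -0.0002 F [-0.23  0.33 -0.36] | shift/0.4 [ 0.001  -0.0003  0.0036] rot/45 [ 0.0026 -0.0041  0.003 ] |d| mm 1.5
t2.9 pos [ 0.5423 -0.0169  0.0511] psi 0.13 op 0.0001 F [-0.35 -0.6  -0.05] | shift/0.4 [ 0.0008 -0.0002  0.0039] rot/45 [ 0.0026 -0.0043  0.0029] |d| mm 1.6
t2.9 pos [ 0.5424 -0.0169  0.0512] psi 0.13 op -0.0003 F [-0.39 -1.18 -0.21] | shift/0.4 [ 0.001  -0.0002  0.0042] rot/45 [ 0.0026 -0.0041  0.0028] |d| mm 1.7
```

```bash
python3 -c "
from h import *
save('scene','s2',(240,120,400,280),3.7);save('wrist','w2')"
```

```text
(no output)
```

View pics/s2.png

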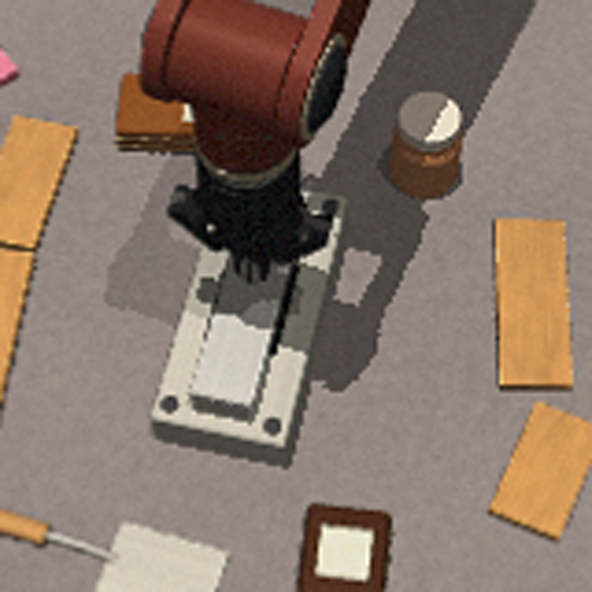

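View pics/w2.png

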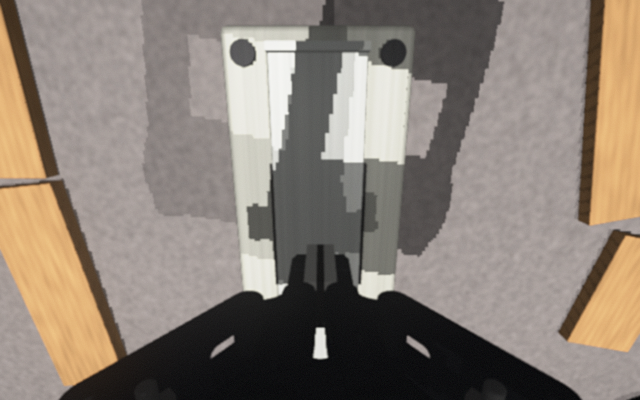

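```bash
python3 -c "
from h import *
go(.542,-.017,.049,0)
for i in range(3): print(get_state()['wrist_force'].round(2),get_state()['torque'].round(2)); get_image('top')"
```

```text
t3.0 pos [ 0.5423 -0.0169  0.0511] psi 0.13 op 0.0003 F [0.44 0.12 0.6 ] | shift/0.4 [ 0.0009 -0.0001  0.0053] rot/45 [ 0.0026 -0.0042  0.0029] |d| mm 2.1
[0.44 0.12 0.6 ] [ 0.01  0.03 -0.01]
[ 0.34  0.09 -0.33] [-0.02 -0.02  0.01]
[-0.08  0.13  0.14] [-0.02 -0.04 -0.01]
```

```bash
python3 -c "
from h import *
im=load('w2');im['T']=wristT(im,eval(str(im['st'])))
im1=load('w1');im1['T']=wristT(im1,eval(str(im1['st'])))
for z in(.05,.057,.065,.072,.042):
  hx,hy=(.106,.025) if z>.042 else (.12,.055)
  c=[(.542-hx,-.017-hy,z),(.542-hx,-.017+hy,z)]
  print(z,proj(im,c).round(1).tolist(),proj(im1,c).round(1).tolist())
print(proj(im,[.5424,-.0169,.051]))
c=cv2.resize(im['pixels'][20:310,200:440,::-1],None,fx=2,fy=2,interpolation=cv2.INTER_CUBIC)
cv2.imwrite('pics/w2c.png',c)
"
```

```text
0.05 [[274.4, 45.9], [368.1, 46.0]] [[301.7, 89.7], [341.7, 89.6]]
0.057 [[272.4, 43.4], [370.2, 43.6]] [[301.4, 89.5], [342.0, 89.4]]
0.065 [[270.0, 40.3], [372.8, 40.5]] [[301.0, 89.2], [342.5, 89.1]]
0.072 [[267.7, 37.3], [375.3, 37.5]] [[300.7, 89.0], [342.9, 88.9]]
0.042 [[220.3, 20.2], [422.2, 20.5]] [[278.1, 78.3], [365.2, 78.0]]
[[320.98450228 230.99266757]]
```

View pics/w2c.png

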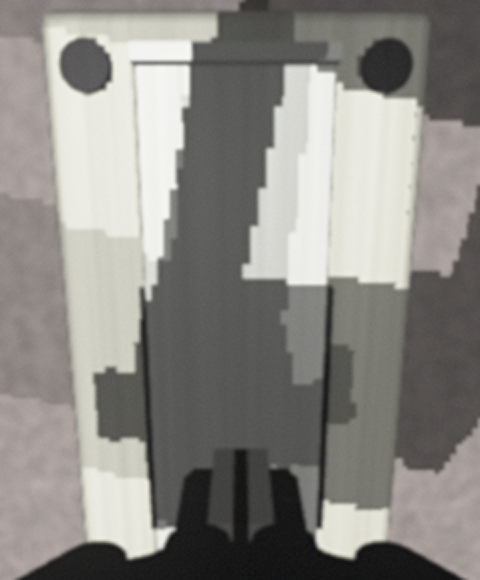

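jog_arm(
  commands=[
    [0,0,0.004,0,0,0,0],
    [0,0,0.008,0,0,0,0],
    [0,0,0.012,0,0,0,0],
    [0,0,0.012,0,0,0,0],
    [0,0,0.012,0,0,0,0],
  ],
)

```text
time: 3.7
tool_pos: [0.5421, -0.0169, 0.0459]
ee_rot: [-0.002, -0.001, 1.0, 0.001]
wrist_force: [-0.7, 0.4, 0.9]
opening: 0.0001
```

```bash
python3 -c "
from h import *
go(.542,-.017,.049,0)
im=save('wrist','w3')
im=load('w3');im['T']=wristT(im,eval(str(im['st'])))
cv2.imwrite('pics/w3c.png',cv2.resize(im['pixels'][20:310,200:440,::-1],None,fx=2,fy=2,interpolation=cv2.INTER_CUBIC))
T=np.linalg.inv(im['hand_eye'])
for z in (0,-.005,-.01,-.015,-.02): 
  im['T']=np.array(im['hand_eye']); print(z,proj(im,[0,0,z]),proj(im,[0.011,0,z]))
"
```

```text
t3.7 pos [ 0.5421 -0.0169  0.0459] psi 0.13 op 0.0001 F [-0.65  0.36  0.89] | shift/0.4 [ 0.0002 -0.0003 -0.0077] rot/45 [ 0.0028 -0.005   0.0028] |d| mm 3.1
0 [[320.91028107 230.98835567]] [[320.91162678 214.70685473]]
-0.005 [[320.92610748 234.22126791]] [[320.92778225 217.58180937]]
-0.01 [[320.94274852 237.62086351]] [[320.94478542 220.60782614]]
-0.015 [[320.96026865 241.20035618]] [[320.96270475 223.79711957]]
-0.02 [[320.97873931 244.97439212]] [[320.98161624 227.16325599]]
```

View pics/w3c.png

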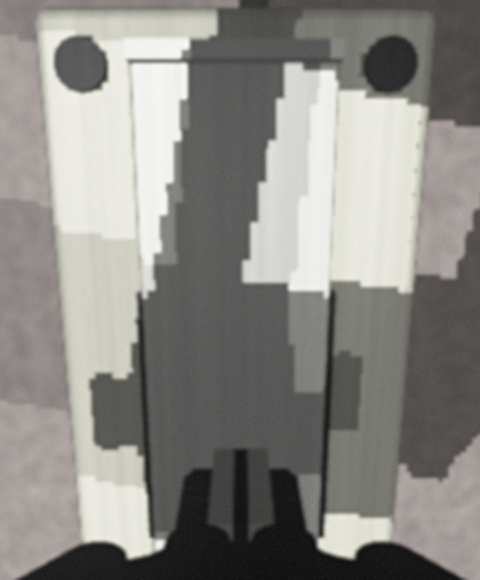

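```bash
python3 -c "
from h import *
for f,px in(('w1',262/3.1),('w2',189),('w3',197)):
  im=load(f);im['T']=wristT(im,eval(str(im['st'])))
  T=np.linalg.inv(im['T']); p=T[:3,:3]@np.array([.4225,-.017,.042])+T[:3,3]
  print(f,'pred depth',-p[2],'from width', 306.12*.1073/px, 306.12*.110/px,im['T'][:3,3])
"
```

```text
w1 pred depth 0.386431464853778 from width 0.3886438763358779 0.39842335877862595 [ 0.45130566 -0.01912745  0.45713635]
w2 pred depth 0.16643039264254 from width 0.1737919365079365 0.17816507936507936 [ 0.46536846 -0.01784218  0.23022654]
w3 pred depth 0.16172482689854828 from width 0.16673439593908632 0.17092994923857868 [ 0.46525537 -0.01779335  0.22521246]
```

```bash
python3 -c "
from h import *
im=save('scene','s3',(270,150,350,230),7.5)
for z in (.046,.065,.075,.086): print(z,proj(im,[.542,-.017,z]), (proj(im,[.542,-.017,z])-[270,150])*7.5)
"
```

```text
0.046 [[308.31907768 201.1935083 ]] [[287.39308258 383.95131221]]
0.065 [[308.19597002 198.065198  ]] [[286.46977515 360.48898497]]
0.075 [[308.13004853 196.38907682]] [[285.97536396 347.91807611]]
0.086 [[308.05661577 194.52116933]] [[285.4246183  333.90876997]]
```

View pics/s3.png

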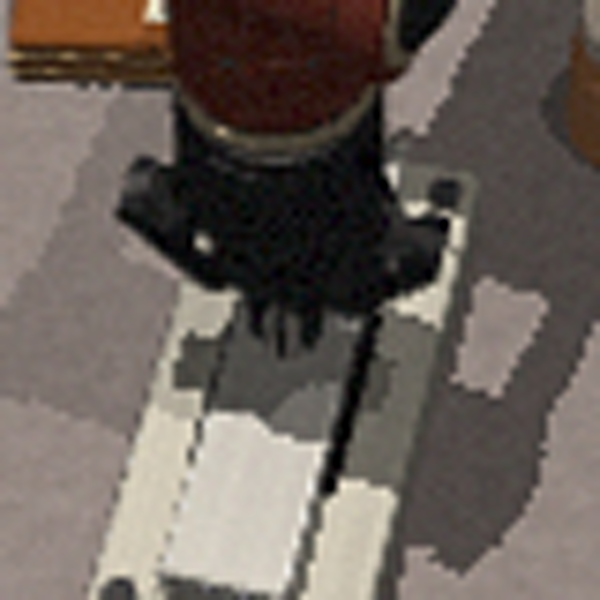

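jog_arm(
  commands=[
    [0,0,0.003,0,0,0,0],
    [0,0,0.006,0,0,0,0],
    [0,0,0.009,0,0,0,0],
    [0,0,0.012,0,0,0,0],
    [0,0,0.012,0,0,0,0],
  ],
)

```text
time: 4.3
tool_pos: [0.542, -0.0169, 0.041]
ee_rot: [-0.002, -0.001, 1.0, 0.001]
wrist_force: [0.7, 0.2, -0.9]
opening: 0.0
```

```bash
python3 -c "
from h import *
go(.542,-.017,.03,0)
for i in range(3): print(get_state()['wrist_force'].round(2)); get_image('top')
im=save('scene','s4',(270,150,350,230),7.5)
save('wrist','w4')
"
```

```text
t4.3 pos [ 0.542  -0.0169  0.041 ] psi 0.13 op 0.0 F [ 0.68  0.17 -0.91] | shift/0.4 [-0.0002 -0.0004  0.0275] rot/45 [ 0.0028 -0.0052  0.0029] |d| mm 11.0
[ 0.68  0.17 -0.91]
[ 0.08  0.93 -0.33]
[ 0.31  0.43 -0.48]
```

View pics/s4.png

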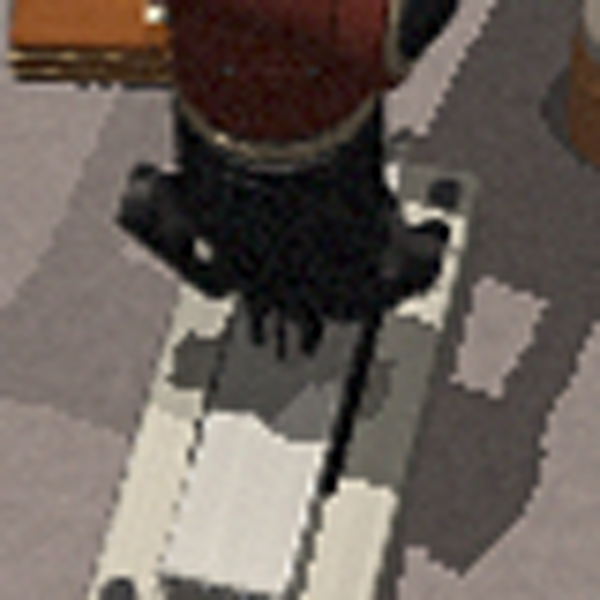

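View pics/w4.png

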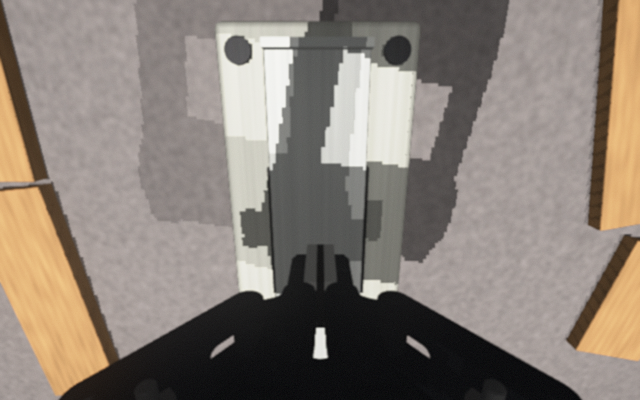

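```bash
python3 -c "
from h import *
fs=['w2','w3','w4']
for f in fs:
  im=load(f); p=im['pixels']; g=cv2.cvtColor(p,cv2.COLOR_RGB2GRAY).astype(float); s=eval(str(im['st']))
  row=g[110]; e=np.diff(row); 
  print(f,s['tool_pos'].round(4),s['joints'].round(4),[ (i,int(e[i])) for i in range(190,450) if abs(e[i])>14])
a=load('s3')['pixels'];b=load('s4')['pixels']
d=cv2.absdiff(a,b).max(2); print((d>40).sum()); cv2.imwrite('pics/diff.png',cv2.resize(np.hstack([a[150:240,265:355,::-1],b[150:240,265:355,::-1]]),None,fx=4.4,fy=4.4,interpolation=cv2.INTER_NEAREST))
"
```

```text
w2 [ 0.5423 -0.0169  0.0511] [-1.6930e-01 -6.1000e-03  1.9233e+00  1.5000e-03  1.2280e+00 -1.7428e+00] [(227, 23), (228, 21), (229, 15), (267, -15), (268, -15), (269, 15), (270, 19), (286, -31), (287, -65), (288, -43), (331, 31), (332, 56), (333, 36), (348, 15), (364, -19), (405, -17), (406, -17), (407, -26), (440, -34), (441, -29)]
w3 [ 0.5422 -0.0169  0.0461] [-1.6920e-01  3.0000e-04  1.9262e+00  1.6000e-03  1.2190e+00 -1.7428e+00] [(224, 16), (225, 22), (226, 16), (266, -19), (268, 24), (285, -34), (286, -47), (287, -21), (328, 15), (331, 19), (332, 43), (333, 24), (353, 15), (408, -15), (409, -20), (410, -16), (440, -16), (443, -18), (444, -16)]
w4 [ 0.5422 -0.0169  0.0414] [-1.6930e-01  6.6000e-03  1.9287e+00  1.6000e-03  1.2101e+00 -1.7428e+00] [(222, 22), (223, 20), (266, 15), (280, -30), (281, -57), (282, -24), (328, 28), (329, 53), (330, 33), (367, -17), (411, -18), (412, -25), (443, -34), (444, -33)]
530
```

View pics/diff.png

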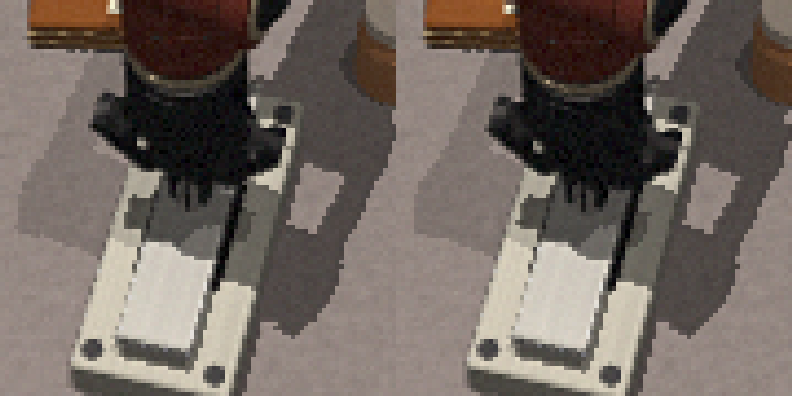

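jog_arm(
  commands=[
    [0,0,0.004,0,0,0,0],
    [0,0,0.008,0,0,0,0],
    [0,0,0.012,0,0,0,0],
    [0,0,0.016,0,0,0,0],
    [0,0,0.02,0,0,0,0],
  ],
)

```text
time: 5.05
tool_pos: [0.5421, -0.0169, 0.0332]
ee_rot: [-0.002, -0.001, 1.0, 0.001]
wrist_force: [-0.5, 0.1, 0.1]
opening: -0.0002
```

```bash
python3 -c "
from h import *
go(.542,-.017,.03,0)
for i in range(3): print(get_state()['wrist_force'].round(2)); get_image('top')
save('wrist','w5')
im=save('scene','s5',(265,150,355,240),6.6)
"
```

```text
t5.0 pos [ 0.5421 -0.0169  0.0332] psi 0.13 op -0.0002 F [-0.51  0.08  0.1 ] | shift/0.4 [ 0.0003 -0.0003  0.0079] rot/45 [ 0.0026 -0.0047  0.0029] |d| mm 3.2
[-0.51  0.08  0.1 ]
[-0.13  0.31 -0.55]
[-1.07 -0.74 -0.68]
```

View pics/s5.png

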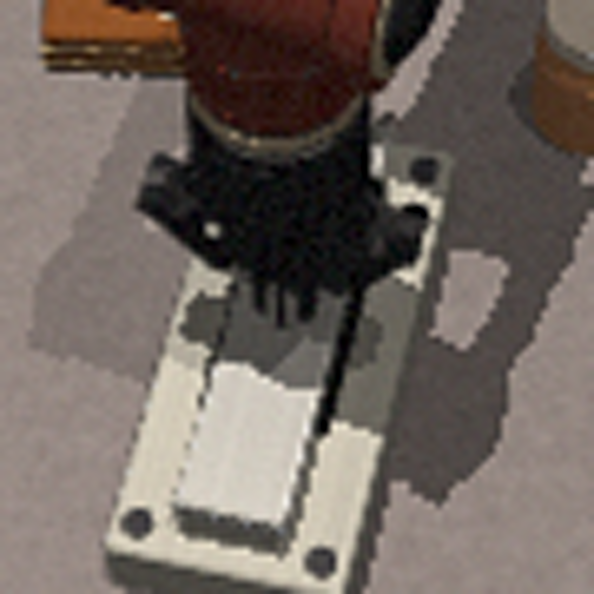

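View pics/w5.png

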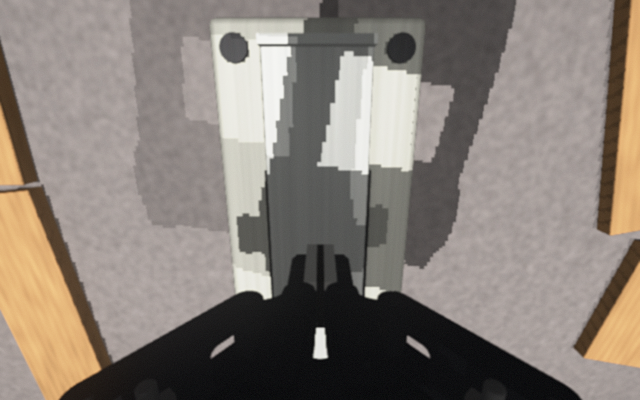

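jog_arm(
  commands=[
    [0,0,0.004,0,0,0,0],
    [0,0,0.008,0,0,0,0],
    [0,0,0.012,0,0,0,0],
    [0,0,0.016,0,0,0,0],
    [0,0,0.02,0,0,0,0],
  ],
)

```text
time: 5.8
tool_pos: [0.5423, -0.0169, 0.0267]
ee_rot: [-0.002, -0.001, 1.0, 0.001]
wrist_force: [-5.3, 0.0, 9.7]
opening: -0.0002
```

```bash
python3 -c "
from h import *
for i in range(3): go(.542,-.017,.03,0); get_image('top')
save('wrist','w6')
im=save('scene','s6',(265,150,355,240),6.6)
"
```

```text
t5.8 pos [ 0.5423 -0.0169  0.0267] psi 0.14 op -0.0002 F [-5.28  0.02  9.66] | shift/0.4 [ 0.0008 -0.0002 -0.0081] rot/45 [ 0.0026 -0.0054  0.003 ] |d| mm 3.3
t5.8 pos [ 0.5423 -0.0169  0.0266] psi 0.14 op -0.0004 F [-4.56  0.58  8.59] | shift/0.4 [ 0.0008 -0.0002 -0.0086] rot/45 [ 0.0026 -0.0052  0.0031] |d| mm 3.4
t5.9 pos [ 0.5423 -0.0169  0.0267] psi 0.14 op -0.0 F [-4.09  1.05  8.68] | shift/0.4 [ 0.0007 -0.0002 -0.0084] rot/45 [ 0.0026 -0.0053  0.0031] |d| mm 3.4
```

View pics/s6.png

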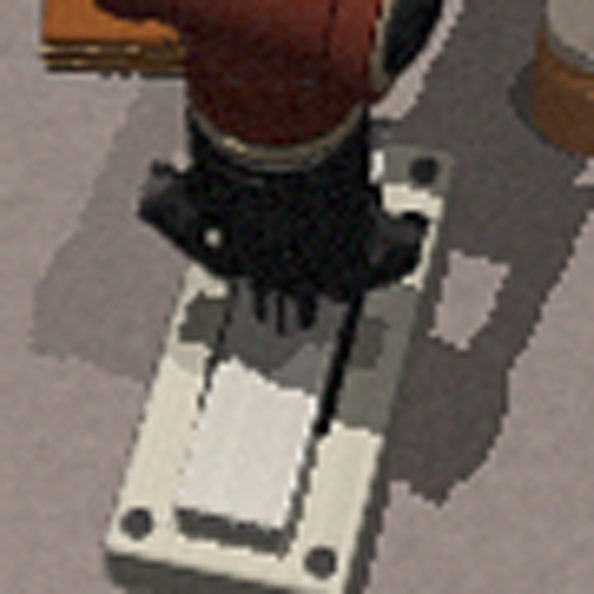

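View pics/w6.png

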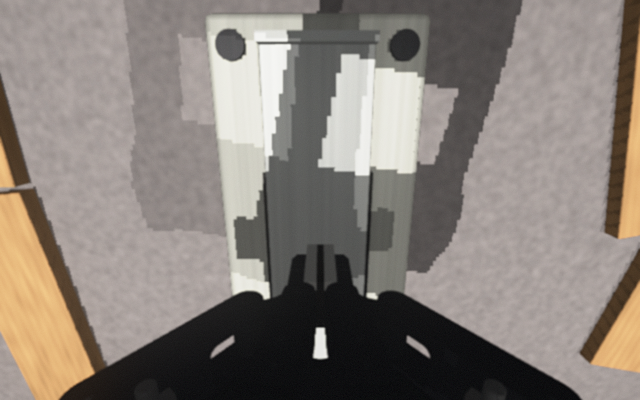

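jog_arm(
  commands=[
    [0,0,0.008,0,0,0,0],
    [0,0,0.016,0,0,0,0],
    [0,0,0.024,0,0,0,0],
    [0,0,0.03,0,0,0,0],
    [0,0,0.034,0,0,0,0],
  ],
)

```text
time: 6.55
tool_pos: [0.5423, -0.0169, 0.0149]
ee_rot: [-0.003, -0.001, 1.0, 0.001]
wrist_force: [-6.7, 1.5, 11.0]
opening: -0.0001
```

```bash
python3 -c "
from h import *
for i in range(3): go(.542,-.017,.01,0); get_image('top')
"
```

```text
t6.5 pos [ 0.5423 -0.0169  0.0149] psi 0.15 op -0.0001 F [-6.66  1.46 11.02] | shift/0.4 [ 0.0006 -0.0003  0.0123] rot/45 [ 0.0025 -0.0066  0.0033] |d| mm 4.9
t6.6 pos [ 0.5423 -0.0169  0.0147] psi 0.15 op 0.0001 F [-5.75  0.5  10.82] | shift/0.4 [ 0.0006 -0.0003  0.0117] rot/45 [ 0.0025 -0.0064  0.0033] |d| mm 4.7
t6.7 pos [ 0.5423 -0.0169  0.0147] psi 0.15 op -0.0 F [-5.38  1.17 10.6 ] | shift/0.4 [ 0.0006 -0.0003  0.0118] rot/45 [ 0.0025 -0.0065  0.0033] |d| mm 4.7
```

jog_arm(
  commands=[
    [0,0,0.003,0,0,0,0],
    [0,0,0.006,0,0,0,0],
    [0,0,0.009,0,0,0,0],
    [0,0,0.012,0,0,0,0],
    [0,0,0.014,0,0,0,0],
  ],
)

```text
time: 7.2
tool_pos: [0.5423, -0.0169, 0.0132]
ee_rot: [-0.004, -0.001, 1.0, 0.001]
wrist_force: [-14.7, 1.7, 28.6]
opening: 0.0001
```

```bash
python3 -c "
from h import *
for i in range(3): go(.542,-.017,.01,0); get_image('top')
"
```

```text
t7.2 pos [ 0.5423 -0.0169  0.0132] psi 0.17 op 0.0001 F [-14.71   1.68  28.58] | shift/0.4 [ 0.0007 -0.0002  0.008 ] rot/45 [ 0.0025 -0.0098  0.0038] |d| mm 3.2
t7.2 pos [ 0.5423 -0.0169  0.0132] psi 0.17 op 0.0001 F [-13.73   1.02  24.76] | shift/0.4 [ 0.0006 -0.0002  0.0081] rot/45 [ 0.0025 -0.0099  0.0039] |d| mm 3.2
t7.3 pos [ 0.5423 -0.0169  0.0132] psi 0.17 op 0.0001 F [-12.47   0.63  24.71] | shift/0.4 [ 0.0007 -0.0002  0.008 ] rot/45 [ 0.0024 -0.0096  0.0038] |d| mm 3.2
```

jog_arm(
  commands=[
    [0,0,-0.08,0,0,0,0],
    [0,0,-0.2,0,0,0,0],
    [0,0,-0.32,0,0,0,0],
    [0,0,-0.44,0,0,0,0],
    [0,0,-0.55,0,0,0,1],
  ],
)

```text
time: 7.85
tool_pos: [0.544, -0.0173, 0.2357]
ee_rot: [-0.003, -0.001, 1.0, 0.001]
wrist_force: [1.8, 1.1, 0.0]
opening: 0.0134
```

```bash
python3 -c "
from h import *
go(.53,-.017,.28,0)
im=save('wrist','w7');save('scene','s7',(260,150,350,250),6)
print(im['K'][0][0])"
```

```text
t7.8 pos [ 0.544  -0.0173  0.2357] psi 0.17 op 0.0134 F [1.78 1.12 0.05] | shift/0.4 [ 0.0356  0.0012 -0.1106] rot/45 [ 0.0021 -0.0077  0.0038] |d| mm 46.5
306.1199509518037
```

View pics/w7.png

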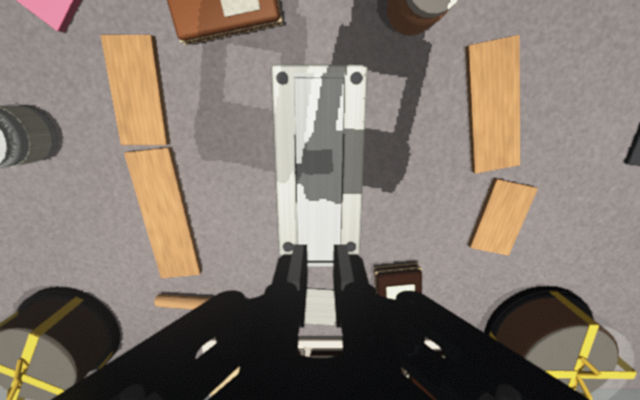

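View pics/s7.png

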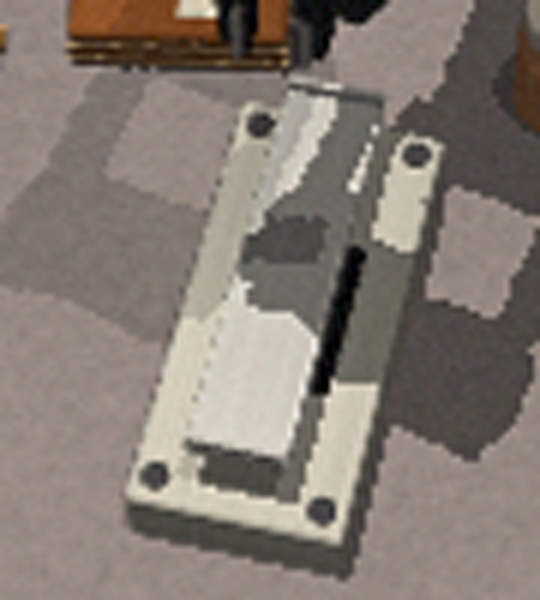

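```bash
python3 -c "
from h import *
im=load('s7')
for z in(.072,.093): print(z,((proj(im,[[.648,-.042,z],[.648,.008,z],[.436,-.042,z],[.436,.008,z]])-[260,150])*6).round().tolist())
"
```

```text
0.072 [[185.0, 458.0], [287.0, 480.0], [291.0, 98.0], [386.0, 117.0]]
0.093 [[183.0, 438.0], [286.0, 460.0], [290.0, 75.0], [386.0, 94.0]]
```

```bash
python3 -c "
from h import *
boards('w7')
go(.617,-.2345,.10,6.2)"
```

```text
w7 [134.  89.] [ 459.9 -254.5  131.1   62.1   -0.5]
w7 [495. 103.] [478.3 206.4 162.6  61.1  11.5]
w7 [163. 211.] [ 629.7 -243.4  195.9   62.6    5.7]
w7 [503. 217.] [630.1 244.8 108.9  62.1 -11.1]
t8.0 pos [ 0.548  -0.018   0.2422] psi 0.18 op 0.0283 F [0.15 0.09 0.75] | shift/0.4 [-0.1684 -0.5417  0.3569] rot/45 [-0.0012  0.0088 -0.1338] |d| mm 268.1
```

jog_arm(
  commands=[
    [-0.03,-0.11,0.02,0,0,-0.03,0.85],
    [-0.06,-0.22,0.08,0,0,-0.06,0.85],
    [-0.1,-0.33,0.14,0,0,-0.1,0.85],
    [-0.14,-0.44,0.2,0,0,-0.134,0.85],
    [-0.168,-0.542,0.26,0,0,-0.134,0.85],
  ],
)

```text
time: 8.45
tool_pos: [0.6157, -0.2318, 0.1399]
ee_rot: [0.004, -0.054, 0.999, -0.0]
wrist_force: [0.5, 0.1, 0.3]
opening: 0.0726
```

jog_arm(
  commands=[
    [0,0,0.0,0,0,0,0.85],
    [0,0,0,0,0,0,0.85],
    [0,0,0,0,0,0,0.85],
    [0,0,0,0,0,0,0.85],
    [0,0,0,0,0,0,0.85],
  ],
)

```text
time: 8.95
tool_pos: [0.6162, -0.2309, 0.1415]
ee_rot: [0.005, -0.055, 0.998, -0.001]
wrist_force: [0.2, -0.2, 0.9]
opening: 0.0723
```

```bash
python3 -c "
from h import *
save('wrist','w8')
boards('w8')
go(.617,-.2345,.0,6.2)"
```

```text
w8 [316. 219.] [ 659.2 -233.   106.3   59.5    6.4]
t9.0 pos [ 0.6162 -0.231   0.1413] psi 6.31 op 0.0724 F [-0.19 -0.59 -0.89] | shift/0.4 [ 0.0021 -0.0081  0.3534] rot/45 [-0.003   0.0113  0.0025] |d| mm 141.4
```

View pics/w8.png

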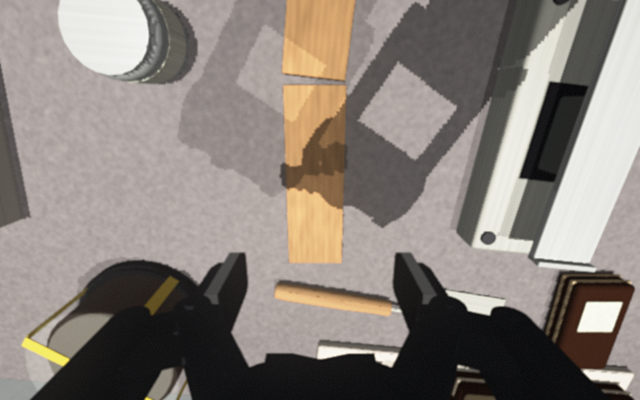

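```bash
python3 -c "
from h import *
im=load('w8');im['T']=wristT(im,eval(str(im['st'])))
print(proj(im,[.6165,-.2315,.012]),onz(im,[(288,263),(341,262),(284,85),(345,85)],.012).round(4))"
```

```text
[[320.51626628 180.32248503]] [[ 0.7167 -0.2576  0.012 ]
 [ 0.7087 -0.198   0.012 ]
 [ 0.5283 -0.2758  0.012 ]
 [ 0.5221 -0.2187  0.012 ]]
```

jog_arm(
  commands=[
    [0,-0.006,0.1,0,0.01,0,0.85],
    [-0.003,-0.012,0.2,0,0.01,0,0.85],
    [-0.003,-0.012,0.29,0,0.01,0,0.85],
    [-0.003,-0.012,0.37,0,0.01,0,0.85],
    [-0.003,-0.012,0.4,0,0.01,0,0.85],
  ],
)

```text
time: 9.5
tool_pos: [0.6168, -0.234, -0.0224]
ee_rot: [-0.002, -0.055, 0.998, 0.0]
wrist_force: [-0.8, 0.9, -0.8]
opening: 0.0723
```

```bash
python3 -c "
from h import *
get_image('top');get_image('top');get_image('top')
save('wrist','w9');save('scene','s9',(180,150,300,250),6)
go(.618,-.236,-.0385,6.2)"
```

```text
t9.8 pos [ 0.6213 -0.2366 -0.0159] psi 6.33 op 0.0727 F [0.2  0.2  1.12] | shift/0.4 [0.0082 0.0026 0.0565] rot/45 [-0.006   0.0059  0.0028] |d| mm 22.9
```

View pics/w9.png

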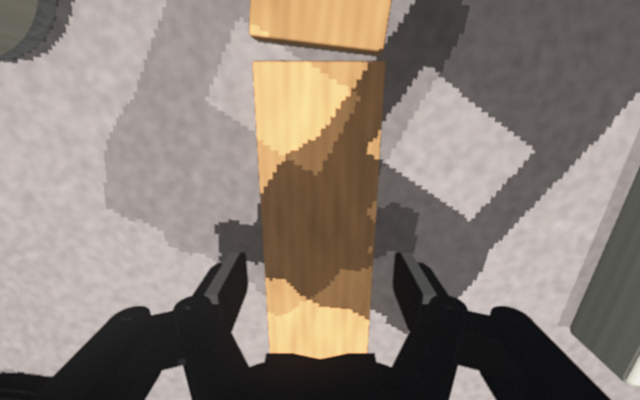

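View pics/s9.png

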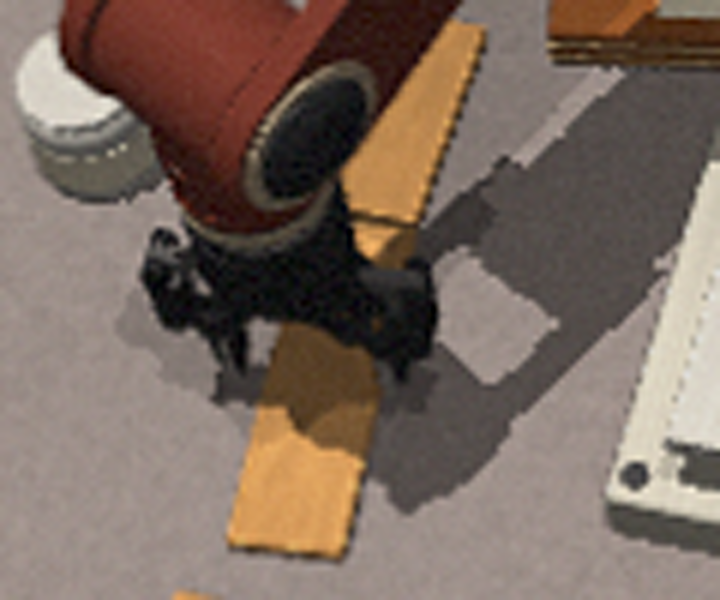

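jog_arm(
  commands=[
    [0.003,0.002,0.015,-0.005,0.005,0,0.85],
    [0.006,0.002,0.03,-0.005,0.005,0,0.85],
    [0.008,0.002,0.045,-0.005,0.005,0,0.85],
    [0.008,0.002,0.058,-0.005,0.005,0,0.85],
    [0.008,0.002,0.058,-0.005,0.005,0,0.85],
  ],
)

```text
time: 10.25
tool_pos: [0.617, -0.2358, -0.0406]
ee_rot: [-0.001, -0.055, 0.998, 0.0]
wrist_force: [0.5, 0.1, -0.2]
opening: 0.0725
```

```bash
python3 -c "
from h import *
get_image('top');get_image('top');get_image('top');get_image('top')
save('scene','s10',(200,180,280,230),9)
go(.618,-.236,-.0405,6.2)"
```

```text
t10.5 pos [ 0.6184 -0.2364 -0.0388] psi 6.33 op 0.0727 F [ 0.23 -0.52  0.75] | shift/0.4 [0.0009 0.0011 0.0043] rot/45 [-0.0014  0.0015  0.0028] |d| mm 1.8
```

View pics/s10.png

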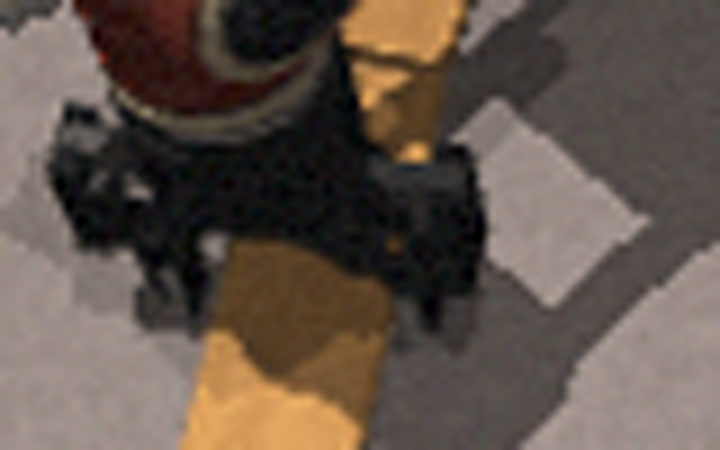

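Near the table and straddling the board. I'll close with a modest grip.

jog_arm(
  commands=[
    [0,0,0.002,0,0,0,0.6],
    [0,0,0.002,0,0,0,0.6],
    [0,0,0.002,0,0,0,0.6],
    [0,0,0.002,0,0,0,0.6],
    [0,0,0.002,0,0,0,0.6],
  ],
  squeeze=40,
)

```text
time: 11.0
tool_pos: [0.6189, -0.2367, -0.039]
ee_rot: [0.001, -0.055, 0.998, -0.001]
wrist_force: [0.4, 0.0, 4.6]
opening: 0.0586
```

```bash
python3 -c "
from h import *
go(.618,-.236,.1,6.2)"
```

```text
t11.0 pos [ 0.6189 -0.2367 -0.039 ] psi 6.33 op 0.0586 F [0.37 0.03 4.56] | shift/0.4 [ 0.0014  0.0013 -0.3474] rot/45 [-0.0022  0.0028  0.0028] |d| mm 139.0
```

jog_arm(
  commands=[
    [0,0,-0.005,0,0,0,0.4],
    [0,0,-0.005,0,0,0,0.4],
    [0,0,-0.03,0,0,0,0.4],
    [0,0,-0.06,0,0,0,0.4],
    [0,0,-0.1,0,0,0,0.4],
  ],
)

```text
time: 11.5
tool_pos: [0.6184, -0.2364, 0.0016]
ee_rot: [0.001, -0.055, 0.998, -0.001]
wrist_force: [1.0, -0.9, -1.1]
opening: 0.059
```

```bash
python3 -c "
from h import *
get_image('top')
save('wrist','w11');save('scene','s11',(180,130,300,250),5)
go(.618,-.236,.1,6.2)"
```

```text
t11.7 pos [ 0.6207 -0.2376  0.004 ] psi 6.33 op 0.0587 F [-0.72 -0.1  -0.91] | shift/0.4 [ 0.0048  0.0035 -0.2401] rot/45 [-0.0057  0.008   0.0028] |d| mm 96.1
```

View pics/w11.png

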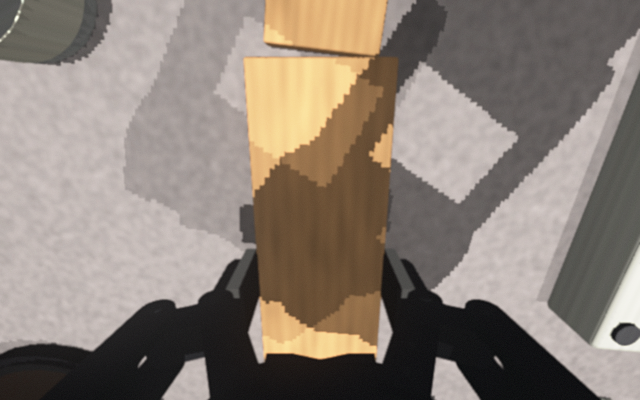

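View pics/s11.png

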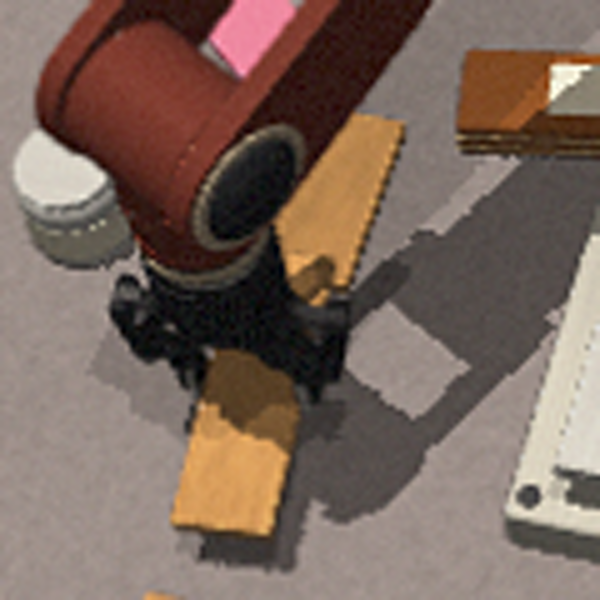

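```bash
cat >> h.py <<'E'
def held(f,uv,L,zo=.051):
    "uv: two corners of the near (base-side) end of held board, top face, L length; returns board centre in tool frame"
    im=load(f);s=eval(str(im['st']));im['T']=wristT(im,s)
    T=np.linalg.inv(im['hand_eye']);
    P=onz(im,uv,s['tool_pos'][2]+zo); q=s["ee_rot"];A=R.from_quat([q[1],q[2],q[3],q[0]]).as_matrix()
    p=(P-s['tool_pos'])@A; m=p.mean(0); w=p[1]-p[0]
    a=np.arctan2(w[0],w[1]); print('width',np.linalg.norm(w).round(4),'end mid tool',m.round(4),'skew deg',np.rad2deg(a).round(2),'centre tool xy',(m[:2]-L/2*np.array([np.cos(a),-np.sin(a)])).round(4))
E
python3 -c "
from h import *
held('w11',[(244,57),(397,57)],.19)
go(.542,-.017,.11,0)"
```

```text
width 0.0581 end mid tool [ 0.0941 -0.0004 -0.0517] skew deg -0.1 centre tool xy [-0.0009 -0.0005]
t11.7 pos [ 0.6207 -0.2376  0.004 ] psi 6.33 op 0.0587 F [-0.72 -0.1  -0.91] | shift/0.4 [ 0.1331  0.5685 -0.2684] rot/45 [-0.0052  0.0083  0.1406] |d| mm 257.0
```

jog_arm(
  commands=[
    [0,0,-0.11,0,0,0,0.4],
    [0.03,0.09,-0.22,0,0,0.04,0.4],
    [0.06,0.2,-0.26,0,0,0.08,0.4],
    [0.09,0.31,-0.265,0,0,0.12,0.4],
    [0.11,0.42,-0.265,0,0.005,0.14,0.4],
  ],
)

```text
time: 12.15
tool_pos: [0.5574, -0.0738, 0.1106]
ee_rot: [0.003, 0.001, 1.0, -0.002]
wrist_force: [0.5, 0.8, -0.9]
opening: 0.0587
```

```bash
python3 -c "
from h import *
go(.541,-.017,.09,0.1)"
```

```text
t12.2 pos [ 0.5574 -0.0738  0.1106] psi -0.07 op 0.0587 F [ 0.46  0.79 -0.86] | shift/0.4 [0.0414 0.1422 0.0506] rot/45 [-0.0057  0.0068 -0.0039] |d| mm 62.6
```

jog_arm(
  commands=[
    [0.02,0.07,0,-0.005,0.006,-0.003,0.4],
    [0.041,0.142,0.01,-0.005,0.006,-0.003,0.4],
    [0.041,0.142,0.03,-0.005,0.006,-0.003,0.4],
    [0.041,0.142,0.05,-0.005,0.006,-0.003,0.4],
    [0.041,0.142,0.05,-0.005,0.006,-0.003,0.4],
  ],
)

```text
time: 12.65
tool_pos: [0.5401, -0.0175, 0.0883]
ee_rot: [-0.001, -0.0, 1.0, -0.0]
wrist_force: [-0.2, 0.2, -0.2]
opening: 0.0586
```

jog_arm(
  commands=[
    [0,0,0,0,0,0,0.4],
    [0,0,0,0,0,0,0.4],
    [0,0,0,0,0,0,0.4],
    [0,0,0,0,0,0,0.4],
    [0,0,0,0,0,0,0.4],
  ],
)

```text
time: 13.15
tool_pos: [0.5403, -0.0178, 0.0886]
ee_rot: [-0.001, -0.0, 1.0, -0.0]
wrist_force: [-0.4, -0.3, -1.4]
opening: 0.0586
```

```bash
python3 -c "
from h import *
go(.541,-.017,.05,0.1)
save('wrist','w12');save('scene','s12',(250,130,350,260),5); save('top','t12',(290,140,350,260),5)
go(.541,-.017,.05,0.1)"
```

```text
t13.2 pos [ 0.5403 -0.0178  0.0886] psi 0.01 op 0.0586 F [-0.45 -0.34 -1.44] | shift/0.4 [-0.0019  0.0019  0.0965] rot/45 [-0.0005 -0.0026 -0.0021] |d| mm 38.6
t13.3 pos [ 0.5402 -0.0176  0.0884] psi 0.02 op 0.0588 F [ 0.43 -0.39 -0.88] | shift/0.4 [-0.0023  0.0015  0.0961] rot/45 [-0.0005 -0.0029 -0.0017] |d| mm 38.5
```

View pics/w12.png

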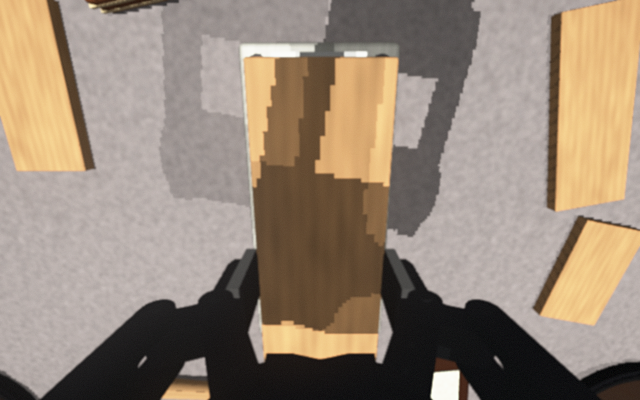

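View pics/s12.png

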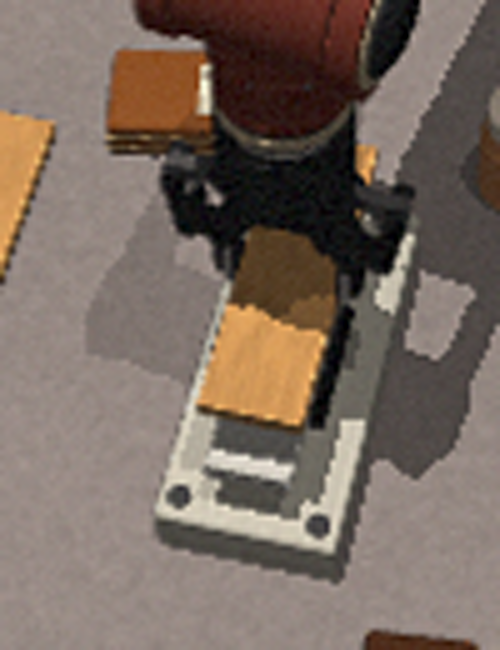

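jog_arm(
  commands=[
    [-0.002,0.002,0.03,0,0,0,0.4],
    [-0.002,0.002,0.06,0,0,0,0.4],
    [-0.002,0.002,0.085,0,0,0,0.4],
    [-0.002,0.002,0.092,0,0,0,0.4],
    [-0.002,0.002,0.096,0,0,0,0.4],
  ],
)

```text
time: 13.8
tool_pos: [0.5402, -0.0167, 0.0489]
ee_rot: [-0.002, -0.0, 1.0, -0.0]
wrist_force: [-0.2, -0.5, -0.6]
opening: 0.0583
```

jog_arm(
  commands=[
    [0,0,0.002,0,0,0,0.4],
    [0,0,0.004,0,0,0,0.4],
    [0,0,0.004,0,0,0,0.4],
    [0,0,0.004,0,0,0,0.4],
    [0,0,0.004,0,0,0,0.4],
  ],
)

```text
time: 14.3
tool_pos: [0.5404, -0.0167, 0.0476]
ee_rot: [-0.002, -0.0, 1.0, -0.0]
wrist_force: [-0.3, -0.2, -0.9]
opening: 0.0583
```

```bash
python3 -c "
from h import *
go(.541,-.017,.047,0.1)
save('scene','s13',(250,130,350,260),5)
go(.541,-.017,.047,0.1)"
```

```text
t14.3 pos [ 0.5404 -0.0167  0.0476] psi 0.02 op 0.0583 F [-0.31 -0.2  -0.95] | shift/0.4 [-0.0015 -0.0007  0.0015] rot/45 [-0.0002 -0.0045 -0.0018] |d| mm 0.9
t14.3 pos [ 0.5403 -0.0167  0.0475] psi 0.02 op 0.0587 F [-0.15 -0.31 -0.52] | shift/0.4 [-0.0017 -0.0007  0.0013] rot/45 [-0.0002 -0.0047 -0.0018] |d| mm 0.9
```

View pics/s13.png

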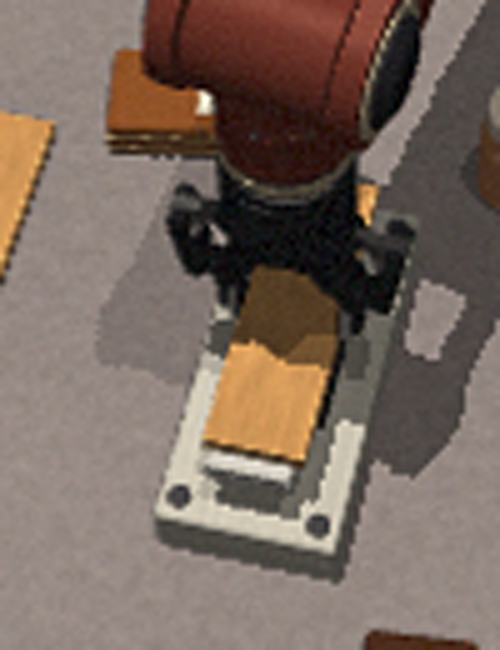

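jog_arm(
  commands=[
    [-0.001,0,0.003,0,0,0,0.4],
    [-0.001,0,0.006,0,0,0,0.4],
    [-0.001,0,0.008,0,0,0,0.4],
    [-0.001,0,0.008,0,0,0,0.4],
    [-0.001,0,0.008,0,0,0,0.4],
  ],
)

```text
time: 14.85
tool_pos: [0.541, -0.0168, 0.0454]
ee_rot: [-0.002, -0.0, 1.0, -0.0]
wrist_force: [-2.7, 0.8, 5.3]
opening: 0.0584
```

```bash
python3 -c "
from h import *
for i in range(3):
  go(.541,-.017,.047,0.1); get_image('top')"
```

```text
t14.8 pos [ 0.541  -0.0168  0.0454] psi 0.03 op 0.0584 F [-2.65  0.81  5.26] | shift/0.4 [ 0.     -0.0006 -0.004 ] rot/45 [-0.0005 -0.0044 -0.0016] |d| mm 1.6
t14.9 pos [ 0.541  -0.0168  0.0454] psi 0.03 op 0.059 F [-3.19  0.44  5.71] | shift/0.4 [-0.0001 -0.0006 -0.004 ] rot/45 [-0.0005 -0.0045 -0.0016] |d| mm 1.6
t14.9 pos [ 0.541  -0.0168  0.0454] psi 0.03 op 0.0587 F [-3.92  0.3   4.86] | shift/0.4 [-0.     -0.0005 -0.004 ] rot/45 [-0.0005 -0.0044 -0.0016] |d| mm 1.6
```

jog_arm(
  commands=[
    [0,0,-0.002,0,0,0,0.85],
    [0,0,-0.002,0,0,0,0.85],
    [0,0,-0.002,0,0,0,0.85],
    [0,0,-0.03,0,0,0,0.85],
    [0,0,-0.09,0,0,0,0.85],
  ],
)

```text
time: 15.5
tool_pos: [0.5391, -0.0164, 0.0798]
ee_rot: [-0.004, -0.0, 1.0, 0.0]
wrist_force: [0.2, -0.5, 0.1]
opening: 0.0725
```

jog_arm(
  commands=[
    [0,0,-0.1,0,0,0,0],
    [0,0,-0.15,0,0,0,0],
    [0,0,-0.15,0,0,0,0],
    [0,0,-0.15,0,0,0,0],
    [0,0,-0.15,0,0,0,0],
  ],
)

```text
time: 16.0
tool_pos: [0.5385, -0.0163, 0.1382]
ee_rot: [-0.006, -0.0, 1.0, 0.0]
wrist_force: [0.5, -0.5, -0.7]
opening: 0.0007
```

```bash
python3 -c "
from h import *
go(.541,-.017,.065,0.1)
save('wrist','w14');save('scene','s14',(250,130,350,260),5)
boards('w14',.098)
go(.541,-.017,.065,0.1)"
```

```text
t16.0 pos [ 0.5385 -0.0163  0.1382] psi 0.03 op 0.0007 F [ 0.49 -0.46 -0.66] | shift/0.4 [-0.0082 -0.002   0.1828] rot/45 [ 0.0012 -0.0143 -0.0017] |d| mm 73.2
t16.1 pos [ 0.5385 -0.0163  0.1379] psi 0.02 op 0.0003 F [-0.23 -0.05  1.51] | shift/0.4 [-0.0085 -0.002   0.1821] rot/45 [ 0.0013 -0.0149 -0.0017] |d| mm 72.9
```

View pics/w14.png

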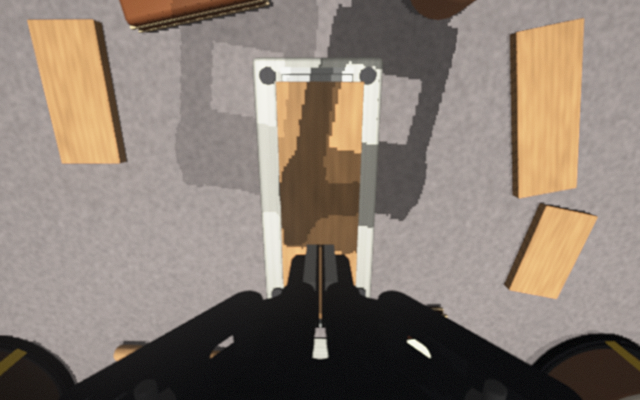

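View pics/s14.png

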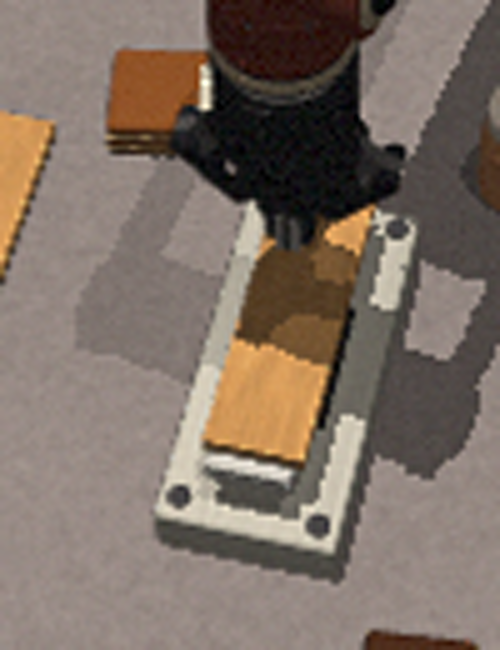

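```bash
python3 - <<'E'
from h import *
im=load('w14');im['T']=wristT(im,eval(str(im['st'])))
p=im['pixels']; hsv=cv2.cvtColor(p,cv2.COLOR_RGB2HSV)
bm=cv2.inRange(hsv,(6,85,20),(22,255,255))
g=cv2.cvtColor(p,cv2.COLOR_RGB2GRAY)
for v in (90,110,130,150,170,190,210,230):
    r=np.where(bm[v,265:375])[0]+265
    s=hsv[v,:,1].astype(int)
    # box: low saturation vs table
    print(v,r.min(),r.max(), s[245:275:2].tolist(), s[360:392:2].tolist())
    a,b=onz(im,[(r.min()-.5,v),(r.max()+.5,v)],.098)[:,:2]; print('   board y',a.round(4),b.round(4),((a+b)/2).round(4))
cv2.imwrite('pics/w14c.png',cv2.resize(p[50:250,245:395,::-1],None,fx=3,fy=3,interpolation=cv2.INTER_CUBIC))
E
```

```text
90 277 362 [20, 20, 17, 16, 19, 17, 8, 7, 7, 7, 7, 8, 8, 7, 8] [115, 114, 21, 7, 9, 7, 9, 8, 8, 13, 19, 18, 19, 19, 17, 20]
   board y [ 0.4523 -0.0462] [0.4523 0.012 ] [ 0.4523 -0.0171]
110 277 361 [18, 20, 18, 18, 18, 20, 16, 9, 7, 7, 6, 7, 9, 9, 7] [119, 78, 6, 8, 9, 9, 8, 9, 9, 17, 18, 19, 18, 20, 19, 18]
   board y [ 0.4653 -0.0467] [0.4653 0.0118] [ 0.4653 -0.0175]
130 278 361 [20, 21, 21, 19, 17, 18, 17, 16, 15, 15, 16, 16, 15, 15, 14] [122, 33, 6, 9, 9, 9, 9, 9, 16, 20, 20, 19, 20, 19, 20, 20]
   board y [ 0.4787 -0.0466] [0.4788 0.0123] [ 0.4787 -0.0171]
150 279 361 [19, 21, 20, 18, 21, 20, 20, 16, 15, 15, 15, 14, 16, 17, 15] [116, 40, 14, 18, 19, 20, 20, 16, 20, 22, 21, 20, 17, 20, 26, 27]
   board y [ 0.4927 -0.0465] [0.4927 0.0129] [ 0.4927 -0.0168]
170 280 359 [21, 19, 21, 20, 19, 21, 22, 19, 16, 16, 15, 15, 15, 15, 17] [69, 18, 18, 16, 18, 20, 20, 19, 20, 23, 21, 21, 21, 21, 21, 21]
   board y [ 0.5072 -0.0463] [0.5072 0.012 ] [ 0.5072 -0.0172]
190 280 358 [20, 19, 19, 18, 20, 20, 20, 18, 17, 15, 14, 15, 15, 14, 16] [33, 18, 14, 18, 14, 18, 16, 23, 19, 23, 23, 21, 22, 18, 18, 17]
   board y [ 0.5223 -0.0469] [0.5223 0.0118] [ 0.5223 -0.0176]
210 282 357 [19, 19, 19, 19, 21, 19, 18, 18, 17, 18, 14, 15, 15, 15, 17] [19, 21, 18, 19, 18, 20, 18, 22, 21, 21, 22, 18, 19, 20, 23, 20]
   board y [ 0.538 -0.046] [0.538  0.0116] [ 0.538  -0.0172]
230 282 356 [19, 17, 18, 16, 17, 19, 19, 19, 20, 19, 10, 9, 9, 8, 9] [10, 13, 12, 11, 10, 12, 14, 19, 21, 20, 20, 20, 17, 21, 19, 18]
   board y [ 0.5543 -0.0466] [0.5544 0.0114] [ 0.5543 -0.0176]
```

View pics/w14c.png

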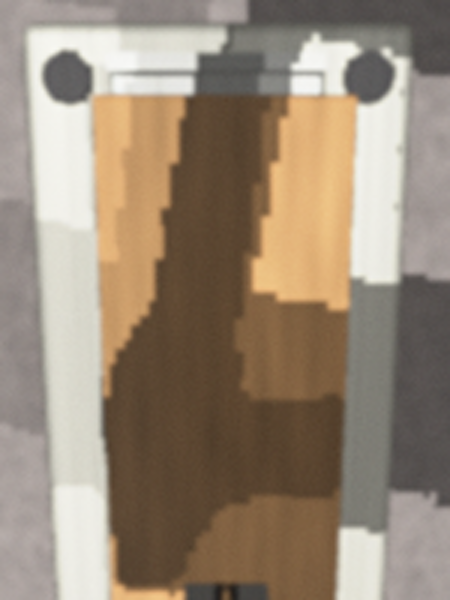

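jog_arm(
  commands=[
    [-0.008,0.004,0.08,0,-0.014,0,0],
    [-0.008,0.004,0.15,0,-0.014,0,0],
    [-0.008,0.004,0.175,0,-0.014,0,0],
    [-0.008,0.004,0.185,0,-0.014,0,0],
    [-0.008,0.004,0.19,0,-0.014,0,0],
  ],
)

```text
time: 16.6
tool_pos: [0.541, -0.0147, 0.062]
ee_rot: [-0.0, -0.0, 1.0, 0.001]
wrist_force: [0.3, 0.5, -0.5]
opening: 0.0004
```

```bash
python3 -c "
from h import *
for i in range(3):
  go(.542,-.018,.0505,0.1); get_image('top')"
```

```text
t16.6 pos [ 0.541  -0.0147  0.062 ] psi 0.02 op 0.0004 F [ 0.27  0.47 -0.5 ] | shift/0.4 [-0.0024 -0.0084  0.0288] rot/45 [ 0.0013 -0.0007 -0.0017] |d| mm 12.0
t16.6 pos [ 0.5413 -0.0147  0.0624] psi 0.02 op -0.0001 F [0.02 0.5  0.5 ] | shift/0.4 [-0.0016 -0.0082  0.0298] rot/45 [ 0.0011  0.0003 -0.0017] |d| mm 12.4
t16.7 pos [ 0.5417 -0.0148  0.063 ] psi 0.02 op 0.0002 F [0.8  0.82 0.12] | shift/0.4 [-0.0008 -0.0081  0.0311] rot/45 [ 0.001   0.0013 -0.0017] |d| mm 12.9
```

jog_arm(
  commands=[
    [0,-0.008,0,0,0,0,0],
    [0,-0.008,0.008,0,0,0,0],
    [0,-0.008,0.016,0,0,0,0],
    [0,-0.008,0.023,0,0,0,0],
    [0,-0.008,0.03,0,0,0,0],
  ],
)

```text
time: 17.25
tool_pos: [0.5432, -0.0185, 0.0533]
ee_rot: [0.002, -0.0, 1.0, -0.0]
wrist_force: [-1.4, -1.5, 7.2]
opening: 0.0004
```

```bash
python3 -c "
from h import *
for i in range(3):
  go(.542,-.018,.0505,0.1); get_image('top')"
```

```text
t17.2 pos [ 0.5432 -0.0185  0.0533] psi 0.02 op 0.0004 F [-1.43 -1.5   7.24] | shift/0.4 [0.003  0.0013 0.0069] rot/45 [-0.0005  0.0053 -0.0017] |d| mm 3.1
t17.3 pos [ 0.5432 -0.0185  0.0528] psi 0.02 op 0.0003 F [-1.31 -0.1   6.28] | shift/0.4 [0.003  0.0012 0.0057] rot/45 [-0.0004  0.0055 -0.0017] |d| mm 2.6
t17.4 pos [ 0.5432 -0.0185  0.0529] psi 0.02 op 0.0001 F [-0.65 -0.28  6.21] | shift/0.4 [0.0031 0.0013 0.0061] rot/45 [-0.0005  0.0056 -0.0018] |d| mm 2.8
```

jog_arm(
  commands=[
    [0,0,0.002,0,0,0,0],
    [0,0,0.004,0,0,0,0],
    [0,0,0.006,0,0,0,0],
    [0,0,0.007,0,0,0,0],
    [0,0,0.007,0,0,0,0],
  ],
)

```text
time: 17.9
tool_pos: [0.5435, -0.0186, 0.0515]
ee_rot: [0.002, -0.0, 1.0, -0.0]
wrist_force: [-3.2, 0.3, 7.0]
opening: -0.0002
```

```bash
python3 -c "
from h import *
go(.542,-.018,.0505,0.1); save('scene','s15',(250,130,350,260),5);go(.542,-.018,.0505,0.1)"
```

```text
t17.9 pos [ 0.5435 -0.0186  0.0515] psi 0.02 op -0.0002 F [-3.21  0.31  6.98] | shift/0.4 [0.0039 0.0016 0.0025] rot/45 [-0.0007  0.0058 -0.0018] |d| mm 1.9
t17.9 pos [ 0.5436 -0.0186  0.0515] psi 0.02 op -0.0004 F [-3.94  0.79  6.84] | shift/0.4 [0.0039 0.0015 0.0026] rot/45 [-0.0007  0.0059 -0.0018] |d| mm 2.0
```

jog_arm(
  commands=[
    [0,0,-0.02,0,0,0,0],
    [0,0,-0.05,0,0,0,0],
    [0,0,-0.1,0,0,0,0],
    [0.02,0.08,-0.2,0,0,0,0.5],
    [0.04,0.18,-0.22,0,0,0,0.85],
  ],
)

```text
time: 18.45
tool_pos: [0.5299, 0.0529, 0.1451]
ee_rot: [0.006, 0.002, 1.0, -0.001]
wrist_force: [0.5, 0.1, 1.0]
opening: 0.0284
```

```bash
python3 -c "
from h import *
go(.469,.2055,.10,11.3)
save('top','t16',(290,140,350,260),5);save('scene','s16',(250,130,350,260),5)
go(.469,.2055,.10,11.3)"
```

```text
t18.4 pos [0.5299 0.0529 0.1451] psi -0.17 op 0.0284 F [0.48 0.09 0.96] | shift/0.4 [0.1549 0.3811 0.1103] rot/45 [-0.0029  0.0161 -0.2549] |d| mm 170.4
t18.6 pos [0.5282 0.0566 0.1432] psi 0.26 op 0.0433 F [-0.68  0.14  0.15] | shift/0.4 [0.1475 0.3728 0.1068] rot/45 [-0.0003  0.0132 -0.2453] |d| mm 165.9
```

View pics/s15.png

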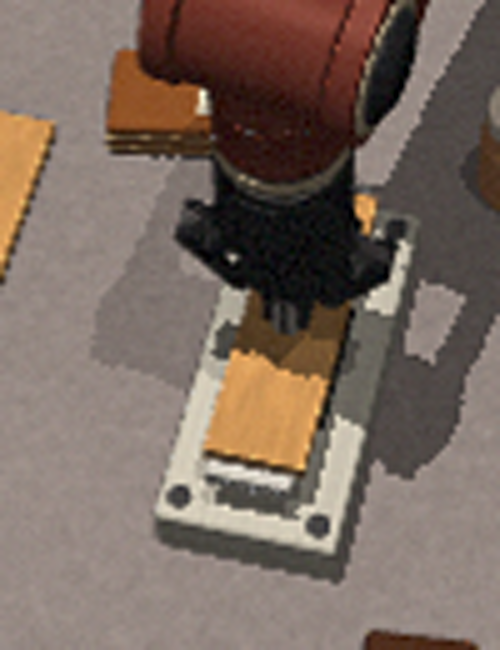

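View pics/t16.png

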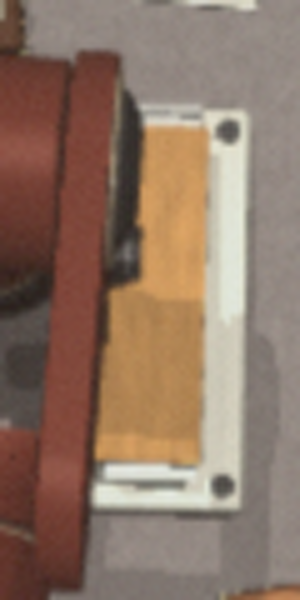

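View pics/s16.png

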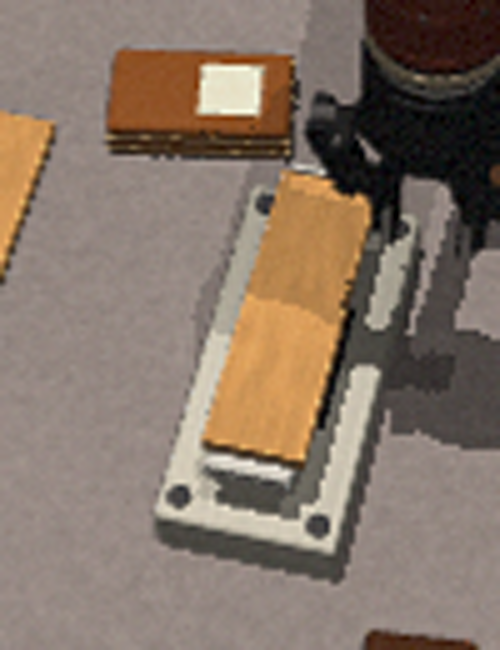

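jog_arm(
  commands=[
    [0.03,0.08,0,0,0,-0.06,0.85],
    [0.06,0.17,0,0,0,-0.12,0.85],
    [0.1,0.26,0.02,0,0.01,-0.18,0.85],
    [0.13,0.34,0.04,0,0.013,-0.245,0.85],
    [0.148,0.373,0.06,0,0.013,-0.245,0.85],
  ],
)

```text
time: 19.05
tool_pos: [0.4676, 0.2071, 0.1183]
ee_rot: [-0.0, -0.1, 0.995, -0.0]
wrist_force: [0.2, 0.0, 0.7]
opening: 0.0723
```

jog_arm(
  commands=[
    [0,0,0,0,0,0,0.85],
    [0,0,0,0,0,0,0.85],
    [0,0,0,0,0,0,0.85],
    [0,0,0,0,0,0,0.85],
    [0,0,0,0,0,0,0.85],
  ],
)

```text
time: 19.55
tool_pos: [0.4683, 0.2063, 0.1187]
ee_rot: [0.0, -0.099, 0.995, -0.0]
wrist_force: [-0.6, -0.7, -0.0]
opening: 0.0725
```

```bash
python3 -c "
from h import *
save('wrist','w17'); go(.469,.2055,-.02,11.3)
boards('w17')"
```

```text
t19.6 pos [0.4682 0.2065 0.1186] psi 11.35 op 0.0728 F [-0.93 -0.78 -0.58] | shift/0.4 [-0.0013 -0.0027  0.3466] rot/45 [-0.0003  0.0005  0.0012] |d| mm 138.6
w17 [320. 221.] [503.1 211.4  90.1  59.5  11.3]
w17 [325. 317.] [619.1 240.3 106.8  61.3 -11.5]
```

View pics/w17.png

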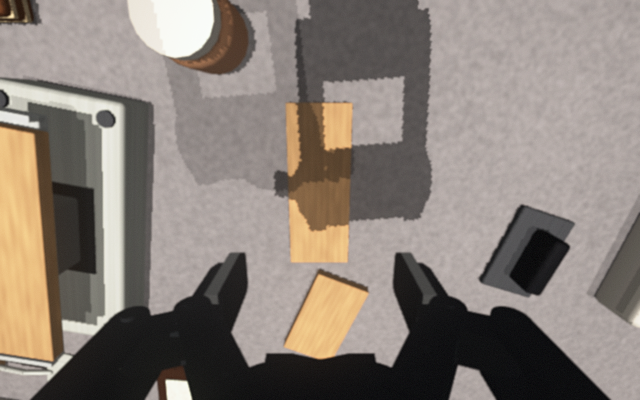

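```bash
cat >> h.py <<'E'
def quad(f,uv,z):
    im=load(f)
    if 'hand_eye' in im: im['T']=wristT(im,eval(str(im['st'])))
    P=onz(im,uv,z)[:,:2]; x=(P[2]+P[3]-P[0]-P[1])/2
    print('c',P.mean(0).round(4),'L',np.linalg.norm(x).round(4),'W',(np.linalg.norm(P[1]-P[0])/2+np.linalg.norm(P[2]-P[3])/2).round(4),'yaw',np.rad2deg(np.arctan2(x[1],x[0])).round(2))
E
python3 -c "
from h import *
quad('w17',[(286.5,102.5),(352.5,102.5),(348.5,263),(290.5,262.5)],.012)
go(.469,.2055,-.038,11.3)"
```

```text
c [0.4707 0.2056] L 0.1599 W 0.0597 yaw 11.28
t19.6 pos [0.4682 0.2065 0.1186] psi 11.35 op 0.0728 F [-0.93 -0.78 -0.58] | shift/0.4 [-0.0013 -0.0027  0.3916] rot/45 [-0.0003  0.0005  0.0012] |d| mm 156.6
```

jog_arm(
  commands=[
    [-0.004,-0.002,0.1,0,0,0,0.85],
    [-0.004,-0.002,0.2,0,0,0,0.85],
    [-0.004,-0.002,0.29,0,0,0,0.85],
    [-0.004,-0.002,0.35,0,0,0,0.85],
    [-0.004,-0.002,0.37,0,0,0,0.85],
  ],
)

```text
time: 20.1
tool_pos: [0.4675, 0.205, -0.0325]
ee_rot: [-0.003, -0.099, 0.995, -0.001]
wrist_force: [-0.4, -0.4, -0.4]
opening: 0.0727
```

jog_arm(
  commands=[
    [0,0,0,0,0,0,0.85],
    [0,0,0,0,0,0,0.85],
    [0,0,0,0,0,0,0.85],
    [0,0,0,0,0,0,0.85],
    [0,0,0,0,0,0,0.85],
  ],
)

```text
time: 20.6
tool_pos: [0.4684, 0.2052, -0.0313]
ee_rot: [-0.002, -0.099, 0.995, -0.0]
wrist_force: [-0.6, 0.3, 0.1]
opening: 0.0725
```

```bash
python3 -c "
from h import *
go(.470,.2055,-.0365,11.3)"
```

```text
t20.6 pos [ 0.4684  0.2052 -0.0313] psi 11.33 op 0.0725 F [-0.59  0.31  0.12] | shift/0.4 [-0.004  -0.0001  0.0129] rot/45 [-0.0008 -0.0042  0.0007] |d| mm 5.4
```

jog_arm(
  commands=[
    [-0.004,0,0.006,0,-0.004,0,0.85],
    [-0.004,0,0.013,0,-0.004,0,0.85],
    [-0.004,0,0.013,0,-0.004,0,0.4],
    [-0.004,0,0.013,0,-0.004,0,0.4],
    [-0.004,0,0.013,0,-0.004,0,0.4],
  ],
)

```text
time: 21.1
tool_pos: [0.4699, 0.2055, -0.0367]
ee_rot: [-0.0, -0.099, 0.995, -0.0]
wrist_force: [-0.5, 0.5, -0.4]
opening: 0.0586
```

jog_arm(
  commands=[
    [0,0,0,0,0,0,0.4],
    [0,0,0,0,0,0,0.4],
    [0,0,-0.03,0,0,0,0.4],
    [0,0,-0.06,0,0,0,0.4],
    [0,0,-0.1,0,0,0,0.4],
  ],
)

```text
time: 21.6
tool_pos: [0.4697, 0.2055, 0.0042]
ee_rot: [-0.0, -0.099, 0.995, -0.0]
wrist_force: [0.2, 0.6, -0.9]
opening: 0.0588
```

jog_arm(
  commands=[
    [0,0,0,0,0,0,0.4],
    [0,0,-0.04,0,0,0,0.4],
    [0,0,-0.08,0,0,0,0.4],
    [0,0,-0.12,0,0,0,0.4],
    [0,0,-0.12,0,0,0,0.4],
  ],
)

```text
time: 22.1
tool_pos: [0.4717, 0.2061, 0.0549]
ee_rot: [0.002, -0.099, 0.995, 0.0]
wrist_force: [0.4, 0.3, 1.0]
opening: 0.0587
```

```bash
python3 -c "
from h import *
get_image('top');get_image('top');get_image('top')
save('wrist','w18'); go(.542,-.018,.11,0.1)"
```

```text
t22.3 pos [0.4689 0.2053 0.0511] psi 11.33 op 0.0585 F [ 0.28  0.61 -1.19] | shift/0.4 [-0.0693 -0.5834 -0.1472] rot/45 [-0.0012 -0.0031  0.2494] |d| mm 242.3
```

View pics/w18.png

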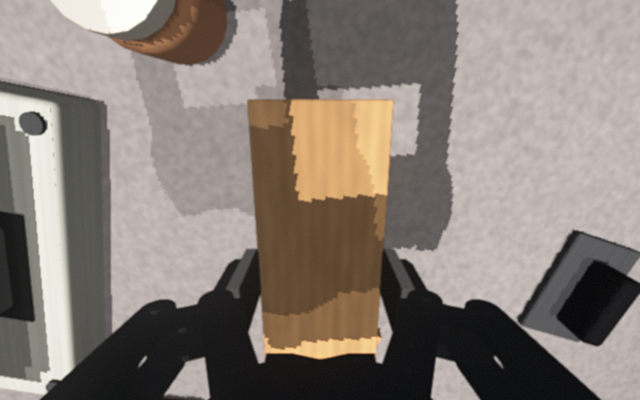

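```bash
python3 -c "
from h import *
held('w18',[(248,100),(393,100)],.16,.0487)"
```

```text
width 0.0587 end mid tool [ 0.0787 -0.0004 -0.0485] skew deg -0.05 centre tool xy [-0.0013 -0.0005]
```

jog_arm(
  commands=[
    [0,0,-0.1,0,0,0,0.4],
    [0,-0.09,-0.15,0,0,0.06,0.4],
    [-0.015,-0.19,-0.165,0,0,0.12,0.4],
    [-0.03,-0.3,-0.165,0,0,0.18,0.4],
    [-0.045,-0.41,-0.165,0,0,0.249,0.4],
  ],
)

```text
time: 22.8
tool_pos: [0.5188, 0.0467, 0.1164]
ee_rot: [-0.001, -0.0, 1.0, -0.001]
wrist_force: [0.1, -0.3, -0.7]
opening: 0.0589
```

```bash
python3 -c "
from h import *
go(.542,-.018,.11,0.1)"
```

```text
t22.8 pos [0.5188 0.0467 0.1164] psi 0.04 op 0.0589 F [ 0.1  -0.27 -0.74] | shift/0.4 [-0.058  -0.1618  0.0161] rot/45 [-0.0014 -0.0038 -0.0014] |d| mm 69.1
```

jog_arm(
  commands=[
    [-0.03,-0.08,0,0,-0.003,0,0.4],
    [-0.056,-0.162,0.01,0,-0.003,0,0.4],
    [-0.056,-0.162,0.04,0,-0.003,0,0.4],
    [-0.056,-0.162,0.06,0,-0.003,0,0.4],
    [-0.056,-0.162,0.06,0,-0.003,0,0.4],
  ],
)

```text
time: 23.3
tool_pos: [0.5389, -0.017, 0.0894]
ee_rot: [-0.003, -0.001, 1.0, 0.0]
wrist_force: [0.1, 0.2, -0.5]
opening: 0.0584
```

jog_arm(
  commands=[
    [0,0,0,0,0,0,0.4],
    [0,0,0,0,0,0,0.4],
    [0,0,0,0,0,0,0.4],
    [0,0,0,0,0,0,0.4],
    [0,0,0,0,0,0,0.4],
  ],
)

```text
time: 23.8
tool_pos: [0.5392, -0.0169, 0.0899]
ee_rot: [-0.003, -0.001, 1.0, 0.0]
wrist_force: [-1.0, 0.2, 0.4]
opening: 0.0585
```

```bash
python3 -c "
from h import *
save('wrist','w19'); go(.541,-.018,.0645,0.1)"
```

```text
t23.9 pos [ 0.5392 -0.0169  0.0898] psi 0.09 op 0.0587 F [-0.66  0.37 -0.3 ] | shift/0.4 [-0.0049 -0.0027  0.0633] rot/45 [ 0.0001 -0.0066 -0.0003] |d| mm 25.4
```

View pics/w19.png

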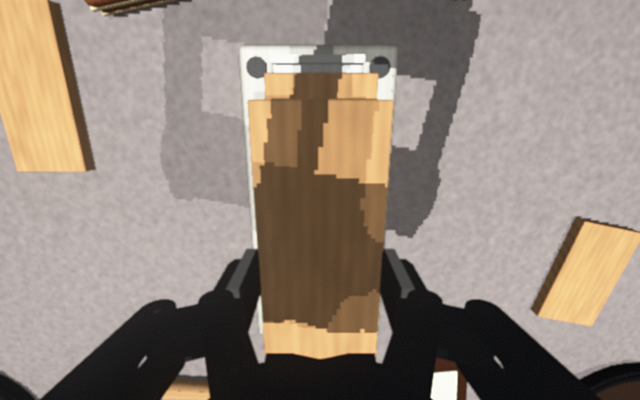

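jog_arm(
  commands=[
    [-0.005,-0.003,0.02,0,-0.006,0,0.4],
    [-0.005,-0.003,0.04,0,-0.006,0,0.4],
    [-0.005,-0.003,0.063,0,-0.006,0,0.4],
    [-0.005,-0.003,0.066,0,-0.006,0,0.4],
    [-0.005,-0.003,0.07,0,-0.006,0,0.4],
  ],
)

```text
time: 24.35
tool_pos: [0.5406, -0.0181, 0.0613]
ee_rot: [-0.001, -0.001, 1.0, 0.0]
wrist_force: [-1.7, 0.5, 5.9]
opening: 0.0584
```

jog_arm(
  commands=[
    [0,0,0.002,0,0,0,0.4],
    [0,0,0.003,0,0,0,0.4],
    [0,0,0.004,0,0,0,0.4],
    [0,0,0.005,0,0,0,0.4],
    [0,0,0.005,0,0,0,0.4],
  ],
)

```text
time: 24.85
tool_pos: [0.541, -0.0182, 0.0605]
ee_rot: [-0.001, -0.001, 1.0, -0.0]
wrist_force: [-3.1, 0.1, 5.1]
opening: 0.0585
```

```bash
python3 -c "
from h import *
for i in range(3):
  go(.541,-.018,.061,0.1); get_image('top')"
```

```text
t24.9 pos [ 0.541  -0.0182  0.0605] psi 0.09 op 0.0585 F [-3.12  0.09  5.13] | shift/0.4 [ 0.      0.0006 -0.0012] rot/45 [-0.0001 -0.0015 -0.0003] |d| mm 0.6
t24.9 pos [ 0.541  -0.0182  0.0605] psi 0.09 op 0.0584 F [-2.88  0.22  5.25] | shift/0.4 [ 0.      0.0005 -0.0012] rot/45 [-0.0001 -0.0015 -0.0002] |d| mm 0.5
t24.9 pos [ 0.541  -0.0182  0.0605] psi 0.09 op 0.058 F [-3.3   0.95  6.26] | shift/0.4 [ 0.      0.0005 -0.0013] rot/45 [-0.0001 -0.0015 -0.0003] |d| mm 0.5
```

Board B touches board A. Releasing.

jog_arm(
  commands=[
    [0,0,-0.002,0,0,0,0.85],
    [0,0,-0.002,0,0,0,0.85],
    [0,0,-0.002,0,0,0,0.85],
    [0,0,-0.03,0,0,0,0.85],
    [0,0,-0.09,0,0,0,0.85],
  ],
)

```text
time: 25.5
tool_pos: [0.5391, -0.0179, 0.0948]
ee_rot: [-0.003, -0.001, 1.0, 0.0]
wrist_force: [0.2, 0.8, 0.3]
opening: 0.0725
```

jog_arm(
  commands=[
    [0,0,-0.1,0,0,0,0],
    [0,0,-0.12,0,0,0,0],
    [0,0,-0.12,0,0,0,0],
    [0,0,-0.12,0,0,0,0],
    [0,0,-0.12,0,0,0,0],
  ],
)

```text
time: 26.0
tool_pos: [0.5382, -0.0177, 0.1409]
ee_rot: [-0.005, -0.001, 1.0, 0.001]
wrist_force: [-0.5, 0.3, -1.1]
opening: 0.0005
```

```bash
python3 -c "
from h import *
save('wrist','w20',(220,50,420,250),3)
go(.542,-.018,.0735,0.1)"
```

```text
t26.1 pos [ 0.5382 -0.0177  0.1408] psi 0.08 op -0.0002 F [0.29 0.39 0.03] | shift/0.4 [-0.0111 -0.0009  0.1683] rot/45 [ 0.0018 -0.0121 -0.0003] |d| mm 67.5
```

View pics/w20.png

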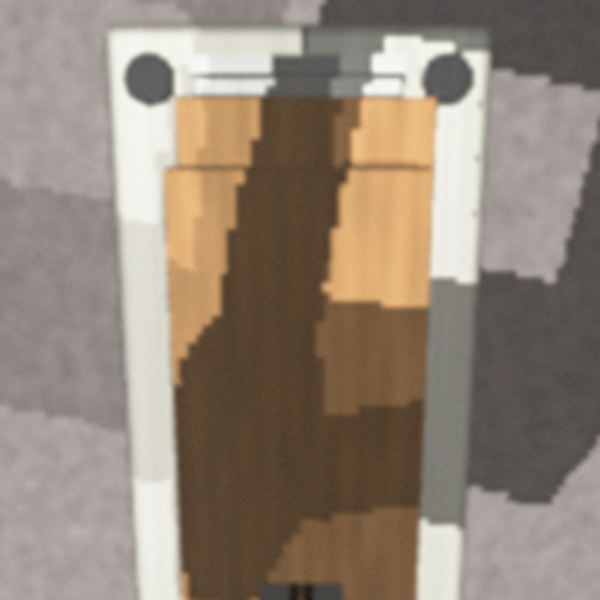

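jog_arm(
  commands=[
    [-0.011,-0.001,0.08,0,-0.012,0,0],
    [-0.011,-0.001,0.14,0,-0.012,0,0],
    [-0.011,-0.001,0.165,0,-0.012,0,0],
    [-0.011,-0.001,0.172,0,-0.012,0,0],
    [-0.011,-0.001,0.178,0,-0.012,0,0],
  ],
)

```text
time: 26.55
tool_pos: [0.5423, -0.0181, 0.0706]
ee_rot: [0.0, -0.001, 1.0, 0.001]
wrist_force: [-3.0, 0.1, 6.3]
opening: 0.0001
```

```bash
python3 -c "
from h import *
for i in range(2):
  go(.542,-.018,.0625,0.1); get_image('top')"
```

```text
t26.6 pos [ 0.5423 -0.0181  0.0706] psi 0.09 op 0.0001 F [-3.04  0.12  6.27] | shift/0.4 [0.0007 0.0002 0.0203] rot/45 [ 0.0016  0.0002 -0.0002] |d| mm 8.1
t26.6 pos [ 0.5424 -0.0181  0.0707] psi 0.09 op -0.0 F [-2.71  0.68  4.43] | shift/0.4 [0.001  0.0002 0.0205] rot/45 [ 0.0016  0.0008 -0.0002] |d| mm 8.2
```

jog_arm(
  commands=[
    [0,0,0.006,0,0,0,0],
    [0,0,0.011,0,0,0,0],
    [0,0,0.016,0,0,0,0],
    [0,0,0.02,0,0,0,0],
    [0,0,0.024,0,0,0,0],
  ],
)

```text
time: 27.15
tool_pos: [0.5439, -0.0183, 0.0638]
ee_rot: [0.002, -0.001, 1.0, 0.0]
wrist_force: [-4.0, 0.6, 8.0]
opening: 0.0001
```

```bash
python3 -c "
from h import *
for i in range(3):
  go(.542,-.018,.0615,0.1); get_image('top')"
```

```text
t27.1 pos [ 0.5439 -0.0183  0.0638] psi 0.09 op 0.0001 F [-4.04  0.61  8.  ] | shift/0.4 [0.0048 0.0008 0.0059] rot/45 [ 0.0008  0.0049 -0.0001] |d| mm 3.1
t27.2 pos [ 0.5439 -0.0183  0.0636] psi 0.09 op 0.0003 F [-3.02  0.22  6.2 ] | shift/0.4 [0.0048 0.0007 0.0051] rot/45 [ 0.0008  0.0049 -0.0002] |d| mm 2.8
t27.2 pos [ 0.5439 -0.0183  0.0636] psi 0.1 op 0.0002 F [-2.27 -0.34  4.98] | shift/0.4 [0.0048 0.0008 0.0054] rot/45 [ 0.0008  0.005  -0.0001] |d| mm 2.9
```

jog_arm(
  commands=[
    [0.003,0,0.002,0,0.003,0,0],
    [0.003,0,0.004,0,0.003,0,0],
    [0.003,0,0.006,0,0.003,0,0],
    [0.003,0,0.008,0,0.003,0,0],
    [0.003,0,0.008,0,0.003,0,0],
  ],
)

```text
time: 27.8
tool_pos: [0.5441, -0.0184, 0.0628]
ee_rot: [0.002, -0.001, 1.0, 0.0]
wrist_force: [-1.9, 0.7, 7.1]
opening: 0.0002
```

```bash
python3 -c "
from h import *
go(.542,-.018,.0615,0.1)"
```

```text
t27.8 pos [ 0.5441 -0.0184  0.0628] psi 0.1 op 0.0002 F [-1.91  0.74  7.09] | shift/0.4 [0.0053 0.001  0.0032] rot/45 [ 0.0005  0.0056 -0.0001] |d| mm 2.5
```

jog_arm(
  commands=[
    [0,0,-0.02,0,0,0,0],
    [0,0,-0.05,0,0,0,0],
    [0,0,-0.1,0,0,0,0],
    [0.02,-0.06,-0.18,0,0,0,0.5],
    [0.04,-0.16,-0.2,0,0,0,0.85],
  ],
)

```text
time: 28.3
tool_pos: [0.5306, -0.0824, 0.1482]
ee_rot: [0.006, -0.003, 1.0, -0.001]
wrist_force: [1.0, -0.9, 0.8]
opening: 0.0285
```

```bash
python3 -c "
from h import *
save('scene','s21',(250,130,350,260),5); boards('s21',.110)
go(.452,-.247,.10,0.2)"
```

```text
s21 [246. 169.] [ 5.097e+02 -2.161e+02  1.200e+02  5.700e+01 -1.000e-01]
s21 [307. 191.] [538.2 -17.7 172.5  63.6  -0. ]
s21 [387. 247.] [664.5 236.1  97.1  56.  -11.6]
t28.4 pos [ 0.5296 -0.0887  0.1484] psi 0.01 op 0.0355 F [ 0.84 -4.09  1.23] | shift/0.4 [ 0.1956 -0.3949  0.1214] rot/45 [-0.0086  0.0151 -0.0042] |d| mm 182.8
```

View pics/s21.png

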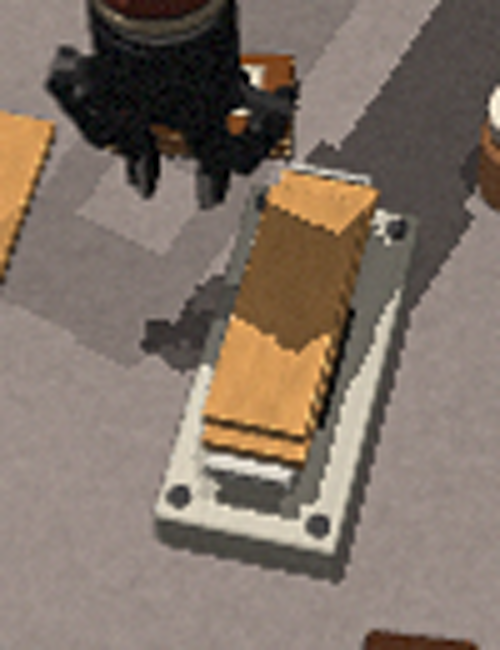

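jog_arm(
  commands=[
    [0.04,-0.08,0,0,0,0,0.85],
    [0.08,-0.17,0,0,0,0,0.85],
    [0.12,-0.26,0.02,0,0,0,0.85],
    [0.16,-0.34,0.05,0,0.014,-0.004,0.85],
    [0.195,-0.395,0.08,0,0.014,-0.004,0.85],
  ],
)

```text
time: 28.85
tool_pos: [0.4519, -0.2493, 0.1177]
ee_rot: [0.001, -0.001, 1.0, -0.004]
wrist_force: [1.1, -0.3, -0.1]
opening: 0.0728
```

jog_arm(
  commands=[
    [0,0,0,0,0,0,0.85],
    [0,0,0,0,0,0,0.85],
    [0,0,0,0,0,0,0.85],
    [0,0,0,0,0,0,0.85],
    [0,0,0,0,0,0,0.85],
  ],
)

```text
time: 29.35
tool_pos: [0.4526, -0.2487, 0.1183]
ee_rot: [0.002, -0.002, 1.0, -0.005]
wrist_force: [-0.7, -0.1, -0.3]
opening: 0.0725
```

```bash
python3 -c "
from h import *
save('wrist','w22'); go(.452,-.247,-.03,0.2)"
```

```text
t29.4 pos [ 0.4525 -0.2487  0.1181] psi 0.18 op 0.0723 F [-0.33  0.26  0.35] | shift/0.4 [0.0024 0.0077 0.3702] rot/45 [-0.0116  0.0044 -0.0005] |d| mm 148.1
```

View pics/w22.png

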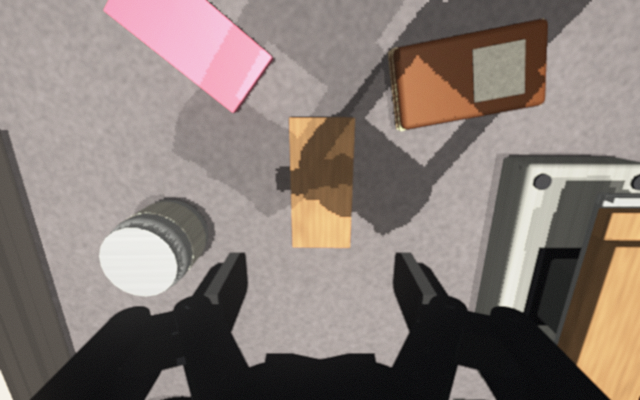

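```bash
python3 -c "
from h import *
quad('w22',[(289,116.5),(355,116.5),(351.5,248),(291,248)],.012)
go(.452,-.247,-.0365,0.2)"
```

```text
c [ 0.4526 -0.2488] L 0.1307 W 0.0608 yaw -0.09
t29.4 pos [ 0.4525 -0.2487  0.1181] psi 0.18 op 0.0723 F [-0.33  0.26  0.35] | shift/0.4 [0.0025 0.0078 0.3864] rot/45 [-0.0116  0.0044 -0.0005] |d| mm 154.6
```

jog_arm(
  commands=[
    [0,0.001,0.1,-0.011,0.004,0,0.85],
    [0,0.001,0.2,-0.011,0.004,0,0.85],
    [0,0.001,0.29,-0.011,0.004,0,0.85],
    [0,0.001,0.35,-0.011,0.004,0,0.85],
    [0,0.001,0.37,-0.011,0.004,0,0.85],
  ],
)

```text
time: 29.9
tool_pos: [0.451, -0.2477, -0.033]
ee_rot: [-0.002, -0.002, 1.0, 0.002]
wrist_force: [-0.1, 0.4, 0.4]
opening: 0.0726
```

jog_arm(
  commands=[
    [0,0,0,0,0,0,0.85],
    [0,0,0,0,0,0,0.85],
    [0,0,0,0,0,0,0.85],
    [0,0,0,0,0,0,0.85],
    [0,0,0,0,0,0,0.85],
  ],
)

```text
time: 30.4
tool_pos: [0.4517, -0.2483, -0.0319]
ee_rot: [-0.001, -0.002, 1.0, 0.001]
wrist_force: [-0.4, 0.3, 0.4]
opening: 0.0728
```

```bash
python3 -c "
from h import *
go(.4525,-.2485,-.0365,0)"
```

```text
t30.4 pos [ 0.4517 -0.2483 -0.0319] psi 0.21 op 0.0728 F [-0.35  0.32  0.44] | shift/0.4 [-0.0019 -0.0005  0.0115] rot/45 [ 0.0023 -0.0033  0.0046] |d| mm 4.7
```

jog_arm(
  commands=[
    [-0.002,0,0.006,0.002,-0.003,0.005,0.85],
    [-0.002,0,0.0115,0.002,-0.003,0.005,0.85],
    [-0.002,0,0.0115,0.002,-0.003,0.005,0.4],
    [-0.002,0,0.0115,0.002,-0.003,0.005,0.4],
    [-0.002,0,0.0115,0.002,-0.003,0.005,0.4],
  ],
)

```text
time: 30.9
tool_pos: [0.4525, -0.2483, -0.0365]
ee_rot: [-0.0, 0.0, 1.0, 0.0]
wrist_force: [-0.3, -1.1, 0.8]
opening: 0.0585
```

jog_arm(
  commands=[
    [0,0,0,0,0,0,0.4],
    [0,0,0,0,0,0,0.4],
    [0,0,-0.03,0,0,0,0.4],
    [0,0,-0.06,0,0,0,0.4],
    [0,0,-0.1,0,0,0,0.4],
  ],
)

```text
time: 31.4
tool_pos: [0.4524, -0.2482, 0.0044]
ee_rot: [-0.0, 0.0, 1.0, 0.0]
wrist_force: [0.8, -0.2, -1.1]
opening: 0.0586
```

jog_arm(
  commands=[
    [0,0,0,0,0,0,0.4],
    [0,0,-0.04,0,0,0,0.4],
    [0,0,-0.08,0,0,0,0.4],
    [0,0,-0.12,0,0,0,0.4],
    [0,0,-0.12,0,0,0,0.4],
  ],
)

```text
time: 31.9
tool_pos: [0.4541, -0.2494, 0.055]
ee_rot: [0.002, 0.0, 1.0, -0.001]
wrist_force: [0.4, 0.2, 0.2]
opening: 0.0584
```

```bash
python3 -c "
from h import *
get_image('top');get_image('top');get_image('top')
save('wrist','w23'); go(.541,-.018,.125,0.1)"
```

```text
t32.1 pos [ 0.4517 -0.2476  0.0511] psi -0.01 op 0.0586 F [ 0.5  -0.21 -0.1 ] | shift/0.4 [-0.2228  0.5744 -0.1842] rot/45 [ 0.002  -0.0026 -0.0025] |d| mm 257.2
```

View pics/w23.png

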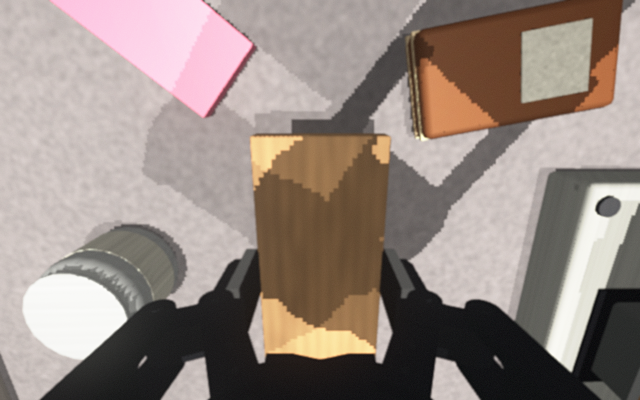

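```bash
python3 -c "
from h import *
held('w23',[(250.5,135),(390,135)],.13,.0487)"
```

```text
width 0.0584 end mid tool [ 0.0646 -0.0004 -0.0486] skew deg -0.05 centre tool xy [-0.0004 -0.0004]
```

jog_arm(
  commands=[
    [0,0,-0.11,0,0,0,0.4],
    [-0.02,0.07,-0.18,0,0,0,0.4],
    [-0.07,0.17,-0.19,0,0,0,0.4],
    [-0.11,0.28,-0.19,0,0,0,0.4],
    [-0.15,0.39,-0.19,0,0,0,0.4],
  ],
)

```text
time: 32.6
tool_pos: [0.5119, -0.0903, 0.1266]
ee_rot: [-0.001, 0.001, 1.0, 0.001]
wrist_force: [1.1, -0.4, -0.7]
opening: 0.0589
```

```bash
python3 -c "
from h import *
go(.541,-.018,.105,0.1)"
```

```text
t32.6 pos [ 0.5119 -0.0903  0.1266] psi -0.07 op 0.0589 F [ 1.1  -0.4  -0.66] | shift/0.4 [-0.0725  0.1807  0.0542] rot/45 [ 0.0023 -0.0033 -0.0039] |d| mm 80.9
```

jog_arm(
  commands=[
    [-0.036,0.09,0,0,-0.003,-0.003,0.4],
    [-0.072,0.18,0.01,0,-0.003,-0.003,0.4],
    [-0.072,0.18,0.03,0,-0.003,-0.003,0.4],
    [-0.072,0.18,0.05,0,-0.003,-0.003,0.4],
    [-0.072,0.18,0.05,0,-0.003,-0.003,0.4],
  ],
)

```text
time: 33.1
tool_pos: [0.5388, -0.0188, 0.1039]
ee_rot: [-0.002, -0.0, 1.0, 0.001]
wrist_force: [-0.3, 0.6, -0.9]
opening: 0.0586
```

jog_arm(
  commands=[
    [0,0,0,0,0,0,0.4],
    [0,0,0,0,0,0,0.4],
    [0,0,0,0,0,0,0.4],
    [0,0,0,0,0,0,0.4],
    [0,0,0,0,0,0,0.4],
  ],
)

```text
time: 33.6
tool_pos: [0.539, -0.019, 0.1043]
ee_rot: [-0.002, 0.0, 1.0, 0.001]
wrist_force: [0.9, 0.4, -0.6]
opening: 0.0582
```

```bash
python3 -c "
from h import *
save('wrist','w24'); go(.542,-.018,.0755,0.1)"
```

```text
t33.6 pos [ 0.539  -0.0189  0.1043] psi 0.01 op 0.0587 F [ 0.19  0.42 -1.17] | shift/0.4 [-0.0078  0.0021  0.0719] rot/45 [ 0.0027 -0.0056 -0.0021] |d| mm 28.9
```

View pics/w24.png

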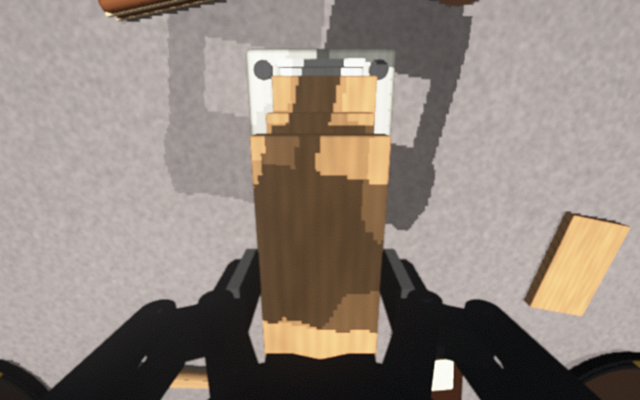

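jog_arm(
  commands=[
    [-0.007,0,0.025,0,-0.005,0,0.4],
    [-0.007,0,0.05,0,-0.005,0,0.4],
    [-0.007,0,0.07,0,-0.005,0,0.4],
    [-0.007,0,0.075,0,-0.005,0,0.4],
    [-0.007,0,0.079,0,-0.005,0,0.4],
  ],
)

```text
time: 34.15
tool_pos: [0.5414, -0.0188, 0.0727]
ee_rot: [-0.001, -0.0, 1.0, 0.001]
wrist_force: [-3.1, 0.5, 5.7]
opening: 0.0586
```

jog_arm(
  commands=[
    [0,0,0.002,0,0,0,0.4],
    [0,0,0.003,0,0,0,0.4],
    [0,0,0.004,0,0,0,0.4],
    [0,0,0.005,0,0,0,0.4],
    [0,0,0.005,0,0,0,0.4],
  ],
)

```text
time: 34.65
tool_pos: [0.5418, -0.0189, 0.0717]
ee_rot: [-0.0, -0.0, 1.0, 0.001]
wrist_force: [-2.2, 0.2, 4.5]
opening: 0.0586
```

```bash
python3 -c "
from h import *
for i in range(2):
  go(.5415,-.018,.073,0.1); get_image('top')"
```

```text
t34.6 pos [ 0.5418 -0.0189  0.0717] psi 0.02 op 0.0586 F [-2.2   0.17  4.47] | shift/0.4 [ 0.0008  0.0022 -0.0033] rot/45 [ 0.0024 -0.0009 -0.0018] |d| mm 1.6
t34.7 pos [ 0.5418 -0.0189  0.0716] psi 0.02 op 0.0585 F [-2.08 -0.3   5.38] | shift/0.4 [ 0.0007  0.0022 -0.0035] rot/45 [ 0.0024 -0.001  -0.0017] |d| mm 1.7
```

Board C rests on B. Releasing, then checking.

jog_arm(
  commands=[
    [0,0,-0.002,0,0,0,0.85],
    [0,0,-0.002,0,0,0,0.85],
    [0,0,-0.002,0,0,0,0.85],
    [0,0,-0.03,0,0,0,0.85],
    [0,0,-0.09,0,0,0,0.85],
  ],
)

```text
time: 35.25
tool_pos: [0.5399, -0.0186, 0.1059]
ee_rot: [-0.003, -0.0, 1.0, 0.001]
wrist_force: [0.7, -0.0, -0.3]
opening: 0.0728
```

jog_arm(
  commands=[
    [0,0,-0.1,0,0,0,0],
    [0,0,-0.12,0,0,0,0],
    [0,0,-0.12,0,0,0,0],
    [0,0,-0.12,0,0,0,0],
    [0,0,-0.12,0,0,0,0],
  ],
)

```text
time: 35.75
tool_pos: [0.539, -0.0186, 0.1519]
ee_rot: [-0.004, -0.0, 1.0, 0.002]
wrist_force: [0.7, -0.7, -0.6]
opening: 0.0006
```

```bash
python3 -c "
from h import *
save('wrist','w25',(220,50,420,250),3)
go(.542,-.018,.085,0.1)"
```

```text
t35.8 pos [ 0.539  -0.0186  0.1519] psi 0.02 op 0.0002 F [-0.38  0.82 -0.49] | shift/0.4 [-0.0089  0.0008  0.1671] rot/45 [ 0.0043 -0.0115 -0.0019] |d| mm 66.9
```

View pics/w25.png

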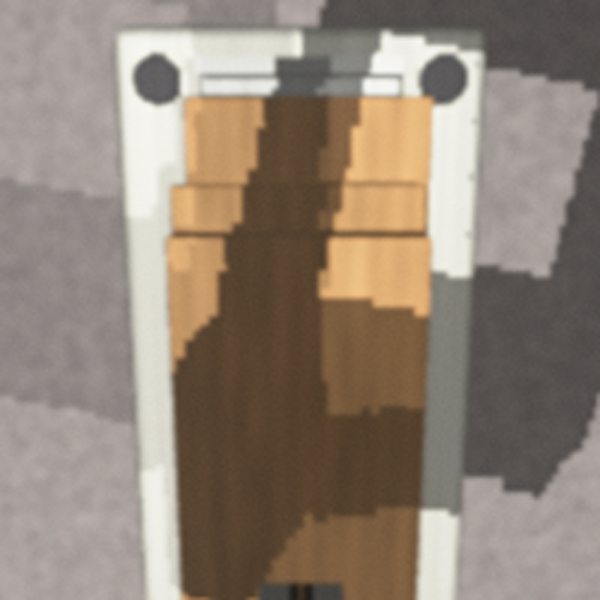

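jog_arm(
  commands=[
    [-0.009,0.001,0.08,0,-0.011,0,0],
    [-0.009,0.001,0.14,0,-0.011,0,0],
    [-0.009,0.001,0.165,0,-0.011,0,0],
    [-0.009,0.001,0.172,0,-0.011,0,0],
    [-0.009,0.001,0.178,0,-0.011,0,0],
  ],
)

```text
time: 36.3
tool_pos: [0.5423, -0.018, 0.0816]
ee_rot: [-0.0, -0.0, 1.0, 0.002]
wrist_force: [-3.3, 0.9, 5.1]
opening: -0.0001
```

```bash
python3 -c "
from h import *
go(.542,-.018,.0735,0.1)"
```

```text
t36.3 pos [ 0.5423 -0.018   0.0816] psi 0.02 op -0.0001 F [-3.28  0.86  5.15] | shift/0.4 [ 0.0008 -0.0001  0.0202] rot/45 [ 0.0042 -0.0002 -0.0019] |d| mm 8.1
```

jog_arm(
  commands=[
    [0,0,0.006,0,0,0,0],
    [0,0,0.012,0,0,0,0],
    [0,0,0.018,0,0,0,0],
    [0,0,0.024,0,0,0,0],
    [0,0,0.026,0,0,0,0],
  ],
)

```text
time: 36.8
tool_pos: [0.5435, -0.0181, 0.0736]
ee_rot: [0.001, -0.0, 1.0, 0.001]
wrist_force: [-4.2, 0.8, 5.7]
opening: 0.0001
```

```bash
python3 -c "
from h import *
for i in range(2):
  go(.542,-.018,.0735,0.1); get_image('top')"
```

```text
t36.8 pos [ 0.5435 -0.0181  0.0736] psi 0.02 op 0.0001 F [-4.2   0.76  5.75] | shift/0.4 [0.0038 0.0003 0.0002] rot/45 [ 0.0035  0.0029 -0.0017] |d| mm 1.5
t36.9 pos [ 0.5435 -0.0181  0.0735] psi 0.02 op 0.0 F [-3.43 -0.7   7.33] | shift/0.4 [ 0.0037  0.0003 -0.0001] rot/45 [ 0.0036  0.0028 -0.0017] |d| mm 1.5
```

jog_arm(
  commands=[
    [0,0,-0.02,0,0,0,0],
    [0,0,-0.05,0,0,0,0],
    [0,0,-0.1,0,0,0,0],
    [-0.02,0.08,-0.17,0,0,0.04,0.5],
    [-0.04,0.18,-0.18,0,0,0.1,0.85],
  ],
)

```text
time: 37.4
tool_pos: [0.5628, 0.0532, 0.1518]
ee_rot: [0.006, 0.041, 0.999, 0.001]
wrist_force: [0.2, 0.7, 0.2]
opening: 0.0286
```

```bash
python3 -c "
from h import *
save('scene','s26',(250,130,350,260),5)
go(.6185,.242,.11,-11.6)"
```

```text
t37.5 pos [0.5629 0.0594 0.1512] psi -4.55 op 0.0357 F [-2.    3.56  0.19] | shift/0.4 [-0.1013  0.4652  0.1078] rot/45 [0.0111 0.0132 0.1568] |d| mm 195.3
```

View pics/s26.png

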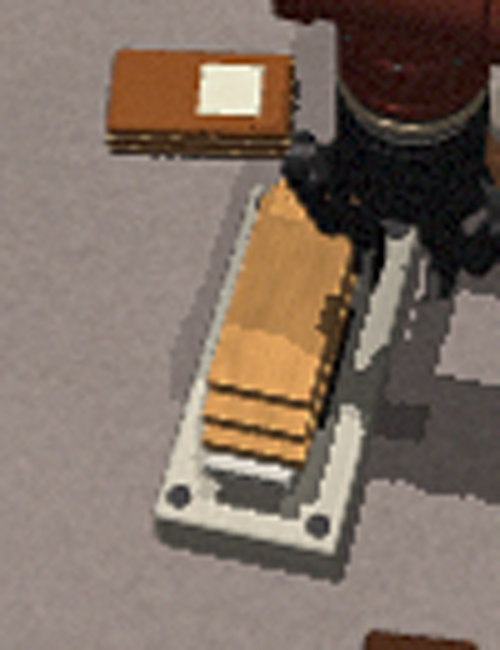

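jog_arm(
  commands=[
    [-0.02,0.09,0,0,0,0.03,0.85],
    [-0.04,0.18,0,0,0,0.06,0.85],
    [-0.06,0.28,0.02,0.01,0.01,0.1,0.85],
    [-0.08,0.38,0.05,0.01,0.013,0.156,0.85],
    [-0.1,0.465,0.08,0.01,0.013,0.156,0.85],
  ],
)

```text
time: 37.95
tool_pos: [0.6189, 0.2441, 0.1222]
ee_rot: [0.001, 0.101, 0.995, 0.001]
wrist_force: [0.1, -1.1, 0.3]
opening: 0.0725
```

jog_arm(
  commands=[
    [0,0,0,0,0,0,0.85],
    [0,0,0,0,0,0,0.85],
    [0,0,0,0,0,0,0.85],
    [0,0,0,0,0,0,0.85],
    [0,0,0,0,0,0,0.85],
  ],
)

```text
time: 38.45
tool_pos: [0.6192, 0.243, 0.1231]
ee_rot: [0.002, 0.101, 0.995, 0.001]
wrist_force: [-0.1, -0.4, 0.1]
opening: 0.0723
```

```bash
python3 -c "
from h import *
save('wrist','w27'); go(.6185,.242,-.03,-11.6)"
```

```text
t38.5 pos [0.6191 0.2432 0.1229] psi -11.61 op 0.0725 F [ 0.41 -0.18 -0.2 ] | shift/0.4 [ 0.0021 -0.0041  0.3823] rot/45 [ 0.0031  0.0038 -0.0003] |d| mm 152.9
```

View pics/w27.png

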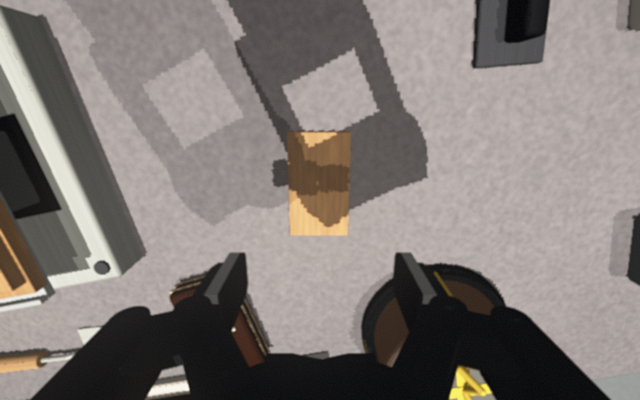

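```bash
python3 -c "
from h import *
quad('w27',[(288.5,130.5),(351.5,130.5),(350,236.5),(289,236)],.012)
go(.6185,.242,-.0365,-11.6)"
```

```text
c [0.6201 0.2425] L 0.107 W 0.0607 yaw -11.93
t38.5 pos [0.6191 0.2432 0.1229] psi -11.61 op 0.0725 F [ 0.41 -0.18 -0.2 ] | shift/0.4 [ 0.0021 -0.0041  0.3986] rot/45 [ 0.0031  0.0038 -0.0003] |d| mm 159.4
```

Going to (0.6195, 0.2425).

jog_arm(
  commands=[
    [0,-0.002,0.1,0.003,0.003,0,0.85],
    [-0.001,-0.002,0.2,0.003,0.003,0,0.85],
    [-0.001,-0.002,0.3,0.003,0.003,0,0.85],
    [-0.001,-0.002,0.36,0.003,0.003,0,0.85],
    [-0.001,-0.002,0.38,0.003,0.003,0,0.85],
  ],
)

```text
time: 39.0
tool_pos: [0.617, 0.2412, -0.0329]
ee_rot: [-0.003, 0.101, 0.995, -0.001]
wrist_force: [-1.6, 0.2, 0.4]
opening: 0.0731
```

jog_arm(
  commands=[
    [0,0,0,0,0,0,0.85],
    [0,0,0,0,0,0,0.85],
    [0,0,0,0,0,0,0.85],
    [0,0,0,0,0,0,0.85],
    [0,0,0,0,0,0,0.85],
  ],
)

```text
time: 39.5
tool_pos: [0.618, 0.2416, -0.0315]
ee_rot: [-0.002, 0.101, 0.995, -0.001]
wrist_force: [0.4, -0.2, -0.2]
opening: 0.0725
```

```bash
python3 -c "
from h import *
go(.6195,.2425,-.0365,-11.8)"
```

```text
t39.5 pos [ 0.618   0.2416 -0.0315] psi -11.64 op 0.0725 F [ 0.36 -0.22 -0.22] | shift/0.4 [-0.0033  0.0031  0.0125] rot/45 [-0.0024 -0.0038  0.0035] |d| mm 5.3
```

jog_arm(
  commands=[
    [-0.003,0.003,0.006,-0.002,-0.003,0.003,0.85],
    [-0.003,0.003,0.0125,-0.002,-0.003,0.003,0.85],
    [-0.003,0.003,0.0125,-0.002,-0.003,0.003,0.4],
    [-0.003,0.003,0.0125,-0.002,-0.003,0.003,0.4],
    [-0.003,0.003,0.0125,-0.002,-0.003,0.003,0.4],
  ],
)

```text
time: 40.0
tool_pos: [0.6192, 0.2424, -0.0367]
ee_rot: [-0.001, 0.103, 0.995, -0.0]
wrist_force: [0.5, -0.4, 1.3]
opening: 0.0584
```

jog_arm(
  commands=[
    [0,0,0,0,0,0,0.4],
    [0,0,0,0,0,0,0.4],
    [0,0,-0.03,0,0,0,0.4],
    [0,0,-0.06,0,0,0,0.4],
    [0,0,-0.1,0,0,0,0.4],
  ],
)

```text
time: 40.5
tool_pos: [0.6191, 0.2424, 0.0043]
ee_rot: [-0.001, 0.103, 0.995, -0.0]
wrist_force: [-0.1, 0.9, -0.3]
opening: 0.0587
```

jog_arm(
  commands=[
    [0,0,0,0,0,0,0.4],
    [0,0,-0.04,0,0,0,0.4],
    [0,0,-0.08,0,0,0,0.4],
    [0,0,-0.12,0,0,0,0.4],
    [0,0,-0.12,0,0,0,0.4],
  ],
)

```text
time: 41.0
tool_pos: [0.6218, 0.2431, 0.0567]
ee_rot: [0.002, 0.103, 0.995, 0.001]
wrist_force: [0.5, 0.5, -0.2]
opening: 0.0588
```

```bash
python3 -c "
from h import *
get_image('top');get_image('top');get_image('top')
save('wrist','w28'); go(.542,-.018,.14,0.1)"
```

```text
t41.2 pos [0.6185 0.2422 0.0514] psi -11.78 op 0.0583 F [-0.08 -0.42 -0.76] | shift/0.4 [ 0.055  -0.6762 -0.2204] rot/45 [-0.0013 -0.0035 -0.264 ] |d| mm 285.3
```

View pics/w28.png

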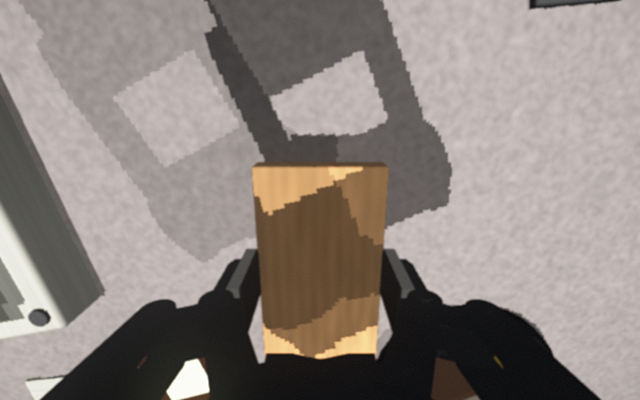

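```bash
python3 -c "
from h import *
held('w28',[(252.5,165.5),(387,165.5)],.105,.0487)"
```

```text
width 0.058 end mid tool [ 0.0516 -0.0005 -0.0486] skew deg -0.03 centre tool xy [-0.0009 -0.0005]
```

jog_arm(
  commands=[
    [0,0,-0.11,0,0,0,0.4],
    [0,-0.08,-0.19,0,0,-0.06,0.4],
    [0.01,-0.18,-0.22,0,0,-0.13,0.4],
    [0.02,-0.29,-0.22,0,0,-0.2,0.4],
    [0.035,-0.4,-0.22,0,0,-0.264,0.4],
  ],
)

```text
time: 41.7
tool_pos: [0.5718, 0.0873, 0.1395]
ee_rot: [-0.001, -0.002, 1.0, -0.0]
wrist_force: [0.2, -0.2, -0.2]
opening: 0.059
```

```bash
python3 -c "
from h import *
go(.542,-.018,.115,0.1)"
```

```text
t41.7 pos [0.5718 0.0873 0.1395] psi 0.27 op 0.059 F [ 0.18 -0.2  -0.18] | shift/0.4 [ 0.0754 -0.2627  0.0617] rot/45 [-0.0012 -0.0037  0.0037] |d| mm 112.1
```

jog_arm(
  commands=[
    [0.03,-0.09,0,0,-0.003,0.003,0.4],
    [0.06,-0.18,0,0,-0.003,0.003,0.4],
    [0.075,-0.262,0.01,0,-0.003,0.003,0.4],
    [0.075,-0.262,0.03,0,-0.003,0.003,0.4],
    [0.075,-0.262,0.055,0,-0.003,0.003,0.4],
  ],
)

```text
time: 42.2
tool_pos: [0.5419, -0.018, 0.1167]
ee_rot: [-0.0, -0.0, 1.0, -0.0]
wrist_force: [-0.3, 0.7, -0.2]
opening: 0.0583
```

jog_arm(
  commands=[
    [0,0,0,0,0,0,0.4],
    [0,0,0,0,0,0,0.4],
    [0,0,0,0,0,0,0.4],
    [0,0,0,0,0,0,0.4],
    [0,0,0,0,0,0,0.4],
  ],
)

```text
time: 42.7
tool_pos: [0.5423, -0.0176, 0.1172]
ee_rot: [-0.0, -0.001, 1.0, -0.0]
wrist_force: [0.1, -0.7, -0.6]
opening: 0.0585
```

```bash
python3 -c "
from h import *
save('wrist','w29'); go(.542,-.018,.085,0.1)"
```

```text
t42.8 pos [ 0.5422 -0.0177  0.1171] psi 0.07 op 0.0584 F [-0.16 -0.25  0.06] | shift/0.4 [ 0.0005 -0.0006  0.0802] rot/45 [-0.0005 -0.0005 -0.0007] |d| mm 32.1
```

View pics/w29.png

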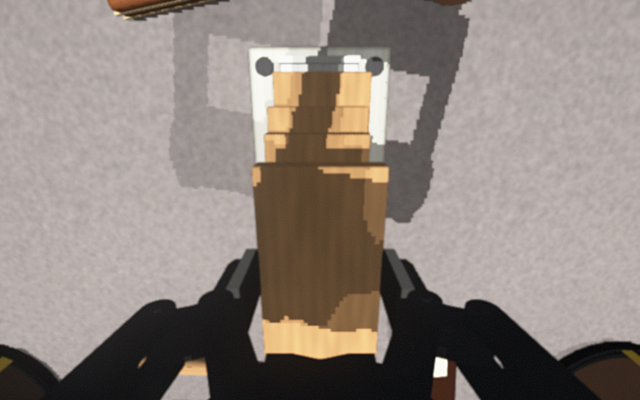

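jog_arm(
  commands=[
    [0.002,-0.003,0.03,0,0,0,0.4],
    [0.002,-0.003,0.055,0,0,0,0.4],
    [0.002,-0.003,0.076,0,0,0,0.4],
    [0.002,-0.003,0.082,0,0,0,0.4],
    [0.002,-0.003,0.086,0,0,0,0.4],
  ],
)

```text
time: 43.25
tool_pos: [0.5411, -0.0189, 0.0827]
ee_rot: [-0.001, -0.001, 1.0, -0.0]
wrist_force: [-3.1, 0.8, 5.0]
opening: 0.0589
```

jog_arm(
  commands=[
    [0,0,0.002,0,0,0,0.4],
    [0,0,0.003,0,0,0,0.4],
    [0,0,0.004,0,0,0,0.4],
    [0,0,0.005,0,0,0,0.4],
    [0,0,0.005,0,0,0,0.4],
  ],
)

```text
time: 43.75
tool_pos: [0.5414, -0.019, 0.0815]
ee_rot: [-0.0, -0.001, 1.0, -0.0]
wrist_force: [-3.7, 0.5, 5.6]
opening: 0.0585
```

```bash
python3 -c "
from h import *
for i in range(2):
  go(.5415,-.018,.085,0.1); get_image('top')"
```

```text
t43.8 pos [ 0.5414 -0.019   0.0815] psi 0.07 op 0.0585 F [-3.72  0.54  5.62] | shift/0.4 [-0.0002  0.0024 -0.0088] rot/45 [-0.0004 -0.0012 -0.0008] |d| mm 3.7
t43.8 pos [ 0.5414 -0.019   0.0814] psi 0.07 op 0.0586 F [-2.01  0.09  4.97] | shift/0.4 [-0.0003  0.0024 -0.0089] rot/45 [-0.0003 -0.0013 -0.0008] |d| mm 3.7
```

jog_arm(
  commands=[
    [0,0,-0.004,0,0,0,0.4],
    [0,0,-0.008,0,0,0,0.85],
    [0,0,-0.008,0,0,0,0.85],
    [0,0,-0.03,0,0,0,0.85],
    [0,0,-0.09,0,0,0,0.85],
  ],
)

```text
time: 44.35
tool_pos: [0.5392, -0.0186, 0.115]
ee_rot: [-0.003, -0.001, 1.0, 0.0]
wrist_force: [0.1, -0.3, 0.2]
opening: 0.0724
```

jog_arm(
  commands=[
    [0,0,-0.1,0,0,0,0],
    [0,0,-0.12,0,0,0,0],
    [0,0,-0.12,0,0,0,0],
    [0,0,-0.12,0,0,0,0],
    [0,0,-0.12,0,0,0,0],
  ],
)

```text
time: 44.85
tool_pos: [0.5384, -0.0184, 0.161]
ee_rot: [-0.005, -0.001, 1.0, 0.001]
wrist_force: [0.2, 0.0, -0.1]
opening: 0.0006
```

```bash
python3 -c "
from h import *
save('wrist','w30',(220,50,420,250),3)
go(.542,-.018,.097,0.1)"
```

```text
t44.9 pos [ 0.5384 -0.0185  0.161 ] psi 0.06 op -0.0001 F [-0.04 -0.14 -0.43] | shift/0.4 [-0.0106  0.0009  0.1599] rot/45 [ 0.0016 -0.0127 -0.0008] |d| mm 64.1
```

View pics/w30.png

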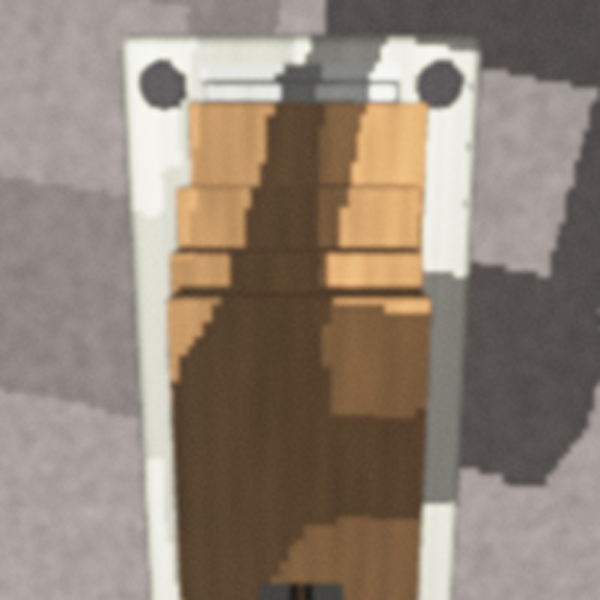

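jog_arm(
  commands=[
    [-0.01,0.001,0.08,0,-0.012,0,0],
    [-0.01,0.001,0.14,0,-0.012,0,0],
    [-0.01,0.001,0.16,0,-0.012,0,0],
    [-0.01,0.001,0.168,0,-0.012,0,0],
    [-0.01,0.001,0.174,0,-0.012,0,0],
  ],
)

```text
time: 45.4
tool_pos: [0.5419, -0.018, 0.0924]
ee_rot: [-0.0, -0.001, 1.0, 0.001]
wrist_force: [-2.6, 0.1, 5.4]
opening: 0.0
```

```bash
python3 -c "
from h import *
go(.542,-.018,.0855,0.1)"
```

```text
t45.4 pos [ 0.5419 -0.018   0.0924] psi 0.06 op 0.0 F [-2.56  0.07  5.44] | shift/0.4 [-0.0002 -0.      0.0172] rot/45 [ 0.0016 -0.0009 -0.0008] |d| mm 6.9
```

jog_arm(
  commands=[
    [0,0,0.005,0,0,0,0],
    [0,0,0.01,0,0,0,0],
    [0,0,0.015,0,0,0,0],
    [0,0,0.02,0,0,0,0],
    [0,0,0.023,0,0,0,0],
  ],
)

```text
time: 45.9
tool_pos: [0.5428, -0.0181, 0.0854]
ee_rot: [0.0, -0.001, 1.0, 0.0]
wrist_force: [-4.4, 0.8, 6.7]
opening: -0.0
```

```bash
python3 -c "
from h import *
for i in range(2):
  go(.542,-.018,.0855,0.1); get_image('top')"
```

```text
t45.9 pos [ 0.5428 -0.0181  0.0854] psi 0.07 op -0.0 F [-4.42  0.78  6.7 ] | shift/0.4 [ 0.0019  0.0002 -0.0003] rot/45 [ 0.0012  0.0012 -0.0007] |d| mm 0.8
t46.0 pos [ 0.5428 -0.0181  0.0852] psi 0.07 op -0.0003 F [-3.94  0.2   6.25] | shift/0.4 [ 0.0019  0.0003 -0.0006] rot/45 [ 0.0011  0.0013 -0.0006] |d| mm 0.8
```

jog_arm(
  commands=[
    [0,0,-0.02,0,0,0,0],
    [0,0,-0.05,0,0,0,0],
    [0,0,-0.1,0,0,0,0],
    [0,0.08,-0.16,0,0,0,0.4],
    [0.02,0.18,-0.18,0,0,0,0.4],
  ],
)

```text
time: 46.5
tool_pos: [0.5373, 0.0534, 0.1621]
ee_rot: [0.004, 0.001, 1.0, 0.0]
wrist_force: [0.9, 0.3, 0.3]
opening: 0.0282
```

```bash
python3 -c "
from h import *
save('scene','s31'); save('top','t31')
go(.48,.36,.17,-6)"
```

```text
t46.6 pos [0.5358 0.057  0.1611] psi 0.3 op 0.0339 F [ 0.36 -0.88 -0.39] | shift/0.4 [ 0.1354  0.7584 -0.0216] rot/45 [0.0032 0.0082 0.1401] |d| mm 308.3
```

View pics/s31.png

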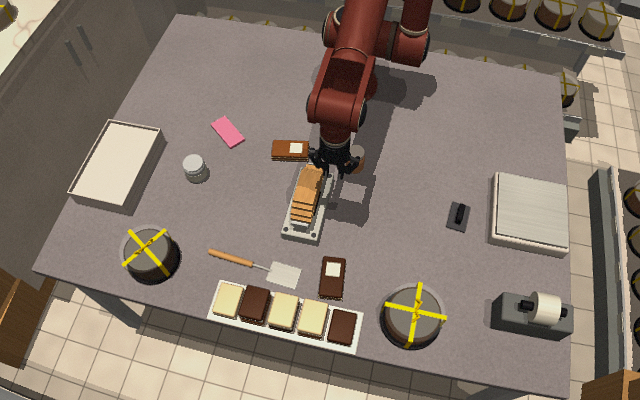

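View pics/t31.png

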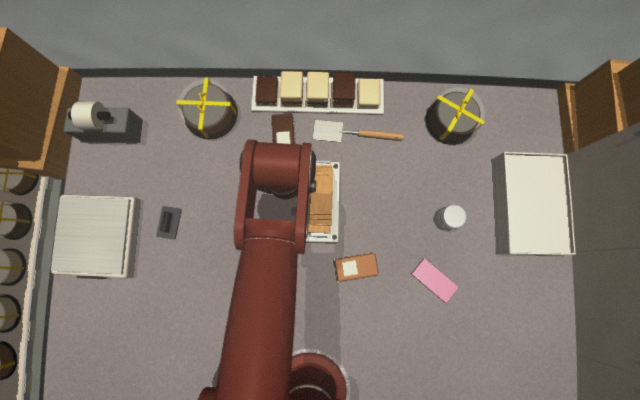

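The keeper has been knocked: it is now at top(168,222), was (171,212). I'll move there and re-measure it.

jog_arm(
  commands=[
    [0.03,0.11,0,0,0,0.03,0.6],
    [0.05,0.22,0,0,0,0.06,0.6],
    [0.08,0.34,0,0,0,0.1,0.6],
    [0.1,0.46,0,0,0.008,0.14,0.6],
    [0.12,0.58,0,0,0.008,0.14,0.6],
  ],
)

```text
time: 47.1
tool_pos: [0.4866, 0.29, 0.1621]
ee_rot: [0.001, 0.053, 0.999, 0.001]
wrist_force: [-0.3, 0.4, -0.2]
opening: 0.0512
```

```bash
python3 -c "
from h import *
go(.465,.44,.16,-6)"
```

```text
t47.1 pos [0.4866 0.29   0.1621] psi -6.05 op 0.0512 F [-0.31  0.38 -0.22] | shift/0.4 [0.0931 0.3671 0.006 ] rot/45 [ 0.0034  0.0017 -0.0011] |d| mm 151.5
```

jog_arm(
  commands=[
    [0.03,0.11,0,0,0,0,0.6],
    [0.06,0.22,0,0,0,0,0.6],
    [0.09,0.33,0,0,0,0,0.6],
    [0.093,0.367,0,0,0,0,0.6],
    [0.093,0.367,0,0,0,0,0.6],
  ],
)

```text
time: 47.6
tool_pos: [0.4651, 0.4412, 0.1625]
ee_rot: [0.001, 0.052, 0.999, 0.001]
wrist_force: [0.4, -0.6, -0.1]
opening: 0.0513
```

jog_arm(
  commands=[
    [0,0,0,0,0,0,0.6],
    [0,0,0,0,0,0,0.6],
    [0,0,0,0,0,0,0.6],
    [0,0,0,0,0,0,0.6],
    [0,0,0,0,0,0,0.6],
  ],
)

```text
time: 48.1
tool_pos: [0.4654, 0.4405, 0.1626]
ee_rot: [0.001, 0.052, 0.999, 0.001]
wrist_force: [0.2, -0.7, 1.3]
opening: 0.0512
```

```bash
python3 -c "
from h import *
save('wrist','w32',(220,100,420,260),3.5); go(.465,.44,.16,-6)"
```

```text
t48.1 pos [0.4653 0.4407 0.1626] psi -5.95 op 0.0508 F [-0.17 -0.24  0.66] | shift/0.4 [ 0.0005 -0.0019  0.0066] rot/45 [0.0032 0.0024 0.0012] |d| mm 2.7
```

View pics/w32.png

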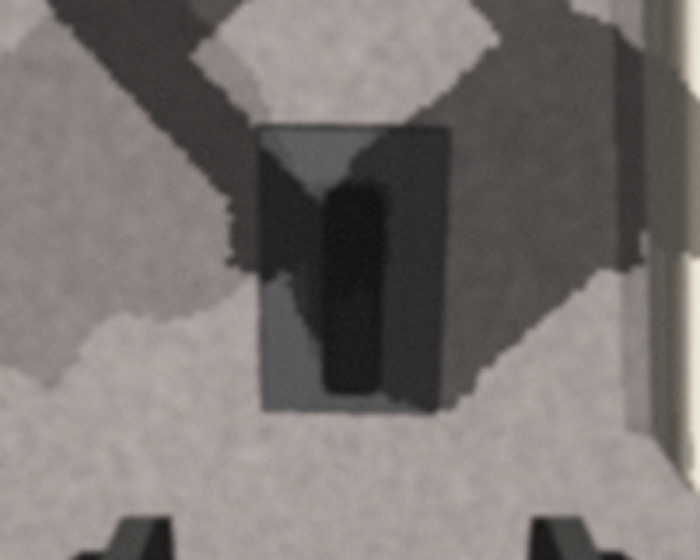

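```bash
python3 -c "
from h import *
f=lambda L:[(220+(x+.5)/3.5-.5,100+(y+.5)/3.5-.5) for x,y in L]
quad('w32',f([(256,126),(450,126),(440,411),(262,411)]),.008)
quad('w32',f([(323,183),(387,183),(382,393),(322,393)]),.040)
go(.465,.44,.16,-6)"
```

```text
c [0.4685 0.4404] L 0.0933 W 0.0593 yaw -6.37
c [0.4658 0.441 ] L 0.0628 W 0.018 yaw -6.75
t48.1 pos [0.4653 0.4407 0.1626] psi -5.95 op 0.0508 F [-0.17 -0.24  0.66] | shift/0.4 [ 0.0005 -0.0019  0.0066] rot/45 [0.0032 0.0024 0.0012] |d| mm 2.7
```

jog_arm(
  commands=[
    [-0.006,0,0.1,0.003,0.002,0.01,0.5],
    [-0.006,0,0.2,0.003,0.002,0.01,0.5],
    [-0.006,0,0.3,0.003,0.002,0.01,0.5],
    [-0.006,0,0.37,0.003,0.002,0.01,0.5],
    [-0.006,0,0.4,0.003,0.002,0.01,0.5],
  ],
)

```text
time: 48.65
tool_pos: [0.4657, 0.439, -0.0014]
ee_rot: [-0.002, 0.056, 0.998, -0.002]
wrist_force: [-0.1, -1.0, -0.9]
opening: 0.0431
```

jog_arm(
  commands=[
    [0,0,0,0,0,0,0.5],
    [0,0,0,0,0,0,0.5],
    [0,0,0,0,0,0,0.5],
    [0,0,0,0,0,0,0.5],
    [0,0,0,0,0,0,0.5],
  ],
)

```text
time: 49.15
tool_pos: [0.4666, 0.4397, 0.0002]
ee_rot: [-0.001, 0.056, 0.998, -0.001]
wrist_force: [-0.8, 0.1, -0.8]
opening: 0.0427
```

```bash
python3 -c "
from h import *
save('wrist','w33');save('scene','s33',(410,160,500,250),6); go(.468,.4405,-.019,-6.5)"
```

```text
t49.2 pos [ 0.4662  0.4393 -0.0005] psi -6.4 op 0.0429 F [-0.2  -0.1   0.58] | shift/0.4 [-0.0044  0.0036  0.0461] rot/45 [-0.0041 -0.0043  0.0021] |d| mm 18.6
```

View pics/w33.png

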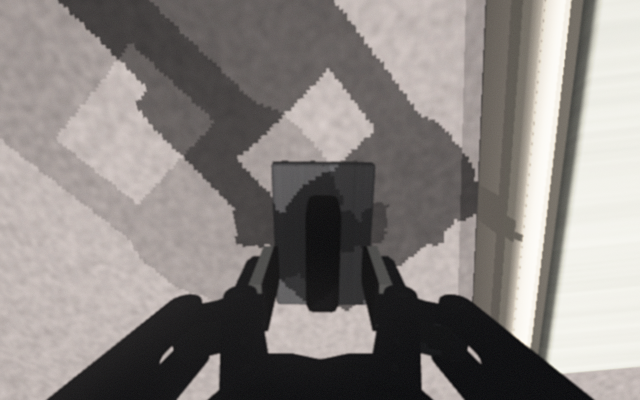

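View pics/s33.png

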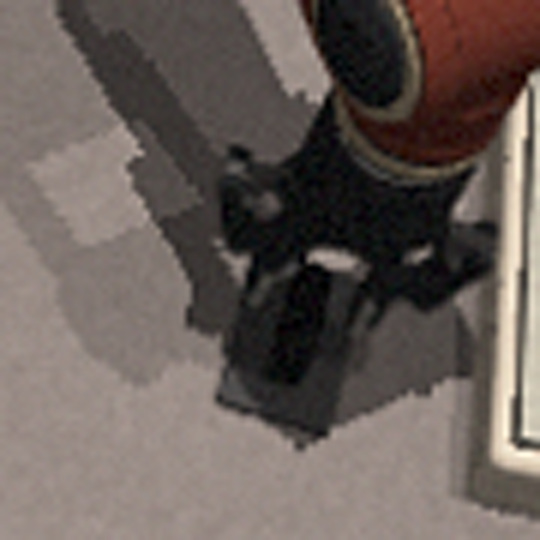

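jog_arm(
  commands=[
    [-0.004,0.003,0.015,-0.004,-0.004,0.002,0.5],
    [-0.004,0.003,0.03,-0.004,-0.004,0.002,0.5],
    [-0.004,0.003,0.045,-0.004,-0.004,0.002,0.5],
    [-0.004,0.003,0.045,-0.004,-0.004,0.002,0.5],
    [-0.004,0.003,0.045,-0.004,-0.004,0.002,0.5],
  ],
)

```text
time: 49.75
tool_pos: [0.4675, 0.44, -0.0192]
ee_rot: [-0.0, 0.057, 0.998, -0.0]
wrist_force: [0.7, 0.2, -0.2]
opening: 0.0425
```

jog_arm(
  commands=[
    [0,0,0,0,0,0,0],
    [0,0,0,0,0,0,0],
    [0,0,0,0,0,0,0],
    [0,0,0,0,0,0,0],
    [0,0,0,0,0,0,0],
  ],
  squeeze=60,
)

```text
time: 50.25
tool_pos: [0.4678, 0.4403, -0.0188]
ee_rot: [-0.0, 0.057, 0.998, -0.0]
wrist_force: [0.4, -0.0, 0.9]
opening: 0.0169
```

```bash
python3 -c "
from h import *
go(.468,.4405,.1,-6.5)"
```

```text
t50.2 pos [ 0.4678  0.4403 -0.0188] psi -6.49 op 0.0169 F [ 0.4  -0.04  0.91] | shift/0.4 [-0.0003  0.0005 -0.2969] rot/45 [-0.0002 -0.0005  0.0001] |d| mm 118.8
```

jog_arm(
  commands=[
    [0,0,-0.04,0,0,0,0],
    [0,0,-0.1,0,0,0,0],
    [0,0,-0.19,0,0,0,0],
    [0,0,-0.29,0,0,0,0],
    [0,0,-0.39,0,0,0,0],
  ],
)

```text
time: 50.75
tool_pos: [0.4673, 0.4399, 0.139]
ee_rot: [-0.001, 0.057, 0.998, -0.0]
wrist_force: [0.7, 0.2, -1.5]
opening: 0.0168
```

jog_arm(
  commands=[
    [0,0,-0.04,0,0,0,0],
    [0,0,-0.04,0,0,0,0],
    [0,0,-0.04,0,0,0,0],
    [0,0,-0.04,0,0,0,0],
    [0,0,-0.04,0,0,0,0],
  ],
)

```text
time: 51.25
tool_pos: [0.4659, 0.4389, 0.1517]
ee_rot: [-0.002, 0.057, 0.998, -0.002]
wrist_force: [-0.7, 1.0, -2.0]
opening: 0.0168
```

```bash
python3 -c "
from h import *
save('wrist','w34'); go(.542,-.018,.16,0.1)"
```

```text
t51.3 pos [0.4662 0.4391 0.1522] psi -6.49 op 0.0169 F [-0.76  0.27 -1.8 ] | shift/0.4 [-0.3174 -1.114  -0.0165] rot/45 [-0.0045 -0.0055 -0.1465] |d| mm 463.4
```

View pics/w34.png

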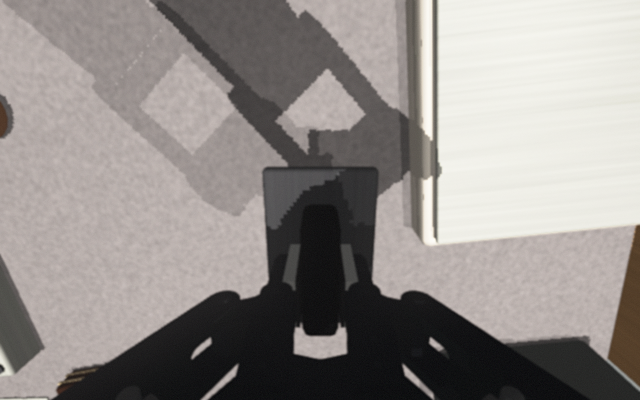

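```bash
python3 -c "
from h import *
held('w34',[(262.5,167.5),(378.5,168)],.095,.0268)"
```

```text
width 0.0586 end mid tool [ 0.0461 -0.0002 -0.0266] skew deg -0.25 centre tool xy [-0.0014 -0.0004]
```

jog_arm(
  commands=[
    [-0.03,-0.11,-0.02,0,0,-0.03,0],
    [-0.06,-0.22,-0.02,0,0,-0.06,0],
    [-0.09,-0.33,-0.02,0,0,-0.09,0],
    [-0.12,-0.44,-0.02,0,0,-0.12,0],
    [-0.16,-0.55,-0.02,0,-0.005,-0.147,0],
  ],
)

```text
time: 51.8
tool_pos: [0.5042, 0.2115, 0.1597]
ee_rot: [-0.001, -0.002, 1.0, -0.002]
wrist_force: [0.3, -0.1, -1.6]
opening: 0.0168
```

```bash
python3 -c "
from h import *
go(.542,-.018,.16,0.1)"
```

```text
t51.8 pos [0.5042 0.2115 0.1597] psi 0.21 op 0.0168 F [ 0.34 -0.06 -1.56] | shift/0.4 [-0.0923 -0.5742  0.0012] rot/45 [-0.0049 -0.0028  0.0024] |d| mm 232.6
```

jog_arm(
  commands=[
    [-0.02,-0.11,0,0,0,0,0],
    [-0.04,-0.22,0,0,0,0,0],
    [-0.06,-0.33,0,0,0,0,0],
    [-0.08,-0.45,0,-0.004,-0.003,0.002,0],
    [-0.09,-0.574,0,-0.004,-0.003,0.002,0],
  ],
)

```text
time: 52.3
tool_pos: [0.5409, -0.0197, 0.1596]
ee_rot: [-0.0, -0.001, 1.0, -0.0]
wrist_force: [0.4, 1.4, -1.6]
opening: 0.0172
```

jog_arm(
  commands=[
    [0,0,0,0,0,0,0],
    [0,0,0,0,0,0,0],
    [0,0,0,0,0,0,0],
    [0,0,0,0,0,0,0],
    [0,0,0,0,0,0,0],
  ],
)

```text
time: 52.8
tool_pos: [0.5408, -0.0183, 0.1595]
ee_rot: [-0.0, -0.002, 1.0, -0.0]
wrist_force: [-0.4, -0.3, -1.9]
opening: 0.0166
```

```bash
python3 -c "
from h import *
save('wrist','w35'); go(.541,-.018,.123,0.1)"
```

```text
t52.9 pos [ 0.5408 -0.0185  0.1596] psi 0.25 op 0.0167 F [-0.03 -0.57 -1.7 ] | shift/0.4 [-0.0006  0.0012  0.0915] rot/45 [-0.0004 -0.0007  0.0034] |d| mm 36.6
```

View pics/w35.png

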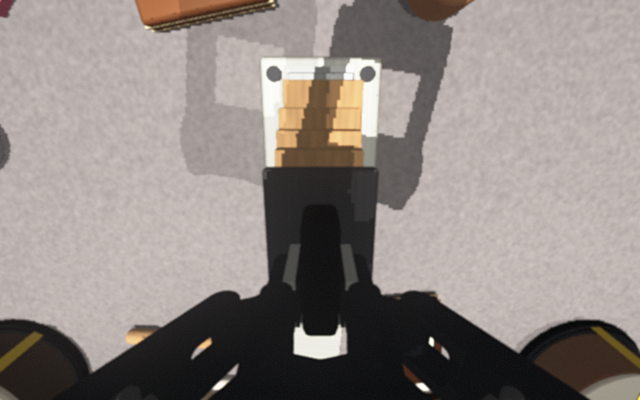

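jog_arm(
  commands=[
    [-0.001,-0.001,0.03,0,0,0.004,0],
    [-0.001,-0.001,0.06,0,0,0.004,0],
    [-0.001,-0.001,0.085,0,0,0.004,0],
    [-0.001,-0.001,0.098,0,0,0.004,0],
    [-0.001,-0.001,0.106,0,0,0.004,0],
  ],
)

```text
time: 53.35
tool_pos: [0.5405, -0.0188, 0.1158]
ee_rot: [-0.001, -0.001, 1.0, 0.0]
wrist_force: [0.7, -0.3, -1.1]
opening: 0.0168
```

jog_arm(
  commands=[
    [0,0,0.003,0,0,0,0],
    [0,0,0.006,0,0,0,0],
    [0,0,0.008,0,0,0,0],
    [0,0,0.008,0,0,0,0],
    [0,0,0.008,0,0,0,0],
  ],
)

```text
time: 53.85
tool_pos: [0.5409, -0.0189, 0.1133]
ee_rot: [-0.001, -0.001, 1.0, -0.0]
wrist_force: [-2.3, 0.0, 3.4]
opening: 0.0166
```

```bash
python3 -c "
from h import *
for i in range(3):
  go(.541,-.0185,.115,0.1); get_image('top')"
```

```text
t53.9 pos [ 0.5409 -0.0189  0.1133] psi 0.06 op 0.0166 F [-2.33  0.    3.4 ] | shift/0.4 [-0.0001  0.001  -0.0042] rot/45 [-0.0003 -0.0016 -0.0008] |d| mm 1.7
t53.9 pos [ 0.541  -0.0189  0.1133] psi 0.06 op 0.0166 F [-1.17  0.49  3.73] | shift/0.4 [-0.0001  0.0011 -0.0044] rot/45 [-0.0003 -0.0016 -0.0008] |d| mm 1.8
t54.0 pos [ 0.5409 -0.0189  0.1131] psi 0.06 op 0.0171 F [-1.32 -0.27  3.63] | shift/0.4 [-0.0001  0.001  -0.0047] rot/45 [-0.0003 -0.0016 -0.0008] |d| mm 1.9
```

jog_arm(
  commands=[
    [0,0,-0.002,0,0,0,0.2],
    [0,0,-0.003,0,0,0,0.5],
    [0,0,-0.003,0,0,0,0.5],
    [0,0,-0.003,0,0,0,0.5],
    [0,0,-0.003,0,0,0,0.5],
  ],
)

```text
time: 54.5
tool_pos: [0.5408, -0.0189, 0.1139]
ee_rot: [-0.001, -0.001, 1.0, -0.0]
wrist_force: [0.4, 0.1, -0.3]
opening: 0.0428
```

jog_arm(
  commands=[
    [0,0,-0.02,0,0,0,0.5],
    [0,0,-0.08,0,0,0,0.5],
    [0,0,-0.15,0,0,0,0.5],
    [0,0,-0.2,0,0,0,0.2],
    [0,0,-0.22,0,0,0,0],
  ],
)

```text
time: 55.0
tool_pos: [0.5425, -0.0191, 0.2055]
ee_rot: [0.002, -0.001, 1.0, -0.001]
wrist_force: [-0.2, -0.5, -0.6]
opening: 0.0146
```

jog_arm(
  commands=[
    [0,0,0,0,0,0,0],
    [0,0,0,0,0,0,0],
    [0,0,0,0,0,0,0],
    [0,0,0,0,0,0,0],
    [0,0,0,0,0,0,0],
  ],
)

```text
time: 55.5
tool_pos: [0.542, -0.0191, 0.2044]
ee_rot: [0.001, -0.001, 1.0, -0.0]
wrist_force: [0.1, 0.5, 0.4]
opening: 0.0
```

```bash
python3 -c "
from h import *
save('wrist','w36',(220,30,420,260),2.6); save('scene','s36',(250,120,350,260),4.2);go(.542,-.0185,.137,0.1)"
```

```text
t55.6 pos [ 0.5422 -0.0191  0.2049] psi 0.06 op -0.0004 F [ 0.93  0.21 -0.51] | shift/0.4 [0.0009 0.0016 0.1697] rot/45 [-0.0012  0.0032 -0.0008] |d| mm 67.9
```

View pics/w36.png

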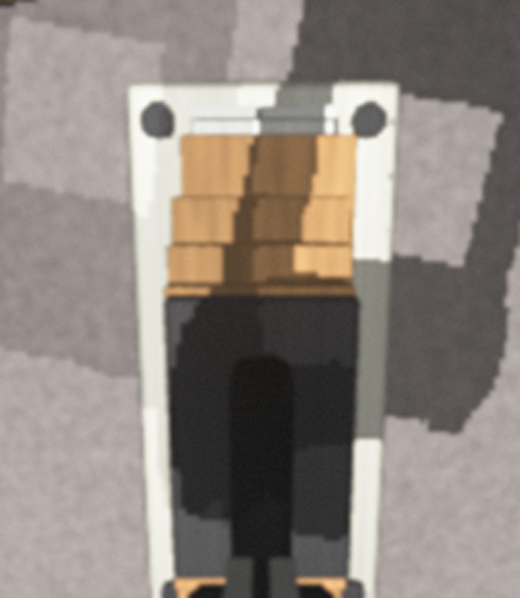

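View pics/s36.png

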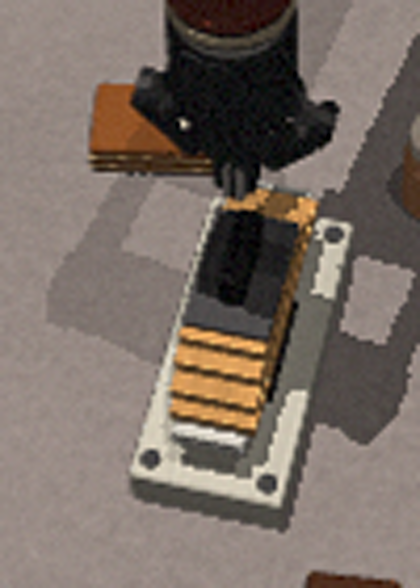

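jog_arm(
  commands=[
    [0.001,0.002,0.06,0,0.003,0,0],
    [0.001,0.002,0.12,0,0.003,0,0],
    [0.001,0.002,0.15,0,0.003,0,0],
    [0.001,0.002,0.16,0,0.003,0,0],
    [0.001,0.002,0.163,0,0.003,0,0],
  ],
)

```text
time: 56.1
tool_pos: [0.542, -0.0184, 0.1396]
ee_rot: [-0.0, -0.001, 1.0, -0.0]
wrist_force: [-0.6, -0.1, 1.0]
opening: 0.0
```

```bash
python3 -c "
from h import *
get_image('top');get_image('top');go(.542,-.0185,.1055,0.1)"
```

```text
t56.2 pos [ 0.5427 -0.0185  0.1407] psi 0.07 op -0.0001 F [-0.12 -0.44  0.96] | shift/0.4 [0.0018 0.     0.0881] rot/45 [-0.0015  0.0022 -0.0008] |d| mm 35.2
```

Tip is just above the bar. Pressing at about 40 mm/s, for roughly 25 mm first.

jog_arm(
  commands=[
    [0.002,0,0.015,0,0.002,0,0],
    [0.002,0,0.03,0,0.002,0,0],
    [0.002,0,0.045,0,0.002,0,0],
    [0.002,0,0.06,0,0.002,0,0],
    [0.002,0,0.072,0,0.002,0,0],
  ],
)

```text
time: 56.7
tool_pos: [0.5434, -0.0187, 0.1142]
ee_rot: [0.002, -0.001, 1.0, -0.001]
wrist_force: [-2.0, 0.0, 7.8]
opening: -0.0003
```

```bash
python3 -c "
from h import *
go(.542,-.0185,.1045,0.1)"
```

```text
t56.7 pos [ 0.5434 -0.0187  0.1142] psi 0.07 op -0.0003 F [-1.97  0.01  7.75] | shift/0.4 [0.0036 0.0006 0.0242] rot/45 [-0.0022  0.0049 -0.0007] |d| mm 9.8
```

jog_arm(
  commands=[
    [0.003,0,0.008,0,0.003,0,0],
    [0.003,0,0.016,0,0.003,0,0],
    [0.003,0,0.022,0,0.003,0,0],
    [0.003,0,0.026,0,0.003,0,0],
    [0.003,0,0.03,0,0.003,0,0],
  ],
)

```text
time: 57.2
tool_pos: [0.5435, -0.0188, 0.1047]
ee_rot: [0.002, -0.001, 1.0, -0.001]
wrist_force: [-3.6, 0.2, 12.4]
opening: -0.0001
```

```bash
python3 -c "
from h import *
for i in range(3): go(.542,-.0185,.1045,0.1);get_image('top')"
```

```text
t57.2 pos [ 0.5435 -0.0188  0.1047] psi 0.07 op -0.0001 F [-3.63  0.25 12.37] | shift/0.4 [0.0038 0.0008 0.0004] rot/45 [-0.0025  0.0054 -0.0007] |d| mm 1.6
t57.2 pos [ 0.5435 -0.0188  0.1046] psi 0.07 op -0.0002 F [-3.16  1.17  8.59] | shift/0.4 [0.0037 0.0007 0.0003] rot/45 [-0.0024  0.0053 -0.0007] |d| mm 1.5
t57.3 pos [ 0.5435 -0.0188  0.1047] psi 0.07 op -0.0001 F [-3.3   1.29  9.07] | shift/0.4 [0.0037 0.0007 0.0005] rot/45 [-0.0025  0.0053 -0.0007] |d| mm 1.5
```

jog_arm(
  commands=[
    [0.002,0,0.004,0,0.002,0,0],
    [0.002,0,0.008,0,0.002,0,0],
    [0.002,0,0.011,0,0.002,0,0],
    [0.002,0,0.011,0,0.002,0,0],
    [0.002,0,0.011,0,0.002,0,0],
  ],
)

```text
time: 57.85
tool_pos: [0.5436, -0.0188, 0.104]
ee_rot: [0.002, -0.001, 1.0, -0.001]
wrist_force: [-6.4, 1.5, 14.6]
opening: -0.0001
```

```bash
python3 -c "
from h import *
for i in range(2): go(.542,-.0185,.1045,0.1);get_image('top')"
```

```text
t57.9 pos [ 0.5436 -0.0188  0.104 ] psi 0.08 op -0.0001 F [-6.39  1.54 14.61] | shift/0.4 [ 0.0041  0.0007 -0.0013] rot/45 [-0.0027  0.0054 -0.0004] |d| mm 1.7
t57.9 pos [ 0.5436 -0.0188  0.104 ] psi 0.08 op 0.0 F [-7.36  2.09 15.36] | shift/0.4 [ 0.0041  0.0008 -0.0012] rot/45 [-0.0028  0.0055 -0.0004] |d| mm 1.7
```

Hard stop felt: 15 N with no further travel. I'll let go straight up and check.

jog_arm(
  commands=[
    [0,0,-0.03,0,0,0,0],
    [0,0,-0.07,0,0,0,0],
    [0,0,-0.14,0,0,0,0],
    [0,0,-0.22,0,0,0,0],
    [0,0,-0.3,0,0,0,0],
  ],
)

```text
time: 58.45
tool_pos: [0.5431, -0.0186, 0.2259]
ee_rot: [0.002, -0.001, 1.0, -0.001]
wrist_force: [-0.5, 0.3, 0.6]
opening: -0.0004
```

jog_arm(
  commands=[
    [0.05,0,-0.05,0,0,0,0],
    [0.1,0.1,-0.05,0,0,0,0],
    [0.1,0.2,-0.05,0,0,0,0],
    [0.1,0.3,-0.05,0,0,0,0],
    [0.1,0.4,-0.05,0,0,0,0],
  ],
)

```text
time: 58.95
tool_pos: [0.5028, 0.1428, 0.2467]
ee_rot: [0.004, -0.0, 1.0, -0.001]
wrist_force: [0.3, 0.4, -0.6]
opening: -0.0002
```

jog_arm(
  commands=[
    [0,0.1,0,0,0,0,0],
    [0,0.2,0,0,0,0,0],
    [0,0.3,0,0,0,0,0],
    [0,0.4,0,0,0,0,0],
    [0,0.5,0,0,0,0,0],
  ],
)

```text
time: 59.45
tool_pos: [0.5026, 0.3446, 0.2473]
ee_rot: [0.004, -0.001, 1.0, -0.001]
wrist_force: [1.5, -0.3, -0.4]
opening: 0.0001
```

```bash
python3 -c "
from h import *
im=save('top','t40',(280,140,360,260),5); sc=save('scene','s40',(250,120,350,260),4.2)
for z,L,n in((.086-.021,.212,'plate dn'),(.086,.212,'plate up'),(.098-.021,.19,'A dn'),(.098,.19,'A up'),(.134-.021,.105,'D dn'),(.134,.105,'D up')):
  c=[[.542+sx*L/2,-.018+sy*(.025 if 'pl' in n else .03),z] for sx,sy in((1,-1),(1,1),(-1,-1),(-1,1))]
  print(n,'scene',((proj(sc,c)-[250,120])*4.2).round().astype(int).tolist(),'top',((proj(im,c)-[280,140])*5).round().astype(int).tolist())
"
```

```text
plate dn scene [[171, 451], [241, 466], [245, 200], [311, 213]] top [[252, 116], [166, 114], [244, 482], [155, 479]]
plate up scene [[169, 437], [241, 452], [244, 184], [311, 197]] top [[253, 107], [166, 104], [245, 479], [154, 477]]
A dn scene [[167, 428], [252, 446], [234, 201], [314, 217]] top [[261, 130], [156, 127], [254, 461], [146, 458]]
A up scene [[165, 413], [252, 432], [233, 185], [314, 201]] top [[262, 120], [156, 118], [255, 458], [145, 455]]
D dn scene [[180, 349], [266, 367], [218, 222], [301, 239]] top [[261, 188], [153, 185], [257, 377], [147, 374]]
D up scene [[179, 334], [266, 352], [217, 206], [301, 222]] top [[263, 180], [152, 177], [259, 373], [146, 370]]
```

View pics/t40.png

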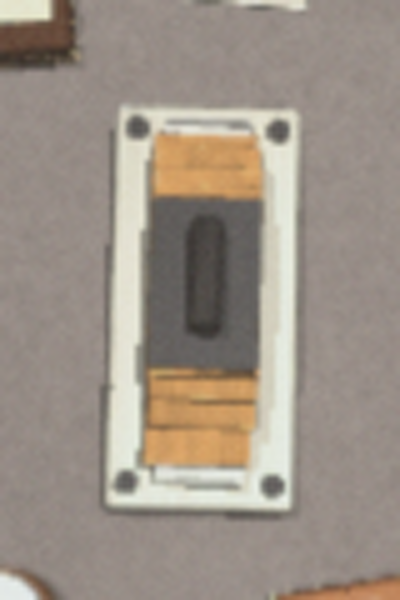

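View pics/s40.png

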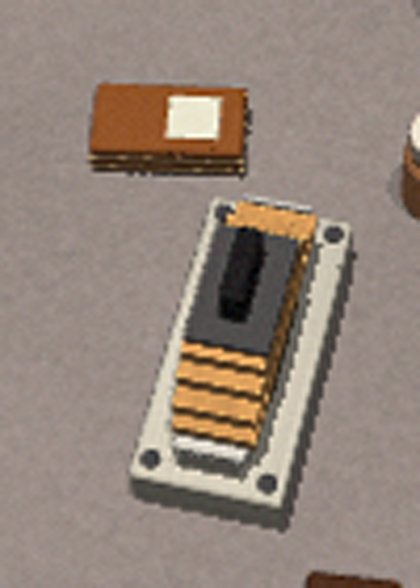

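```bash
python3 -c "
from h import *
save('scene','s41'); save('top','t41')
a=load('top0')['pixels'].astype(int);b=load('t41')['pixels'].astype(int)
d=(abs(a-b).max(2)>60).astype(np.uint8); N,l,st,c=cv2.connectedComponentsWithStats(cv2.morphologyEx(d,cv2.MORPH_OPEN,np.ones((3,3))))
print([(s[:2].tolist(),s[4]) for s in st[1:] if s[4]>15])
print(np.abs(load('s40')['pixels'][150:250,270:345].astype(int)-load('s41')['pixels'][150:250,270:345]).max())
boards('top0',.032);boards('t41',.032)"
```

```text
[([98, 136], np.int32(38)), ([57, 144], np.int32(10781)), ([308, 167], np.int32(1278)), ([54, 180], np.int32(45)), ([163, 199], np.int32(150)), ([246, 215], np.int32(107)), ([202, 218], np.int32(24)), ([236, 224], np.int32(34)), ([0, 276], np.int32(29)), ([14, 280], np.int32(1146)), ([0, 285], np.int32(79)), ([30, 284], np.int32(1057)), ([50, 285], np.int32(870)), ([0, 303], np.int32(50)), ([111, 304], np.int32(232)), ([0, 319], np.int32(19)), ([102, 318], np.int32(3975)), ([44, 322], np.int32(2060)), ([187, 335], np.int32(1486)), ([3, 342], np.int32(61)), ([13, 355], np.int32(23)), ([9, 367], np.int32(29))]
19
top0 [392. 180.] [ 612.2 -230.   186.7   60.     6.1]
top0 [236. 175.] [613.1 237.9 103.4  59.9 -11.8]
top0 [245. 224.] [466.9 202.3 157.1  59.7  11.2]
top0 [397. 234.] [ 449.2 -242.7  126.2   58.8   -0. ]
top0 [358. 266.] [ 353.4 -124.9  117.3   64.6  -79. ]
t41 [358. 266.] [ 353.4 -124.7  117.7   64.2  -79.3]
```

View pics/t41.png

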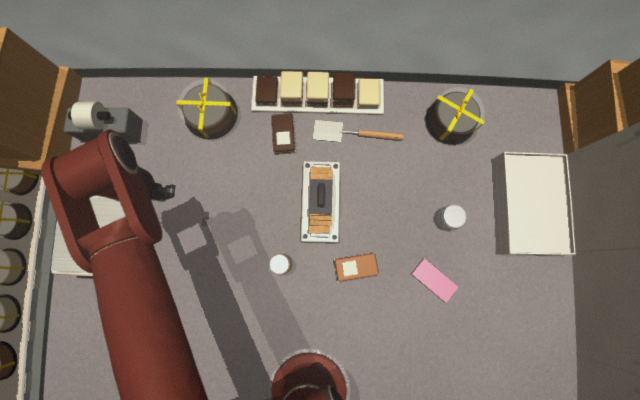

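The bystanders are where they were at the start: bars at top(358,266) and (283,133), jar (280,264), tin (453,217), slice (358,132) and the pink board (435,280). The pile is still held down and the arm is clear.

```bash
python3 -c "
from bench import job_done
print(job_done())"
```

```text
the job is handed in; nothing more can be done
None
```

The dispenser is refilled and the job is handed in at about 60 s of the 210 s allowed. The pile is held down at the catch.

- **Freeing the carriage:** I pressed it to its bottom stop and let go, and the scene image showed it had come up to 86 mm.
- **Boards:** All four kinds were there. I stacked A, B, C and D in that order and pressed each one until the carriage gave about 9–10.5 mm. It sprang back up each time.
- **Keeper:** It had been knocked a few centimetres, so I measured it again before gripping it. I set it centred on the raised pile, pressed until the hard stop (about 15 N) and let go.

**Last checks:**
- The pile sat about 21 mm lower than when raised, which matches the caught position. It had not moved between two pictures taken after letting go.
- The keeper and boards looked centred and in line. Board A is about 2 mm off the carriage centre sideways.
- The bystanders and the pink board were where they started.

**Disagreements:**
- **Finger length:** The fingertips turned out to end about 38 mm short of the stated TCP, by contact on the carriage. I corrected all heights for it.
- **Sideways force:** Every press showed a sideways force of roughly a quarter to two-thirds of the downward one. I saw no sliding from it.

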